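# Load the tea-tin drawer and find it the one free stall under the board

### The arm

A 6-joint arm with a two-finger parallel gripper is mounted at the origin on the work surface. World frame = base frame: x ahead of the robot, y to its left, z up, the work surface at z = 0. Lengths are in m, angles in rad, forces in N, time in s.
With the tool pointing down it reaches from about 0.4 to 0.925 m from the base axis. Payload 3.4 kg.
Tool frame: the origin (TCP) lies on the centre line of the jaws, within the pads' length; the fingertips stand arm.tips_ahead ahead of it and the grasp point (between the pads) lies 11 mm behind it (arm.tips_ahead is the distance from the TCP to the fingertips, in m); z points along the fingers, y is the direction in which the jaws open and shut (so a half turn about z gives the same grasp; the last joint's range is limited). The gripper opens to 85 mm and grips with 20 to 120 N. Pads are 22 mm wide; open, the fingers measure 114 mm over their backs; the gripper's body (76 mm by 85 mm) begins 54 mm behind the grasp point. The pads swing forward as they close: fully open they stand 13 mm farther back than shut.
Start: joints at [-1.347, 0.307, 1.506, -0, 1.328, -0.073], TCP at [0.168, -0.55, 0.239] pointing down, gripper open.
Joint ranges: [-3.12, 3.12], [-1.05, 2.28], [0.14, 2.33], [-1.42, 4.57], [0.1, 2.73], [-2.68, 2.68]. Speed limits (rad/s): [2.57, 2.57, 3.14, 3.14, 3.14, 3.14].

### API

Orientations are given as [roll, pitch, yaw] about the fixed x, y, z axes, in that order (R = Rz(yaw) Ry(pitch) Rx(roll)).
In Python, from cell import arm gives the robot as it stands. The module is installed in compiled form; this text tells all that it offers.
- The arm moves only by the tool arm_command, never from a script. Its argument "steps" is a list of rows, each an object of numbers: "grip": the closure in counts, from 0 (fully open) to 255 (shut); "dx", "dy", "dz": the shift along the tool's x, y, z in mm; "roll": the turn about the tool's z in degrees. A call has exactly 5 rows; each row shifts and turns the pose as measured when the row begins, along the tool's axes as they then stand; what a row does not reach is not made up. A row lasts 1/10 s, in which the tool goes at most 50 mm and 8.59 degrees, less where a joint would pass 70% of its speed; a pose out of reach is approached as far as the arm can. A call with a gripper value outside its range is refused whole. The fingers move at their own pace and stop on an object; "newtons" is the grip in N (left out, the last holds). Time passes only in rows, so rows that do not move let the fingers close, or fill a call up. It gives the time, the measured TCP pose, the force and the opening at its end, in the units of the state.
- arm.state(): the state, without advancing time (a new reading comes with each control period).
- arm.camera(name): name is "scene" or "top"; returns the picture (400x640x3 uint8, red, green, blue); there is no depth.
- arm.get_calibration(name): a dict with "intrinsics" (3x3 intrinsics, pixels), "xyz" and "orientation" of the camera in the world. Camera axes: x right, y down, z forward; pixel columns grow to the right and rows downward; lengths in m; the calibration is good to about 2 mm. A picture is of the moment at which its call begins. get_calibration takes no time and is no camera call.
- arm.sign_off(): hands the job in, once; it reports no verdict.
The state is a dict: "time_s": time; "joints": joint angles; "joint_vel": joint speeds; "joint_efforts": joint torques, N m; "tcp_pos": TCP position; "tool_rot": TCP orientation; "ft_force": force on the tool from outside, world axes, zero at the start; "torque": the same for the moment, N m; "opening": opening from 0.0 (shut) to 1.0 (fully open).
Only numpy, scipy, OpenCV 4.12 (cv2) and the standard library are available. Lean on these libraries where they do the work, as an engineer would, in place of code of your own. Each camera call takes 0.05 s, during which the arm holds its last target.

### The job

Put all the little tea tins into the loose drawer, then put the drawer away in the small covered rack. Only one of the rack's four stalls is free and nobody can see in under the board, so feel your way: try a stall, back out if it is blocked, and slide the drawer fully home, front flush, nose first, in the free one. Leave the milk jug, cups and sweetener pot where they stand.

Things in the scene. Friction and masses are not known exactly. Their poses are not given: they have to be found in the camera images.
- rack: Low wooden rack fixed on the table: four stalls side by side under a walnut board, open towards the robot, closed at the back. Origin: middle of the rack's front edge, at table height; x points into the stalls, y across them, z up. The board's top is 56 mm above the table; it is 178 mm deep, 290 mm wide. Three stalls are blocked by a short drawer, out of sight; one, different each time, is empty.
- stall1 (a point): Middle of the mouth of stall 1 of 4 (counted from the rack's -y end), at table height; axes as the rack's. Stall: 56 mm wide, 42 mm high, 155 mm deep, floor = the bare table; partitions between stalls 10 mm thick with rounded front edges. If this stall is blocked, something immovable stands 45 to 67 mm in from the mouth
- stall2 (a point): Middle of the mouth of stall 2 of 4 (counted from the rack's -y end), at table height; axes as the rack's. Stall: 56 mm wide, 42 mm high, 155 mm deep, floor = the bare table; partitions between stalls 10 mm thick with rounded front edges. If this stall is blocked, something immovable stands 45 to 67 mm in from the mouth
- stall3 (a point): Middle of the mouth of stall 3 of 4 (counted from the rack's -y end), at table height; axes as the rack's. Stall: 56 mm wide, 42 mm high, 155 mm deep, floor = the bare table; partitions between stalls 10 mm thick with rounded front edges. If this stall is blocked, something immovable stands 45 to 67 mm in from the mouth
- stall4 (a point): Middle of the mouth of stall 4 of 4 (counted from the rack's -y end), at table height; axes as the rack's. Stall: 56 mm wide, 42 mm high, 155 mm deep, floor = the bare table; partitions between stalls 10 mm thick with rounded front edges. If this stall is blocked, something immovable stands 45 to 67 mm in from the mouth
- drawer: Loose shallow open plywood drawer on the table, about 0.16 kg, slides freely; 153 mm long (x), 48 mm wide (y). Origin: middle of its underside; +x is its nose (goes in first). Floor 3 mm thick; nose and side walls 12 mm high. Inside: x -70.5 to 73.5 mm, y -21 to 21 mm: five tins in a row, long sides across it. Home, its nose meets the stall's back wall, origin 78 mm in from the mouth.
- drawer_tab (a point): Middle of the drawer's flat brass pull tab, 90.5 mm behind the drawer's origin (-x) and 19 mm above its underside; axes as the drawer's. The tab is 10 mm thick (y), 28 mm long (x), from 6 to 32 mm above the underside; pinch it from above. It stands out from the front panel (48 mm wide, 34 mm high, 6 mm thick, outer face 76.5 mm behind the drawer's origin), which ends flush with the rack's front edge.
- tin1: Small aluminium tea tin with a lid, standing on the table: 24 mm (x) by 36 mm (y) by 26 mm high (z), about 30 g. Origin: its centre, 13 mm above its underside. From three to five tins are present; absent ones read None
- tin2: Small aluminium tea tin with a lid, standing on the table: 24 mm (x) by 36 mm (y) by 26 mm high (z), about 30 g. Origin: its centre, 13 mm above its underside. From three to five tins are present; absent ones read None
- tin3: Small aluminium tea tin with a lid, standing on the table: 24 mm (x) by 36 mm (y) by 26 mm high (z), about 30 g. Origin: its centre, 13 mm above its underside. From three to five tins are present; absent ones read None
- tin4: Small aluminium tea tin with a lid, standing on the table: 24 mm (x) by 36 mm (y) by 26 mm high (z), about 30 g. Origin: its centre, 13 mm above its underside. From three to five tins are present; absent ones read None
- tin5: Small aluminium tea tin with a lid, standing on the table: 24 mm (x) by 36 mm (y) by 26 mm high (z), about 30 g. Origin: its centre, 13 mm above its underside. From three to five tins are present; absent ones read None
- jug: White porcelain milk jug, 76 mm across, 95 mm high; bystander. Origin: middle of its underside
- cups: Two stacked glass cups, 68 mm across, 105 mm high, standing on the rack's board near its back; bystander. Origin: middle of the underside
- sweetener: Plastic sweetener pot with a push top, 40 mm across, 80 mm high, standing on the rack's board near its back; bystander. Origin: middle of its underside
There are look-alikes about, which are no part of the job. Leave any brown look-alike of the tin3 alone. Leave any green look-alike of the tin1 alone.

How it is judged:
By the outcome, as a careful person would: the job done as asked, in the order asked, and still so for the second after the job is handed in, with the robot touching nothing.
Of tin1, tin2, tin3, tin4, tin5 only 3 to 5 are there at a start; the rules pass over those that are not, and their reading is None.
At some moment in a run one of tin1, tin2, tin3, tin4, tin5, drawer may be knocked a few centimetres aside while the robot is not near it.
Once in a run the grip may slacken for a moment while it holds something.
It also fails if it takes over 210 s, if anything falls off the work surface, if the arm or the gripper's body presses on something with over 40 N, if the wrist force passes 120 N, or if a joint passes its speed limit or range.

## Working session

There is one attempt and no reset: what is moved stays moved. The work goes in short steps, Python scripts to look and compute and a tool call to move; the robot and the scene stay as the last step left them, time stands still between calls to the robot, and variables do not carry over. Pictures are saved under pics/ and viewed, and the job is handed in when it is done.

Besides the shell and the picture viewer there is one more tool, called after "Call:" as name(argument=value, ...), one argument or row to a line, values as JSON. arm_command: Moves the arm, as the interface text tells. Its arguments: {"type":"object","properties":{"steps":{"type":"array","items":{"type":"object","properties":{"grip":{"type":"number"},"dx":{"type":"number"},"dy":{"type":"number"},"dz":{"type":"number"},"roll":{"type":"number"}}}},"newtons":{"type":"number"}},"required":["steps"]}

```bash
mkdir -p pics; ls
python3 - <<'E'
from cell import arm
import cv2, numpy as np
s=arm.state();print({k:np.round(v,3).tolist() if not isinstance(v,(int,float)) else v for k,v in s.items()}, arm.tips_ahead)
for n in("scene","top"):
    c=arm.get_calibration(n);print(n,c)
    cv2.imwrite(f"pics/{n}0.png",arm.camera(n)[:,:,::-1])
E
```

```text
pics
{'time_s': 0.0, 'joints': [-1.348, 0.308, 1.508, -0.0, 1.328, -0.074], 'joint_vel': [0.001, 0.001, -0.001, -0.002, 0.001, -0.002], 'joint_efforts': [0.002, -45.754, -25.191, 0.0, 0.013, 0.0], 'tcp_pos': [0.168, -0.549, 0.238], 'tool_rot': [-3.14, -0.0, 0.297], 'ft_force': [0.883, 0.021, 0.575], 'torque': [-0.014, -0.014, -0.009], 'opening': 0.9995842815758061} 0.008
scene {'intrinsics': array([[421.54805383,   0.        , 325.68824967],
       [  0.        , 421.54805383, 203.8035942 ],
       [  0.        ,   0.        ,   1.        ]]), 'xyz': array([1.14963456, 0.40413176, 0.72307577]), 'orientation': array([-2.33531398e+00, -1.78411032e-03,  2.15075898e+00])}
top {'intrinsics': array([[406.98854655,   0.        , 322.89224886],
       [  0.        , 406.98854655, 195.19518431],
       [  0.        ,   0.        ,   1.        ]]), 'xyz': array([0.53878021, 0.04787824, 1.16751156]), 'orientation': array([-3.10504584, -0.03230706, -1.5532686 ])}
```

View pics/scene0.png

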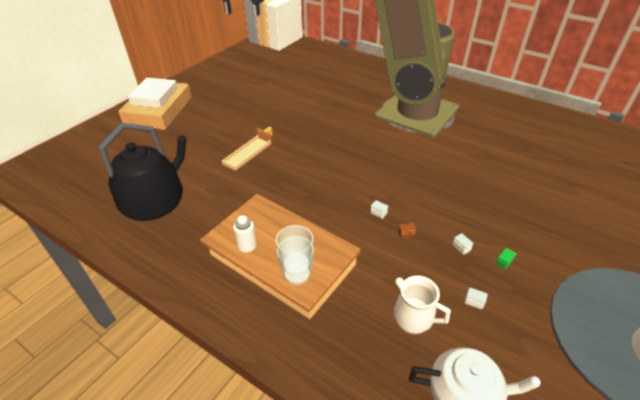

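View pics/top0.png

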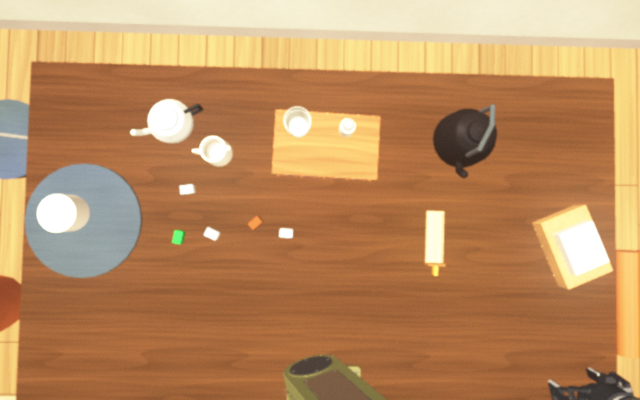

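The three white tins are at top-view pixels (187,189), (212,234) and (286,233). The green and brown ones are look-alikes, the drawer is at (435,238), and the rack is at (326,145).

```bash
cat > h.py <<'E'
import cv2, numpy as np
from scipy.spatial.transform import Rotation as R
from cell import arm
def cal(n):
    c=arm.get_calibration(n); return c["intrinsics"],np.array(c["xyz"]),R.from_euler('xyz',c["orientation"]).as_matrix()
def px2w(n,u,v,z):
    K,t,M=cal(n); d=M@np.linalg.inv(K)@np.array([u,v,1.]); return t+d*(z-t[2])/d[2]
def w2px(n,p):
    K,t,M=cal(n); q=K@(M.T@(np.array(p)-t)); return q[:2]/q[2]
def crop(n,img,box,f,name):
    u0,v0,u1,v1=box; c=cv2.resize(img[v0:v1,u0:u1],None,fx=f,fy=f,interpolation=cv2.INTER_CUBIC); cv2.imwrite(name,c[:,:,::-1])
def st():
    s=arm.state(); print(round(s["time_s"],2),"tcp",np.round(np.array(s["tcp_pos"])*1000,1),"rot",np.round(np.degrees(s["tool_rot"]),1),"F",np.round(s["ft_force"],1),"op",round(s["opening"],3)); return s
E
python3 - <<'E'
from h import *
t=cv2.imread("pics/top0.png")[:,:,::-1]
crop("top",t,(160,170,310,250),5,"pics/c_tins.png")
crop("top",t,(260,100,450,285),4,"pics/c_rd.png")
# segment whites
for box,nm in(((170,175,300,245),"tins"),):
    u0,v0,u1,v1=box; c=t[v0:v1,u0:u1].astype(int)
    m=((c.min(2)>120)).astype(np.uint8)
    n,l,s,ce=cv2.connectedComponentsWithStats(m)
    for i in range(1,n):
        if s[i,4]<20: continue
        pts=np.argwhere(l==i)[:,::-1].astype(np.float32)
        r=cv2.minAreaRect(pts); print(s[i],ce[i]+[u0,v0],r)
        w=px2w("top",*(ce[i]+[u0,v0]),0.026); print("   w",w.round(4))
E
```

```text
[  9   9  17  11 163] [186.35582822 188.95092025] ((17.0, 14.0), (16.0, 10.0), 0.0)
   w [0.5914 0.3917 0.026 ]
[ 33  52  17  14 163] [211.11656442 233.42331288] ((41.20000457763672, 58.600006103515625), (15.205260276794434, 10.733125686645508), 26.56505012512207)
   w [0.4693 0.32   0.026 ]
[108  53  16  11 152] [285.66447368 232.83552632] ((115.5, 58.0), (10.0, 15.0), 90.0)
   w [0.4741 0.1138 0.026 ]
```

View pics/c_tins.png

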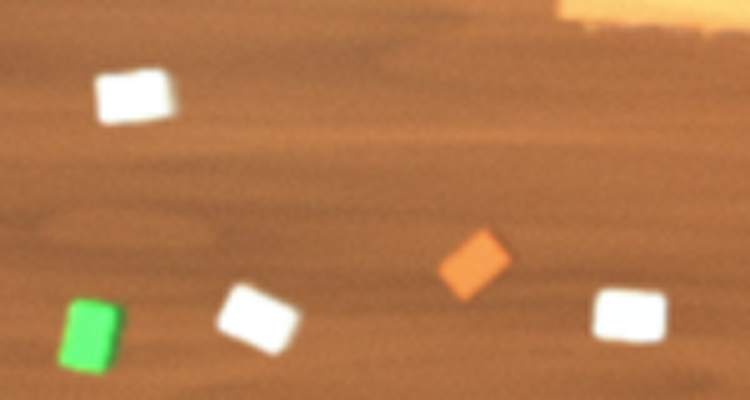

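View pics/c_rd.png

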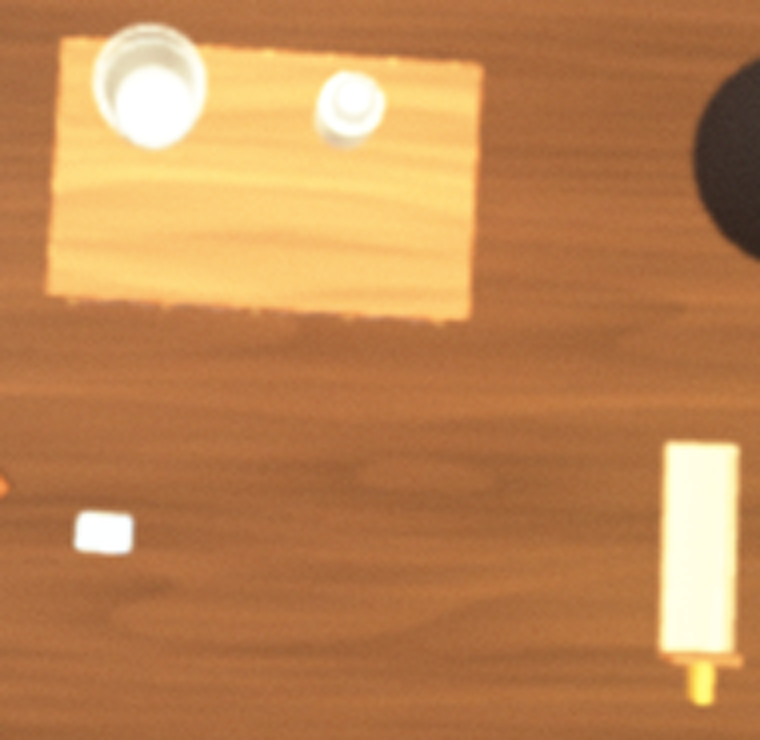

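```bash
cat >> h.py <<'E'
from scipy.optimize import minimize
def hull_alpha(n,P,box,ss=8):
    u0,v0,u1,v1=box
    q=np.array([w2px(n,p) for p in P])
    q=((q+0.5-[u0,v0])*ss-0.5)
    h=cv2.convexHull(q.astype(np.float32))
    im=np.zeros(((v1-v0)*ss,(u1-u0)*ss),np.float32)
    cv2.fillConvexPoly(im,np.round(h*16).astype(np.int32),1.0,lineType=cv2.LINE_8,shift=4)
    im=cv2.resize(im,(u1-u0,v1-v0),interpolation=cv2.INTER_AREA)
    return cv2.GaussianBlur(im,(0,0),0.6)
def boxpts(sx,sy,z0,z1,x,y,a,cx=0,cy=0):
    c,s=np.cos(a),np.sin(a)
    return [[x+c*X-s*Y,y+s*X+c*Y,z] for X in(cx-sx/2,cx+sx/2) for Y in(cy-sy/2,cy+sy/2) for z in(z0,z1)]
def fit(obs,x0,model,steps=(.004,.004,.08)):
    # obs: list (cam, alpha img, box)
    def cost(p):
        P=model(*p); return sum(((hull_alpha(n,P,b)-a)**2).sum() for n,a,b in obs)
    x0=np.array(x0,float); sim=[x0]+[x0+np.eye(3)[i]*steps[i] for i in range(3)]
    r=minimize(cost,x0,method='Nelder-Mead',options=dict(initial_simplex=np.array(sim),xatol=1e-5,fatol=1e-4,maxiter=300))
    return r.x,r.fun
def alpha(img,box,ch=2,lo=None,hi=None):
    u0,v0,u1,v1=box; c=img[v0:v1,u0:u1,ch].astype(np.float32)
    lo=np.median(np.r_[c[0],c[-1],c[:,0],c[:,-1]]) if lo is None else lo; hi=np.percentile(c,95) if hi is None else hi
    return np.clip((c-lo)/(hi-lo),0,1)
def around(n,p,r): 
    q=np.round(w2px(n,p)).astype(int); return (max(0,q[0]-r),max(0,q[1]-r),min(640,q[0]+r),min(400,q[1]+r))
E
python3 - <<'E'
from h import *
T=cv2.imread("pics/top0.png")[:,:,::-1]; S=cv2.imread("pics/scene0.png")[:,:,::-1]
crop("scene",S,(360,190,500,315),5,"pics/c_stins.png")
crop("scene",S,(195,110,375,325),3,"pics/c_srd.png")
for p,a0 in(((.59,.392),0),((.469,.32),-.45),((.474,.114),0)):
    for cams in(("top",),("scene",),("top","scene")):
        obs=[]
        for n in cams:
            I=T if n=="top" else S
            b=around(n,(*p,.013),17); obs.append((n,alpha(I,b,hi=(200 if n=="scene" else None)),b))
        x,f=fit(obs,(*p,a0),lambda x,y,a:boxpts(.024,.036,0,.026,x,y,a)); print(cams,(x[:2]*1000).round(1),np.degrees(x[2]).round(1),round(f,2))
E
```

```text
('top',) [592.3 395.2] 9.5 2.4
('scene',) [591.4 394. ] 6.7 6.38Traceback (most recent call last):
  File "<stdin>", line 11, in <module>
  File "h.py", line 32, in fit
    r=minimize(cost,x0,method='Nelder-Mead',options=dict(initial_simplex=np.array(sim),xatol=1e-5,fatol=1e-4,maxiter=300))
    res = _minimize_neldermead(fun, x0, args, callback, bounds=bounds,
                               **options)
    fxcc = func(xcc)
    fx = function(np.copy(x), *(wrapper_args + args))
  File "h.py", line 30, in cost
    P=model(*p); return sum(((hull_alpha(n,P,b)-a)**2).sum() for n,a,b in obs)
                        ~~~^^^^^^^^^^^^^^^^^^^^^^^^^^^^^^^^^^^^^^^^^^^^^^^^^^^
  File "h.py", line 30, in <genexpr>
    P=model(*p); return sum(((hull_alpha(n,P,b)-a)**2).sum() for n,a,b in obs)
                              ~~~~~~~~~~^^^^^^^
  File "h.py", line 17, in hull_alpha
    q=np.array([w2px(n,p) for p in P])
                ~~~~^^^^^
  File "h.py", line 9, in w2px
    K,t,M=cal(n); q=K@(M.T@(np.array(p)-t)); return q[:2]/q[2]
          ~~~^^^
  File "h.py", line 5, in cal
    c=arm.get_calibration(n); return c["intrinsics"],np.array(c["xyz"]),R.from_euler('xyz',c["orientation"]).as_matrix()
ValueError: time passes only in moves, steps and waits
```

View pics/c_stins.png

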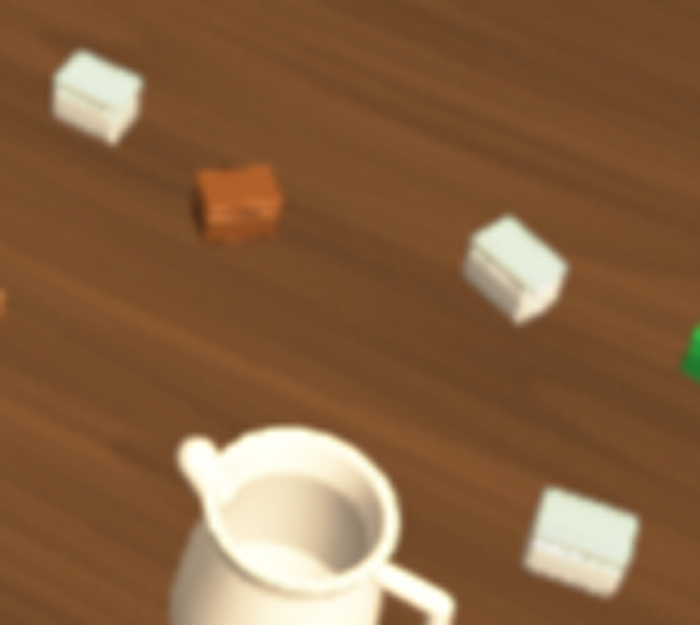

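View pics/c_srd.png

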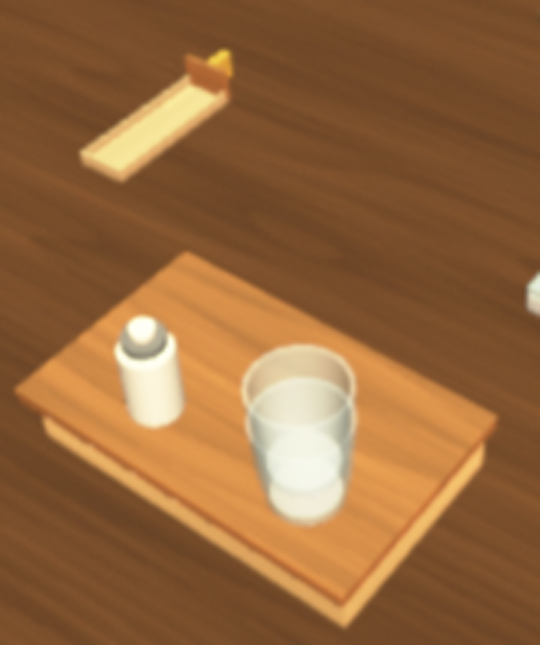

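```bash
python3 - <<'E'
s=open('h.py').read()
s=s.replace("def cal(n):","import functools\n@functools.lru_cache\ndef cal(n):")
open('h.py','w').write(s)
E
cat > m0.py <<'E'
from h import *
T=cv2.imread("pics/top0.png")[:,:,::-1]; S=cv2.imread("pics/scene0.png")[:,:,::-1]
for p,a0 in(((.59,.392),0),((.469,.32),-.45),((.474,.114),0)):
    for cams in(("top",),("scene",),("top","scene")):
        obs=[]
        for n in cams:
            I=T if n=="top" else S
            b=around(n,(*p,.013),17); obs.append((n,alpha(I,b,hi=(170 if n=="scene" else None)),b))
        x,f=fit(obs,(*p,a0),lambda x,y,a:boxpts(.024,.036,0,.026,x,y,a)); print(cams,(x[:2]*1000).round(1),np.degrees(x[2]).round(1),round(f,2))
print(T[145,330],T[200,330],T[238,435],T[268,436],T[238,470],S[150,250],S[150,285],S[130,264])
b=(262,96,395,192); a=alpha(T,b,1); 
x,f=fit([("top",a,b)],(.61,.0,0),lambda x,y,a:boxpts(.178,.290,.044,.056,x,y,a,cx=.089)); print("rack",(x*1000).round(1),np.degrees(x[2]),f)
cv2.imwrite("pics/ra.png",cv2.resize(np.hstack([a,hull_alpha("top",boxpts(.178,.290,.044,.056,*x,cx=.089),b)])*255,None,fx=3,fy=3))
b=(415,200,455,285); a=alpha(T,b,2)
M=lambda x,y,a:boxpts(.147,.048,.0,.012,x,y,a,cx=.003)
x,f=fit([("top",a,b)],(.465,-.305,0),M); print("drawer",(x*1000).round(1),np.degrees(x[2]),f)
cv2.imwrite("pics/da.png",cv2.resize(np.hstack([a,hull_alpha("top",M(*x),b)])*255,None,fx=6,fy=6))
E
python3 m0.py
```

```text
('top',) [592.3 395.2] 9.5 2.4
('scene',) [591.5 394.1] 7.8 2.32
('top', 'scene') [591.8 394.3] 8.6 5.94
('top',) [468.4 322.8] -24.3 0.71
('scene',) [468.3 322.6] -24.9 7.69
('top', 'scene') [468.4 322.6] -24.7 8.6
('top',) [473.8 114.7] -4.3 2.98
('scene',) [473.6 115.6] -2.0 1.85
('top', 'scene') [473.6 115.2] -3.2 5.48
[254 223 133] [185 115  67] [255 254 227] [255 250 129] [165 105  60] [246 230 155] [117  75  41] [207 155  67]
rack [632.6  11.3 -48.7] -2.790685159163334 496.007568359375
drawer [ 466.5 -310.9  -19.6] -1.1223596406664198 15.2821683883667[ WARN:0@1.669] global loadsave.cpp:1063 imwrite_ Unsupported depth image for selected encoder is fallbacked to CV_8U.
```

```bash
cat > m1.py <<'E'
from h import *
T=cv2.imread("pics/top0.png")[:,:,::-1]; S=cv2.imread("pics/scene0.png")[:,:,::-1]
g=T[:,:,2].astype(float)
# front edge: for columns 280..372 find row crossing
def lines(pts): 
    vx,vy,x0,y0=cv2.fitLine(np.array(pts,np.float32),cv2.DIST_HUBER,0,.01,.01).ravel(); return vx,vy,x0,y0
def edge(prof,lvl):
    i=np.where((prof[:-1]>=lvl)&(prof[1:]<lvl))[0]
    return None if len(i)==0 else i[-1]+(prof[i[-1]]-lvl)/(prof[i[-1]]-prof[i[-1]+1])
F=[];L=[];Rr=[]
for u in range(278,374):
    e=edge(g[160:195,u],98)
    if e is not None:F.append((u,160+e))
for v in range(118,172):
    e=edge(g[v,300:400],98); 
    if e is not None:Rr.append((300+e,v))
    e=edge(g[v,260:300][::-1],98)
    if e is not None:L.append((299-e,v))
from itertools import product
def inter(a,b):
    A=np.array([[a[0],-b[0]],[a[1],-b[1]]]); t=np.linalg.solve(A,[b[2]-a[2],b[3]-a[3]]); return a[2]+t[0]*a[0],a[3]+t[0]*a[1]
lf,ll,lr=lines(F),lines(L),lines(Rr)
fl=px2w("top",*inter(lf,ll),.056);fr=px2w("top",*inter(lf,lr),.056)
print(fl,fr,np.linalg.norm(fl-fr),(fl+fr)/2,np.degrees(np.arctan2(fr[0]-fl[0],-(fr[1]-fl[1]))))
a=px2w("top",ll[2],ll[3],.056)-px2w("top",ll[2]+ll[0]*9,ll[3]+ll[1]*9,.056); print("side L dir",np.degrees(np.arctan(a[1]/a[0])))
a=px2w("top",lr[2],lr[3],.056)-px2w("top",lr[2]+lr[0]*9,lr[3]+lr[1]*9,.056); print("side R dir",np.degrees(np.arctan(a[1]/a[0])))
E
python3 m1.py
python3 - <<'E'
from h import *
T=cv2.imread("pics/top0.png")[:,:,::-1].copy();S=cv2.imread("pics/scene0.png")[:,:,::-1].copy()
def dr(I,n,P,f,box,name):
    u0,v0,u1,v1=box
    c=cv2.resize(I[v0:v1,u0:u1],None,fx=f,fy=f,interpolation=cv2.INTER_CUBIC)
    for p in P:
        q=(w2px(n,p)+.5-[u0,v0])*f; cv2.circle(c,tuple(np.round(q).astype(int)),2,(0,0,255),-1)
    cv2.imwrite(name,c[:,:,::-1])
P=boxpts(.178,.290,.056,.056,.6326,.0113,-.0487,cx=.089)+boxpts(.153,.048,.012,.012,.4665,-.3109,-.0196)+boxpts(.028,.01,.032,.032,.4665,-.3109,-.0196,cx=-.0905)+boxpts(.006,.048,.034,.034,.4665,-.3109,-.0196,cx=-.0735)
dr(T,"top",P,4,(260,100,450,285),"pics/o_t.png")
dr(S,"scene",P,4,(195,110,375,320)[:2]+(375,260),"pics/o_s.png")
E
```

```text
[0.63788129 0.15432693 0.056     ] [ 0.62570036 -0.13310388  0.056     ] 0.2876887941088056 [0.63179082 0.01061152 0.056     ] -2.4266650195296107
side L dir -2.2452485851202746
side R dir -2.188501638976111
```

View pics/o_t.png

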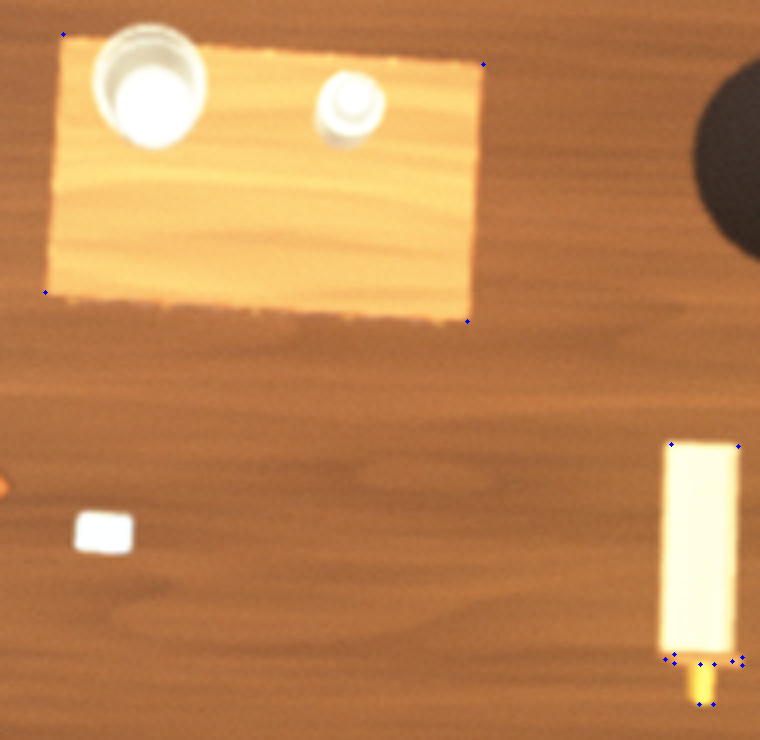

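View pics/o_s.png

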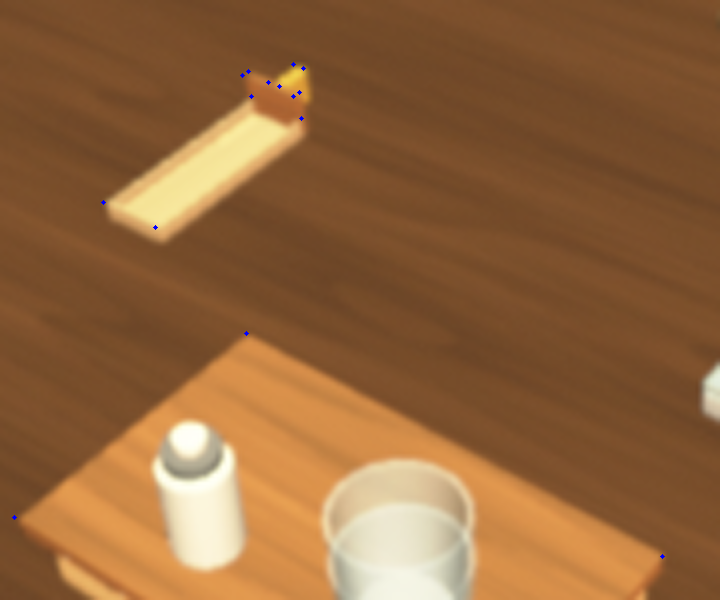

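```bash
cat >> h.py <<'E'
def plan(x,y,z,yaw,vmax=45,rows=None):
    "target mm, deg -> rows in tool axes"
    s=st(); p=np.array(s["tcp_pos"])*1000; M=R.from_euler('xyz',s["tool_rot"]).as_matrix()
    y0=np.degrees(np.arctan2(M[1,0],M[0,0])); dy=(yaw-y0)
    d=np.array([x,y,z])-p; n=rows or int(np.ceil(max(np.linalg.norm(d)/vmax,abs(dy)/8.5,1)))
    print("delta",d.round(1),"dyaw",round(dy,1),"rows",n)
    for i in range(n):
        a=np.radians(y0+dy*i/n); e=d/n
        print(dict(dx=round(float(np.cos(a)*e[0]+np.sin(a)*e[1]),1),dy=round(float(np.sin(a)*e[0]-np.cos(a)*e[1]),1),dz=round(float(-e[2]),1),roll=round(-dy/n,1)))
E
python3 - <<'E'
from h import *
plan(473.6,115.2,150,-3.2,vmax=48)
E
```

```text
0.1 tcp [ 168.  -549.3  238.5] rot [-179.9   -0.    17. ] F [ 0.4 -0.7 -0.1] op 0.998
delta [305.6 664.5 -88.5] dyaw -20.2 rows 16
{'dx': 30.4, 'dy': -34.1, 'dz': 5.5, 'roll': np.float64(1.3)}
{'dx': 29.7, 'dy': -34.8, 'dz': 5.5, 'roll': np.float64(1.3)}
{'dx': 28.9, 'dy': -35.4, 'dz': 5.5, 'roll': np.float64(1.3)}
{'dx': 28.1, 'dy': -36.1, 'dz': 5.5, 'roll': np.float64(1.3)}
{'dx': 27.3, 'dy': -36.7, 'dz': 5.5, 'roll': np.float64(1.3)}
{'dx': 26.5, 'dy': -37.3, 'dz': 5.5, 'roll': np.float64(1.3)}
{'dx': 25.6, 'dy': -37.8, 'dz': 5.5, 'roll': np.float64(1.3)}
{'dx': 24.8, 'dy': -38.4, 'dz': 5.5, 'roll': np.float64(1.3)}
{'dx': 24.0, 'dy': -38.9, 'dz': 5.5, 'roll': np.float64(1.3)}
{'dx': 23.1, 'dy': -39.5, 'dz': 5.5, 'roll': np.float64(1.3)}
{'dx': 22.2, 'dy': -40.0, 'dz': 5.5, 'roll': np.float64(1.3)}
{'dx': 21.3, 'dy': -40.4, 'dz': 5.5, 'roll': np.float64(1.3)}
{'dx': 20.4, 'dy': -40.9, 'dz': 5.5, 'roll': np.float64(1.3)}
{'dx': 19.5, 'dy': -41.3, 'dz': 5.5, 'roll': np.float64(1.3)}
{'dx': 18.6, 'dy': -41.8, 'dz': 5.5, 'roll': np.float64(1.3)}
{'dx': 17.7, 'dy': -42.2, 'dz': 5.5, 'roll': np.float64(1.3)}
```

Call:
arm_command(
  steps=[
    {"dx": 40, "dy": -22, "dz": 0, "roll": 4, "grip": 85},
    {"dx": 40, "dy": -22, "dz": 0, "roll": 4, "grip": 85},
    {"dx": 40, "dy": -24, "dz": 0, "roll": 4, "grip": 85},
    {"dx": 40, "dy": -24, "dz": 0, "roll": 4, "grip": 85},
    {"dx": 40, "dy": -26, "dz": 0, "roll": 4, "grip": 85},
  ],
  newtons=30,
)

```text
time_s: 0.6
tcp_pos: [0.3474, -0.4028, 0.2355]
tool_rot: [-3.139, 0.004, -0.078]
ft_force: [0.3, -0.5, -0.3]
opening: 0.668
```

Run:
```python
from h import *
plan(473.6,115.2,150,-3.2,vmax=48); print(arm.tips_ahead)
```

```text
0.6 tcp [ 347.4 -402.8  235.5] rot [-179.8    0.2   -4.5] F [ 0.3 -0.5 -0.3] op 0.668
delta [126.2 518.  -85.5] dyaw 1.3 rows 12
{'dx': 7.1, 'dy': -43.9, 'dz': 7.1, 'roll': np.float64(-0.1)}
{'dx': 7.2, 'dy': -43.8, 'dz': 7.1, 'roll': np.float64(-0.1)}
{'dx': 7.3, 'dy': -43.8, 'dz': 7.1, 'roll': np.float64(-0.1)}
{'dx': 7.4, 'dy': -43.8, 'dz': 7.1, 'roll': np.float64(-0.1)}
{'dx': 7.5, 'dy': -43.8, 'dz': 7.1, 'roll': np.float64(-0.1)}
{'dx': 7.5, 'dy': -43.8, 'dz': 7.1, 'roll': np.float64(-0.1)}
{'dx': 7.6, 'dy': -43.8, 'dz': 7.1, 'roll': np.float64(-0.1)}
{'dx': 7.7, 'dy': -43.8, 'dz': 7.1, 'roll': np.float64(-0.1)}
{'dx': 7.8, 'dy': -43.7, 'dz': 7.1, 'roll': np.float64(-0.1)}
{'dx': 7.9, 'dy': -43.7, 'dz': 7.1, 'roll': np.float64(-0.1)}
{'dx': 7.9, 'dy': -43.7, 'dz': 7.1, 'roll': np.float64(-0.1)}
{'dx': 8.0, 'dy': -43.7, 'dz': 7.1, 'roll': np.float64(-0.1)}
0.008
```

Call:
arm_command(
  steps=[
    {"dx": 14, "dy": -46, "dz": 5, "grip": 85},
    {"dx": 14, "dy": -46, "dz": 5, "grip": 85},
    {"dx": 12, "dy": -46, "dz": 5, "grip": 85},
    {"dx": 12, "dy": -46, "dz": 5, "grip": 85},
    {"dx": 10, "dy": -46, "dz": 5, "grip": 85},
  ],
)

```text
invalid input
```

Call:
arm_command(
  steps=[
    {"dx": 10, "dy": -46, "dz": 10, "grip": 85},
    {"dx": 10, "dy": -46, "dz": 10, "grip": 85},
    {"dx": 10, "dy": -46, "dz": 10, "grip": 85},
    {"dx": 8, "dy": -46, "dz": 10, "grip": 85},
    {"dx": 8, "dy": -46, "dz": 10, "grip": 85},
  ],
)

```text
invalid input
```

Run:
```python
from h import *
plan(473.6,115.2,80,-3.2,rows=4)
```

```text
0.6 tcp [ 347.4 -402.8  235.5] rot [-179.8    0.2   -4.5] F [ 0.3 -0.5 -0.3] op 0.668
delta [ 126.2  518.  -155.5] dyaw 1.3 rows 4
{'dx': 21.4, 'dy': -131.6, 'dz': 38.9, 'roll': np.float64(-0.3)}
{'dx': 22.1, 'dy': -131.4, 'dz': 38.9, 'roll': np.float64(-0.3)}
{'dx': 22.8, 'dy': -131.3, 'dz': 38.9, 'roll': np.float64(-0.3)}
{'dx': 23.6, 'dy': -131.2, 'dz': 38.9, 'roll': np.float64(-0.3)}
```

Call:
arm_command(
  steps=[
    {"dx": 14, "dy": -46, "dz": 5, "roll": 0, "grip": 85},
    {"dx": 14, "dy": -46, "dz": 5, "roll": 0, "grip": 85},
    {"dx": 12, "dy": -46, "dz": 5, "roll": 0, "grip": 85},
    {"dx": 12, "dy": -46, "dz": 5, "roll": 0, "grip": 85},
    {"dx": 10, "dy": -46, "dz": 5, "roll": 0, "grip": 85},
  ],
)

```text
time_s: 1.1
tcp_pos: [0.4337, -0.1722, 0.209]
tool_rot: [-3.141, 0.001, -0.08]
ft_force: [1.0, -0.8, -0.3]
opening: 0.665
```

Call:
arm_command(
  steps=[
    {"dx": 10, "dy": -46, "dz": 10, "roll": 0, "grip": 85},
    {"dx": 10, "dy": -46, "dz": 10, "roll": 0, "grip": 85},
    {"dx": 10, "dy": -46, "dz": 10, "roll": 0, "grip": 85},
    {"dx": 8, "dy": -46, "dz": 10, "roll": 0, "grip": 85},
    {"dx": 8, "dy": -46, "dz": 10, "roll": 0, "grip": 85},
  ],
)

```text
time_s: 1.6
tcp_pos: [0.4991, 0.0629, 0.1575]
tool_rot: [-3.141, -0.001, -0.081]
ft_force: [1.1, -0.7, 0.6]
opening: 0.664
```

Run:
```python
from h import *
plan(473.6,115.2,80,-3.2,rows=5)
```

```text
1.6 tcp [499.1  62.9 157.5] rot [-180.    -0.    -4.6] F [ 1.1 -0.7  0.6] op 0.664
delta [-25.5  52.3 -77.5] dyaw 1.4 rows 5
{'dx': -5.9, 'dy': -10.0, 'dz': 15.5, 'roll': np.float64(-0.3)}
{'dx': -5.9, 'dy': -10.1, 'dz': 15.5, 'roll': np.float64(-0.3)}
{'dx': -5.8, 'dy': -10.1, 'dz': 15.5, 'roll': np.float64(-0.3)}
{'dx': -5.8, 'dy': -10.1, 'dz': 15.5, 'roll': np.float64(-0.3)}
{'dx': -5.7, 'dy': -10.1, 'dz': 15.5, 'roll': np.float64(-0.3)}
```

Call:
arm_command(
  steps=[
    {"dx": -6, "dy": -10, "dz": 15, "roll": -0.3, "grip": 85},
    {"dx": -6, "dy": -10, "dz": 15, "roll": -0.3, "grip": 85},
    {"dx": -6, "dy": -10, "dz": 15, "roll": -0.3, "grip": 85},
    {"dx": -6, "dy": -10, "dz": 15, "roll": -0.3, "grip": 85},
    {"dx": -5, "dy": -10, "dz": 15, "roll": 0, "grip": 85},
  ],
)

```text
time_s: 2.1
tcp_pos: [0.4751, 0.1237, 0.0792]
tool_rot: [-3.139, -0.003, -0.05]
ft_force: [0.5, 0.1, 0.2]
opening: 0.664
```

Run:
```python
from h import *
I=arm.camera("scene"); crop("s",I,(320,140,450,260),5,"pics/s1.png")
plan(473.6,115.2,16,-3.2,rows=5)
```

```text
2.15 tcp [472.4 124.6  77. ] rot [-1.799e+02  1.000e-01 -2.800e+00] F [-1.7  1.9 -1.7] op 0.667
delta [  1.2  -9.4 -61. ] dyaw -0.4 rows 5
{'dx': 0.3, 'dy': 1.9, 'dz': 12.2, 'roll': np.float64(0.1)}
{'dx': 0.3, 'dy': 1.9, 'dz': 12.2, 'roll': np.float64(0.1)}
{'dx': 0.3, 'dy': 1.9, 'dz': 12.2, 'roll': np.float64(0.1)}
{'dx': 0.3, 'dy': 1.9, 'dz': 12.2, 'roll': np.float64(0.1)}
{'dx': 0.3, 'dy': 1.9, 'dz': 12.2, 'roll': np.float64(0.1)}
```

View pics/s1.png

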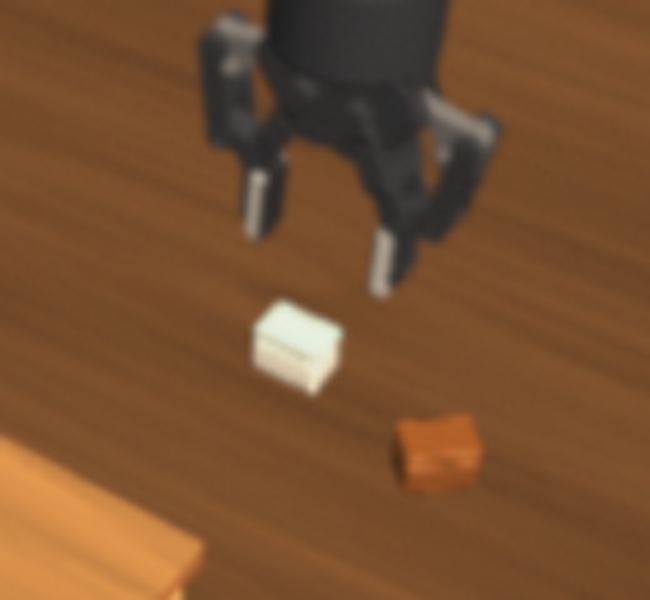

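Call:
arm_command(
  steps=[
    {"dx": 0, "dy": 5, "dz": 10, "roll": 0, "grip": 85},
    {"dx": 1, "dy": 4, "dz": 10, "roll": 0, "grip": 85},
    {"dx": 0, "dy": 0, "dz": 10, "roll": 0, "grip": 85},
    {"dx": 0, "dy": 0, "dz": 8, "roll": 0, "grip": 85},
    {"dx": 0, "dy": 0, "dz": 0, "roll": 0, "grip": 85},
  ],
)

```text
time_s: 2.65
tcp_pos: [0.4727, 0.1151, 0.0364]
tool_rot: [-3.14, 0.004, -0.049]
ft_force: [-1.4, -0.8, 0.1]
opening: 0.665
```

Run:
```python
from h import *
plan(473.6,115.2,16,-3.2,rows=4)
```

```text
2.65 tcp [472.7 115.1  36.4] rot [-179.9    0.2   -2.8] F [-1.4 -0.8  0.1] op 0.665
delta [  0.9   0.1 -20.4] dyaw -0.4 rows 4
{'dx': 0.2, 'dy': -0.0, 'dz': 5.1, 'roll': np.float64(0.1)}
{'dx': 0.2, 'dy': -0.0, 'dz': 5.1, 'roll': np.float64(0.1)}
{'dx': 0.2, 'dy': -0.0, 'dz': 5.1, 'roll': np.float64(0.1)}
{'dx': 0.2, 'dy': -0.0, 'dz': 5.1, 'roll': np.float64(0.1)}
```

Call:
arm_command(
  steps=[
    {"dx": 1, "dy": 0, "dz": 7, "roll": 0.4, "grip": 85},
    {"dx": 0, "dy": 0, "dz": 7, "roll": 0, "grip": 85},
    {"dx": 0, "dy": 0, "dz": 6, "roll": 0, "grip": 85},
    {"dx": 0, "dy": 0, "dz": 0, "roll": 0, "grip": 180},
    {"dx": 0, "dy": 0, "dz": 0, "roll": 0, "grip": 180},
  ],
)

```text
time_s: 3.15
tcp_pos: [0.4751, 0.115, 0.0154]
tool_rot: [-3.14, 0.002, -0.057]
ft_force: [-0.2, -0.9, 6.0]
opening: 0.415
```

Call:
arm_command(
  steps=[
    {"dx": 0, "dy": 0, "dz": 0, "roll": 0, "grip": 180},
    {"dx": 0, "dy": 0, "dz": 0, "roll": 0, "grip": 180},
    {"dx": 0, "dy": 0, "dz": -10, "roll": 0, "grip": 180},
    {"dx": 0, "dy": 0, "dz": -20, "roll": 0, "grip": 180},
    {"dx": 0, "dy": 0, "dz": -20, "roll": 0, "grip": 180},
  ],
)

```text
time_s: 3.65
tcp_pos: [0.473, 0.1147, 0.0659]
tool_rot: [-3.141, 0.008, -0.057]
ft_force: [0.0, -0.6, -0.6]
opening: 0.418
```

Run:
```python
from h import *
I=arm.camera("scene"); crop("s",I,(320,140,450,260),5,"pics/s2.png")
plan(511.6,-311.5,110,-1.1,vmax=48)
```

```text
3.7 tcp [475.  115.   68.8] rot [-1.799e+02  1.000e-01 -3.200e+00] F [ 1.1 -0.1  1.2] op 0.414
delta [  36.6 -426.5   41.2] dyaw 2.1 rows 9
{'dx': 6.7, 'dy': 47.1, 'dz': -4.6, 'roll': np.float64(-0.2)}
{'dx': 6.5, 'dy': 47.1, 'dz': -4.6, 'roll': np.float64(-0.2)}
{'dx': 6.3, 'dy': 47.1, 'dz': -4.6, 'roll': np.float64(-0.2)}
{'dx': 6.1, 'dy': 47.2, 'dz': -4.6, 'roll': np.float64(-0.2)}
{'dx': 6.0, 'dy': 47.2, 'dz': -4.6, 'roll': np.float64(-0.2)}
{'dx': 5.8, 'dy': 47.2, 'dz': -4.6, 'roll': np.float64(-0.2)}
{'dx': 5.6, 'dy': 47.2, 'dz': -4.6, 'roll': np.float64(-0.2)}
{'dx': 5.4, 'dy': 47.3, 'dz': -4.6, 'roll': np.float64(-0.2)}
{'dx': 5.2, 'dy': 47.3, 'dz': -4.6, 'roll': np.float64(-0.2)}
```

View pics/s2.png

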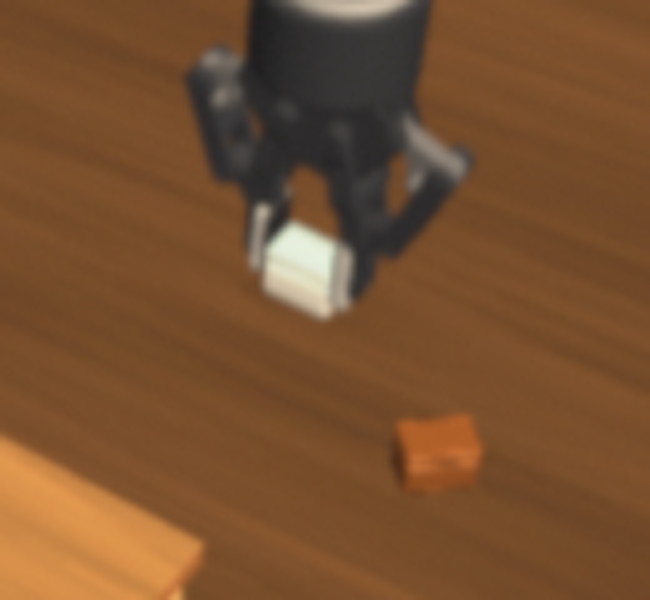

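The tin is held between the pads, with its top at crop (310,245).

Call:
arm_command(
  steps=[
    {"dx": 7, "dy": 40, "dz": -8, "roll": -0.3, "grip": 180},
    {"dx": 7, "dy": 47, "dz": -8, "roll": -0.3, "grip": 180},
    {"dx": 6, "dy": 47, "dz": -8, "roll": -0.3, "grip": 180},
    {"dx": 6, "dy": 47, "dz": -8, "roll": -0.3, "grip": 180},
    {"dx": 6, "dy": 47, "dz": -5, "roll": -0.3, "grip": 180},
  ],
)

```text
time_s: 4.2
tcp_pos: [0.4999, -0.1151, 0.1102]
tool_rot: [-3.138, -0.006, -0.016]
ft_force: [1.2, 0.5, 0.3]
opening: 0.416
```

Call:
arm_command(
  steps=[
    {"dx": 6, "dy": 45, "dz": 0, "roll": -0.3, "grip": 180},
    {"dx": 6, "dy": 45, "dz": 0, "roll": -0.3, "grip": 180},
    {"dx": 5, "dy": 45, "dz": 0, "roll": 0, "grip": 180},
    {"dx": 5, "dy": 30, "dz": 0, "roll": 0, "grip": 180},
    {"dx": 0, "dy": 0, "dz": 0, "roll": 0, "grip": 180},
  ],
)

```text
time_s: 4.7
tcp_pos: [0.5222, -0.2953, 0.1138]
tool_rot: [3.138, -0.015, -0.012]
ft_force: [-0.0, 0.4, -0.4]
opening: 0.413
```

Run:
```python
from h import *
I=arm.camera("scene"); crop("s",I,(200,80,330,180),5,"pics/s3.png")
T=arm.camera("top"); crop("s",T,(390,180,480,290),5,"pics/t3.png")
plan(511.6,-311.5,60,-1.1,rows=4)
```

```text
4.8 tcp [ 520.6 -291.1  113.2] rot [-180.    -0.7   -0.6] F [-0.2  0.8 -0.3] op 0.413
delta [ -9.  -20.4 -53.2] dyaw -0.5 rows 4
{'dx': -2.2, 'dy': 5.1, 'dz': 13.3, 'roll': np.float64(0.1)}
{'dx': -2.2, 'dy': 5.1, 'dz': 13.3, 'roll': np.float64(0.1)}
{'dx': -2.2, 'dy': 5.1, 'dz': 13.3, 'roll': np.float64(0.1)}
{'dx': -2.2, 'dy': 5.1, 'dz': 13.3, 'roll': np.float64(0.1)}
```

View pics/s3.png

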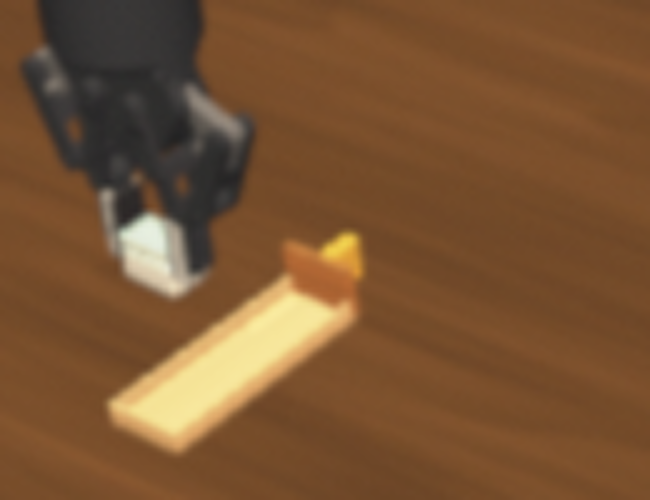

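View pics/t3.png

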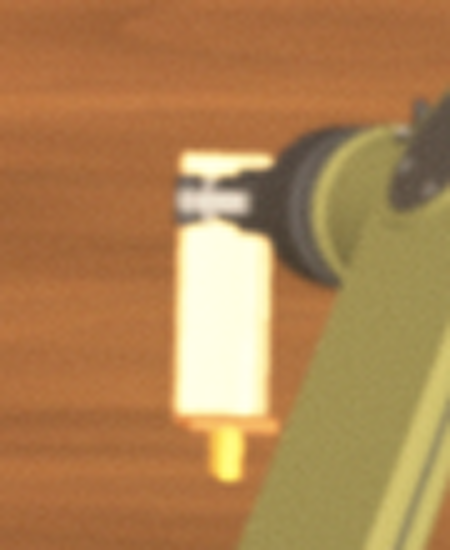

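```bash
cat > m2.py <<'E'
from h import *
S=cv2.imread("pics/scene0.png")[:,:,::-1]; T=cv2.imread("pics/top0.png")[:,:,::-1]
M=lambda x,y,a:boxpts(.153,.048,0,.012,x,y,a)+boxpts(.006,.048,.012,.034,x,y,a,cx=-.0735)
b=(212,118,282,178)
I=S.copy()
a=np.clip((S[b[1]:b[3],b[0]:b[2],0].astype(float)-117)/(170-117),0,1).astype(np.float32)
yel=(S[b[1]:b[3],b[0]:b[2]].astype(int)); 
def cost(p):
    h=hull_alpha("scene",boxpts(.147,.048,0,.012,*p,cx=.003),b); 
    w=np.ones_like(h); w[:,46:]*=0; w[:18]=0
    return (w*(h-a)**2).sum()
x0=np.array([.4665,-.3109,-.0196])
r=minimize(cost,x0,method='Nelder-Mead',options=dict(initial_simplex=[x0,x0+[.004,0,0],x0+[0,.004,0],x0+[0,0,.05]],xatol=1e-5))
print(r.x*1000,np.degrees(r.x[2]),r.fun,cost(x0))
cv2.imwrite("pics/m2.png",cv2.resize((np.vstack([a,hull_alpha("scene",boxpts(.147,.048,0,.012,*r.x,cx=.003),b)])*255).astype(np.uint8),None,fx=5,fy=5))
E
python3 m2.py
```

```text
[ 468.1434439  -308.65998588   19.77849154] 1.1332240903088362 33.06407928466797 47.588898
```

View pics/m2.png

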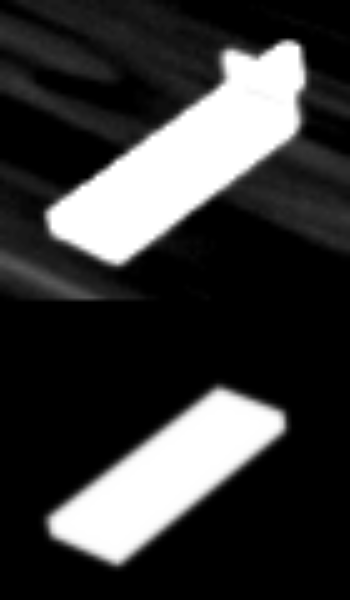

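Call:
arm_command(
  steps=[
    {"dx": -5, "dy": 9, "dz": 14, "roll": 0, "grip": 180},
    {"dx": -4, "dy": 9, "dz": 14, "roll": 0, "grip": 180},
    {"dx": 0, "dy": 0, "dz": 14, "roll": 0, "grip": 180},
    {"dx": 0, "dy": 0, "dz": 14, "roll": 0, "grip": 180},
    {"dx": 0, "dy": 0, "dz": 0, "roll": 0, "grip": 180},
  ],
)

```text
time_s: 5.3
tcp_pos: [0.5096, -0.3021, 0.0548]
tool_rot: [-3.137, -0.009, -0.005]
ft_force: [-0.0, 0.4, -0.9]
opening: 0.415
```

Run:
```python
from h import *
plan(512,-309.5,20,-0.5,rows=4)
I=arm.camera("scene"); crop("s",I,(200,80,330,180),5,"pics/s4.png")
T=arm.camera("top"); crop("s",T,(390,180,480,290),5,"pics/t4.png")
```

```text
5.3 tcp [ 509.6 -302.1   54.8] rot [-179.7   -0.5   -0.3] F [-0.   0.4 -0.9] op 0.415
delta [  2.4  -7.4 -34.8] dyaw -0.2 rows 4
{'dx': 0.6, 'dy': 1.9, 'dz': 8.7, 'roll': np.float64(0.1)}
{'dx': 0.6, 'dy': 1.9, 'dz': 8.7, 'roll': np.float64(0.1)}
{'dx': 0.6, 'dy': 1.9, 'dz': 8.7, 'roll': np.float64(0.1)}
{'dx': 0.6, 'dy': 1.8, 'dz': 8.7, 'roll': np.float64(0.1)}
```

View pics/s4.png

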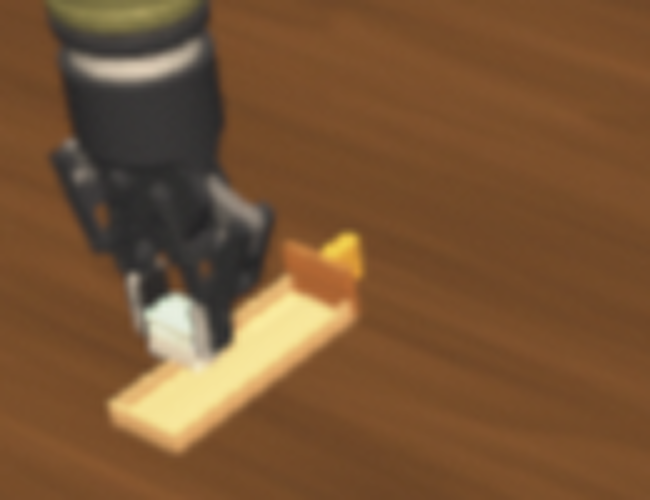

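View pics/t4.png

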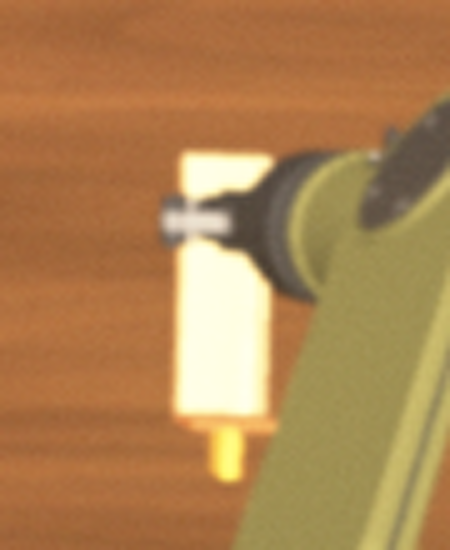

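Call:
arm_command(
  steps=[
    {"dx": 2, "dy": 7, "dz": 10, "roll": 0, "grip": 180},
    {"dx": 0, "dy": 0, "dz": 10, "roll": 0, "grip": 180},
    {"dx": 0, "dy": 0, "dz": 0, "roll": 0, "grip": 180},
    {"dx": 0, "dy": 0, "dz": 0, "roll": 0, "grip": 180},
    {"dx": 0, "dy": 0, "dz": 0, "roll": 0, "grip": 180},
  ],
)

```text
time_s: 5.9
tcp_pos: [0.5148, -0.3106, 0.0367]
tool_rot: [-3.141, -0.015, -0.003]
ft_force: [-0.3, -0.1, -0.8]
opening: 0.414
```

Run:
```python
from h import *
plan(512,-309.5,20,-0.5,rows=2)
I=arm.camera("scene"); crop("s",I,(200,80,300,180),6,"pics/s5.png")
T=arm.camera("top"); crop("s",T,(410,190,470,280),6,"pics/t5.png")
```

```text
5.9 tcp [ 514.8 -310.6   36.7] rot [-180.    -0.9   -0.2] F [-0.3 -0.1 -0.8] op 0.414
delta [ -2.8   1.1 -16.7] dyaw -0.3 rows 2
{'dx': -1.4, 'dy': -0.6, 'dz': 8.4, 'roll': np.float64(0.2)}
{'dx': -1.4, 'dy': -0.6, 'dz': 8.4, 'roll': np.float64(0.2)}
```

View pics/s5.png

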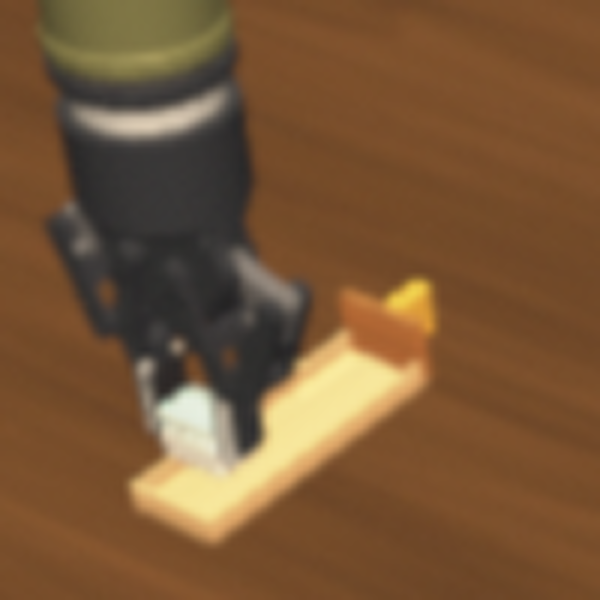

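View pics/t5.png

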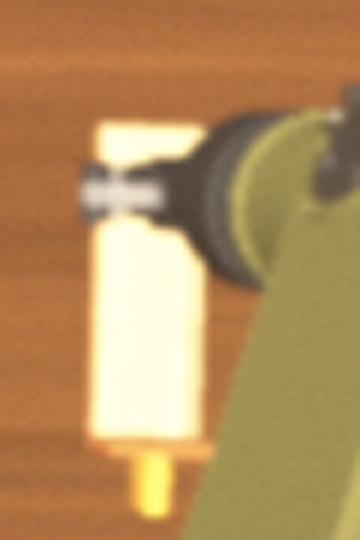

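Call:
arm_command(
  steps=[
    {"dx": -2, "dy": -1, "dz": 6, "roll": 0, "grip": 180},
    {"dx": 0, "dy": 0, "dz": 4, "roll": 0, "grip": 180},
    {"dx": 0, "dy": 0, "dz": 3, "roll": 0, "grip": 180},
    {"dx": 0, "dy": 0, "dz": 2, "roll": 0, "grip": 180},
    {"dx": 0, "dy": 0, "dz": 0, "roll": 0, "grip": 180},
  ],
)

```text
time_s: 6.5
tcp_pos: [0.5131, -0.3097, 0.0211]
tool_rot: [-3.142, -0.016, -0.004]
ft_force: [0.3, -0.1, -0.6]
opening: 0.411
```

Run:
```python
from h import *
plan(512,-309.5,19,-0.5,rows=2)
I=arm.camera("scene"); crop("s",I,(200,80,300,180),6,"pics/s6.png")
```

```text
6.5 tcp [ 513.1 -309.7   21.1] rot [-180.    -0.9   -0.2] F [ 0.3 -0.1 -0.6] op 0.411
delta [-1.1  0.2 -2.1] dyaw -0.3 rows 2
{'dx': -0.5, 'dy': -0.1, 'dz': 1.0, 'roll': np.float64(0.1)}
{'dx': -0.5, 'dy': -0.1, 'dz': 1.0, 'roll': np.float64(0.1)}
```

View pics/s6.png

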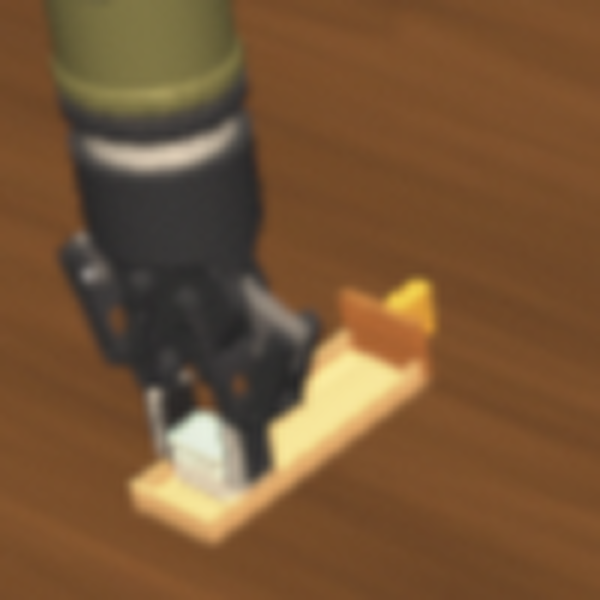

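Call:
arm_command(
  steps=[
    {"dx": 0, "dy": 0, "dz": 2, "roll": 0, "grip": 180},
    {"dx": 0, "dy": 0, "dz": 0, "roll": 0, "grip": 85},
    {"dx": 0, "dy": 0, "dz": 0, "roll": 0, "grip": 85},
    {"dx": 0, "dy": 0, "dz": -20, "roll": 0, "grip": 85},
    {"dx": 0, "dy": 0, "dz": -40, "roll": 0, "grip": 85},
  ],
)

```text
time_s: 7.05
tcp_pos: [0.509, -0.3074, 0.0752]
tool_rot: [-3.135, -0.007, -0.004]
ft_force: [-0.2, -0.7, -0.2]
opening: 0.664
```

Call:
arm_command(
  steps=[
    {"dx": 6, "dy": -45, "dz": -20, "roll": 0, "grip": 85},
    {"dx": 6, "dy": -45, "dz": -10, "roll": 0, "grip": 85},
    {"dx": 6, "dy": -45, "dz": -5, "roll": 0, "grip": 85},
    {"dx": 6, "dy": -45, "dz": 0, "roll": 0, "grip": 85},
    {"dx": 6, "dy": -45, "dz": 0, "roll": 0, "grip": 85},
  ],
)

```text
time_s: 7.55
tcp_pos: [0.547, -0.0861, 0.12]
tool_rot: [3.138, -0.025, -0.015]
ft_force: [1.1, -0.4, -0.8]
opening: 0.667
```

Run:
```python
from h import *
I=arm.camera("scene"); T=arm.camera("top")
cv2.imwrite("pics/s7f.png",I[:,:,::-1]);cv2.imwrite("pics/t7f.png",T[:,:,::-1])
crop("s",I,(200,80,300,180),6,"pics/s7.png")
plan(591.8,394.3,120,8.6,vmax=46)
```

```text
7.65 tcp [546.8 -82.2 119.8] rot [179.9  -1.4  -0.5] F [ 0.1 -0.3 -0.2] op 0.664
delta [4.500e+01 4.765e+02 2.000e-01] dyaw 9.1 rows 11
{'dx': 3.7, 'dy': -43.4, 'dz': -0.0, 'roll': np.float64(-0.8)}
{'dx': 4.3, 'dy': -43.3, 'dz': -0.0, 'roll': np.float64(-0.8)}
{'dx': 4.9, 'dy': -43.2, 'dz': -0.0, 'roll': np.float64(-0.8)}
{'dx': 5.6, 'dy': -43.2, 'dz': -0.0, 'roll': np.float64(-0.8)}
{'dx': 6.2, 'dy': -43.1, 'dz': -0.0, 'roll': np.float64(-0.8)}
{'dx': 6.8, 'dy': -43.0, 'dz': -0.0, 'roll': np.float64(-0.8)}
{'dx': 7.4, 'dy': -42.9, 'dz': -0.0, 'roll': np.float64(-0.8)}
{'dx': 8.1, 'dy': -42.8, 'dz': -0.0, 'roll': np.float64(-0.8)}
{'dx': 8.7, 'dy': -42.6, 'dz': -0.0, 'roll': np.float64(-0.8)}
{'dx': 9.3, 'dy': -42.5, 'dz': -0.0, 'roll': np.float64(-0.8)}
{'dx': 9.9, 'dy': -42.4, 'dz': -0.0, 'roll': np.float64(-0.8)}
```

View pics/s7.png

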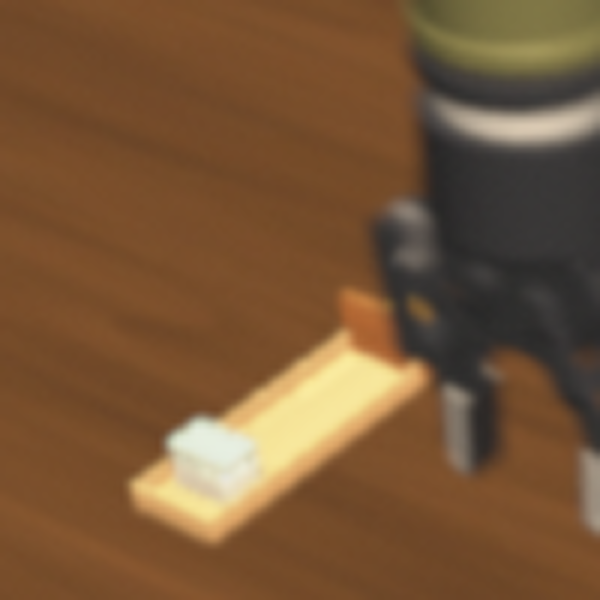

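View pics/t7f.png

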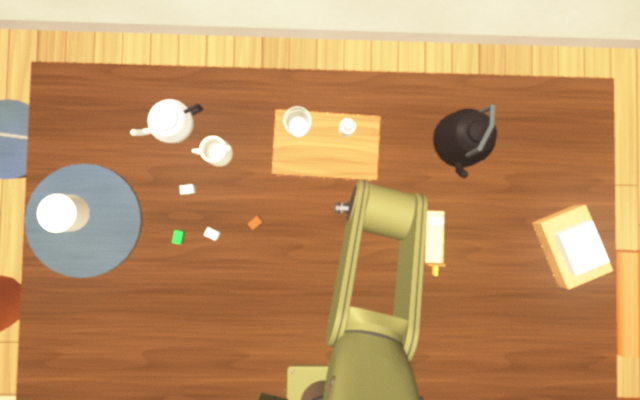

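The first tin is seated in the drawer near the nose, at crop (212,458). The other tins at (187,189) and (212,234) haven't moved.

Call:
arm_command(
  steps=[
    {"dx": 0, "dy": -43, "dz": 0, "roll": -0.8, "grip": 85},
    {"dx": 2, "dy": -45, "dz": 0, "roll": -0.8, "grip": 85},
    {"dx": 4, "dy": -45, "dz": 0, "roll": -0.8, "grip": 85},
    {"dx": 5, "dy": -45, "dz": 0, "roll": -0.8, "grip": 85},
    {"dx": 5, "dy": -45, "dz": 0, "roll": -0.8, "grip": 85},
  ],
)

```text
time_s: 8.15
tcp_pos: [0.5612, 0.141, 0.1206]
tool_rot: [3.134, -0.028, 0.057]
ft_force: [0.3, -0.3, -0.6]
opening: 0.665
```

Call:
arm_command(
  steps=[
    {"dx": 6, "dy": -45, "dz": 0, "roll": -0.8, "grip": 85},
    {"dx": 7, "dy": -45, "dz": 0, "roll": -0.8, "grip": 85},
    {"dx": 7, "dy": -45, "dz": 0, "roll": -0.8, "grip": 85},
    {"dx": 7, "dy": -45, "dz": 0, "roll": -0.8, "grip": 85},
    {"dx": 8, "dy": -40, "dz": 0, "roll": -0.8, "grip": 85},
  ],
)

```text
time_s: 8.65
tcp_pos: [0.5794, 0.369, 0.1201]
tool_rot: [3.13, -0.03, 0.128]
ft_force: [0.5, -0.3, 1.0]
opening: 0.663
```

Run:
```python
from h import *
plan(591.8,394.3,50,8.6,rows=4)
```

```text
8.65 tcp [579.4 369.  120.1] rot [179.4  -1.7   7.3] F [ 0.5 -0.3  1. ] op 0.663
delta [ 12.4  25.3 -70.1] dyaw 1.3 rows 4
{'dx': 3.9, 'dy': -5.9, 'dz': 17.5, 'roll': np.float64(-0.3)}
{'dx': 3.9, 'dy': -5.8, 'dz': 17.5, 'roll': np.float64(-0.3)}
{'dx': 3.9, 'dy': -5.8, 'dz': 17.5, 'roll': np.float64(-0.3)}
{'dx': 4.0, 'dy': -5.8, 'dz': 17.5, 'roll': np.float64(-0.3)}
```

```bash
cat >> h.py <<'E'
def plan(x,y,z,yaw,vmax=45,rows=None):
    s=st(); p=np.array(s["tcp_pos"])*1000; M=R.from_euler('xyz',s["tool_rot"]).as_matrix()
    y0=np.degrees(np.arctan2(M[1,0],M[0,0])); dy=(yaw-y0+180)%360-180
    d=np.array([x,y,z])-p; n=rows or int(np.ceil(max(np.linalg.norm(d)/vmax,abs(dy)/8.5,1)))
    print("delta",d.round(1),"dyaw",round(dy,1),"rows",n)
    for i in range(n):
        if n>6 and i%3: continue
        e=(R.from_euler('z',dy*i/n,degrees=True).as_matrix()@M).T@d/n
        print(i,*e.round(1),"roll",round(-dy/n,2))
E
python3 - <<'E'
from h import *
plan(591.8,394.3,50,8.6,rows=4)
E
```

```text
8.65 tcp [579.4 369.  120.1] rot [179.4  -1.7   7.3] F [ 0.5 -0.3  1. ] op 0.663
delta [ 12.4  25.3 -70.1] dyaw 1.3 rows 4
0 3.4 -6.1 17.6 roll -0.32
1 3.4 -6.0 17.6 roll -0.32
2 3.4 -6.0 17.6 roll -0.32
3 3.5 -6.0 17.6 roll -0.32
```

Call:
arm_command(
  steps=[
    {"dx": 4, "dy": -6, "dz": 17, "roll": -0.4, "grip": 85},
    {"dx": 4, "dy": -6, "dz": 17, "roll": -0.4, "grip": 85},
    {"dx": 4, "dy": -5, "dz": 17, "roll": -0.4, "grip": 85},
    {"dx": 2, "dy": 0, "dz": 15, "roll": 0, "grip": 85},
    {"dx": 0, "dy": 0, "dz": 0, "roll": 0, "grip": 85},
  ],
)

```text
time_s: 9.15
tcp_pos: [0.595, 0.3893, 0.0484]
tool_rot: [3.129, -0.03, 0.153]
ft_force: [-0.7, -0.7, 0.6]
opening: 0.665
```

Run:
```python
from h import *
I=arm.camera("scene"); crop("s",I,(420,220,540,320),6,"pics/s8.png")
plan(591.8,394.3,16,8.6,rows=3)
```

```text
9.2 tcp [595.3 389.4  49.4] rot [179.3  -1.7   8.8] F [ 0.1 -0.8  0.3] op 0.665
delta [ -3.5   4.9 -33.4] dyaw -0.2 rows 3
0 -1.3 -1.9 11.1 roll 0.06
1 -1.3 -1.9 11.1 roll 0.06
2 -1.3 -1.9 11.1 roll 0.06
```

View pics/s8.png

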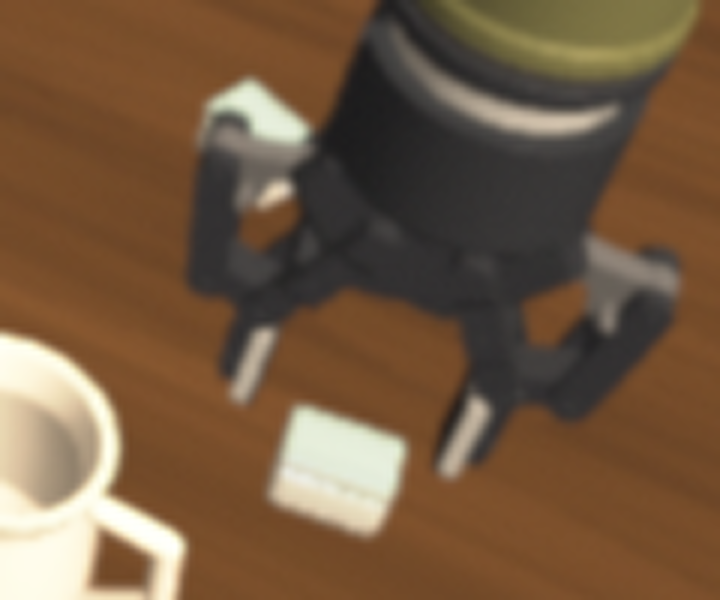

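Call:
arm_command(
  steps=[
    {"dx": -2, "dy": -3, "dz": 11, "roll": 0, "grip": 85},
    {"dx": -2, "dy": -2, "dz": 11, "roll": 0, "grip": 85},
    {"dx": 0, "dy": 0, "dz": 10, "roll": 0, "grip": 85},
    {"dx": 0, "dy": 0, "dz": 1, "roll": 0, "grip": 85},
    {"dx": 0, "dy": 0, "dz": 0, "roll": 0, "grip": 85},
  ],
)

```text
time_s: 9.7
tcp_pos: [0.5922, 0.3914, 0.0148]
tool_rot: [3.129, -0.031, 0.15]
ft_force: [-0.4, 0.4, -0.5]
opening: 0.666
```

Call:
arm_command(
  steps=[
    {"dx": 0, "dy": 0, "dz": 0, "roll": 0, "grip": 180},
    {"dx": 0, "dy": 0, "dz": 0, "roll": 0, "grip": 180},
    {"dx": 0, "dy": 0, "dz": 0, "roll": 0, "grip": 180},
    {"dx": 0, "dy": 0, "dz": 0, "roll": 0, "grip": 180},
    {"dx": 0, "dy": 0, "dz": -10, "roll": 0, "grip": 180},
  ],
)

```text
time_s: 10.2
tcp_pos: [0.5918, 0.3917, 0.0256]
tool_rot: [3.13, -0.032, 0.15]
ft_force: [-0.5, -0.1, -0.8]
opening: 0.414
```

Call:
arm_command(
  steps=[
    {"dx": 0, "dy": 0, "dz": -25, "roll": 0, "grip": 180},
    {"dx": 0, "dy": 0, "dz": -25, "roll": 0, "grip": 180},
    {"dx": 0, "dy": 0, "dz": -20, "roll": 0, "grip": 180},
    {"dx": 0, "dy": 0, "dz": -10, "roll": 0, "grip": 180},
    {"dx": 0, "dy": 0, "dz": 0, "roll": 0, "grip": 180},
  ],
)

```text
time_s: 10.7
tcp_pos: [0.5897, 0.3928, 0.1123]
tool_rot: [3.131, -0.034, 0.15]
ft_force: [0.8, 0.0, -0.8]
opening: 0.415
```

Run:
```python
from h import *
I=arm.camera("scene"); crop("s",I,(420,180,540,300),5,"pics/s9.png")
plan(467,-309.3,110,-0.5,vmax=46)
```

```text
10.75 tcp [589.4 392.6 111.5] rot [179.4  -1.9   8.6] F [-0.4 -0.2 -0.3] op 0.412
delta [-122.4 -701.9   -1.5] dyaw -9.1 rows 16
0 -14.1 42.2 0.1 roll 0.57
3 -12.9 42.6 0.1 roll 0.57
6 -11.6 43.0 0.2 roll 0.57
9 -10.3 43.3 0.2 roll 0.57
12 -9.0 43.6 0.3 roll 0.57
15 -7.7 43.9 0.3 roll 0.57
```

View pics/s9.png

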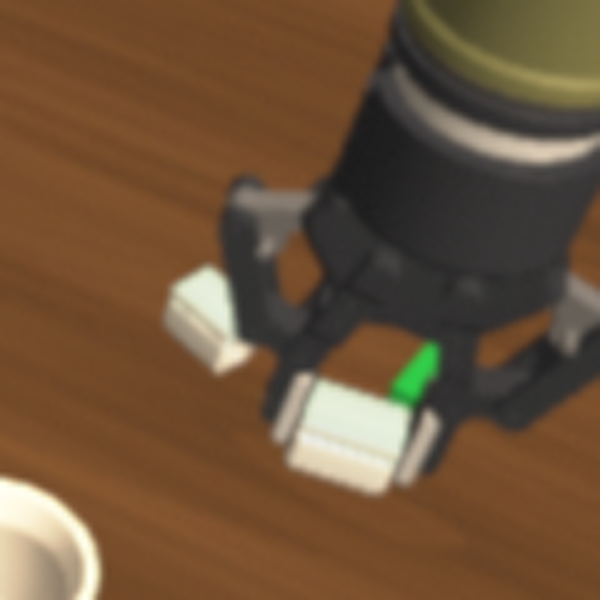

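Tin gripped and lifted, with its top at crop (355,425). I'm moving in front of the rack to the drawer.

Call:
arm_command(
  steps=[
    {"dx": -20, "dy": 40, "dz": 0, "roll": 0.6, "grip": 180},
    {"dx": -20, "dy": 42, "dz": 0, "roll": 0.6, "grip": 180},
    {"dx": -15, "dy": 43, "dz": 0, "roll": 0.6, "grip": 180},
    {"dx": -14, "dy": 43, "dz": 0, "roll": 0.6, "grip": 180},
    {"dx": -12, "dy": 43, "dz": 0, "roll": 0.6, "grip": 180},
  ],
)

```text
time_s: 11.25
tcp_pos: [0.5336, 0.1722, 0.1049]
tool_rot: [3.134, -0.031, 0.105]
ft_force: [1.0, -0.1, -0.1]
opening: 0.418
```

Call:
arm_command(
  steps=[
    {"dx": -10, "dy": 44, "dz": 0, "roll": 0.6, "grip": 180},
    {"dx": -8, "dy": 44, "dz": 0, "roll": 0.6, "grip": 180},
    {"dx": -6, "dy": 44, "dz": 0, "roll": 0.6, "grip": 180},
    {"dx": -6, "dy": 44, "dz": 0, "roll": 0.6, "grip": 180},
    {"dx": -6, "dy": 44, "dz": 0, "roll": 0.6, "grip": 180},
  ],
)

```text
time_s: 11.75
tcp_pos: [0.5087, -0.0584, 0.1004]
tool_rot: [3.136, -0.021, 0.053]
ft_force: [1.2, 0.4, -0.1]
opening: 0.417
```

Run:
```python
from h import *
plan(467,-309.3,100,-0.5,vmax=46)
```

```text
11.75 tcp [508.7 -58.4 100.4] rot [179.7  -1.2   3. ] F [ 1.2  0.4 -0.1] op 0.417
delta [ -41.7 -250.9   -0.4] dyaw -3.5 rows 6
0 -9.1 41.4 0.1 roll 0.59
1 -8.7 41.5 0.1 roll 0.59
2 -8.3 41.6 0.1 roll 0.59
3 -7.9 41.7 0.1 roll 0.59
4 -7.4 41.7 0.2 roll 0.59
5 -7.0 41.8 0.2 roll 0.59
```

Call:
arm_command(
  steps=[
    {"dx": -10, "dy": 44, "dz": 0, "roll": 0.6, "grip": 180},
    {"dx": -9, "dy": 44, "dz": 0, "roll": 0.6, "grip": 180},
    {"dx": -9, "dy": 44, "dz": 0, "roll": 0.6, "grip": 180},
    {"dx": -8, "dy": 44, "dz": 0, "roll": 0.6, "grip": 180},
    {"dx": -8, "dy": 40, "dz": 0, "roll": 0.6, "grip": 180},
  ],
)

```text
time_s: 12.25
tcp_pos: [0.4659, -0.2837, 0.0955]
tool_rot: [3.141, -0.014, -0.003]
ft_force: [0.9, -0.8, 0.5]
opening: 0.416
```

Run:
```python
from h import *
I=arm.camera("scene"); crop("s",I,(200,80,320,180),5,"pics/s10.png")
plan(467,-309.3,50,-0.5,rows=4)
```

```text
12.3 tcp [ 465.8 -290.5   95.7] rot [179.6  -0.9  -0.3] F [ 0.6 -4.7 -0.7] op 0.411
delta [  1.2 -18.8 -45.7] dyaw -0.2 rows 4
0 0.1 4.6 11.4 roll 0.06
1 0.2 4.6 11.4 roll 0.06
2 0.2 4.6 11.4 roll 0.06
3 0.2 4.6 11.4 roll 0.06
```

View pics/s10.png

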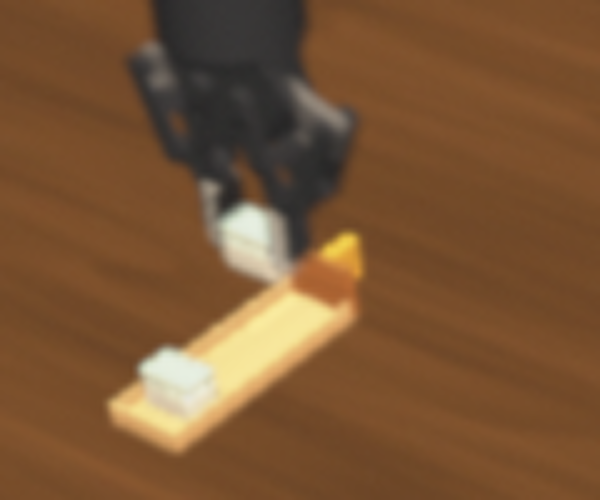

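Call:
arm_command(
  steps=[
    {"dx": 1, "dy": 7, "dz": 12, "roll": 0, "grip": 180},
    {"dx": 0, "dy": 7, "dz": 12, "roll": 0, "grip": 180},
    {"dx": 0, "dy": 4, "dz": 12, "roll": 0, "grip": 180},
    {"dx": 0, "dy": 0, "dz": 8, "roll": 0, "grip": 180},
    {"dx": 0, "dy": 0, "dz": 0, "roll": 0, "grip": 180},
  ],
)

```text
time_s: 12.8
tcp_pos: [0.4647, -0.3081, 0.0441]
tool_rot: [3.14, -0.009, -0.007]
ft_force: [-0.4, 0.1, -1.7]
opening: 0.412
```

Run:
```python
from h import *
plan(467,-309.3,34,-0.5,rows=4)
```

```text
12.8 tcp [ 464.7 -308.1   44.1] rot [179.9  -0.5  -0.4] F [-0.4  0.1 -1.7] op 0.412
delta [  2.3  -1.2 -10.1] dyaw -0.1 rows 4
0 0.6 0.3 2.5 roll 0.03
1 0.6 0.3 2.5 roll 0.03
2 0.6 0.3 2.5 roll 0.03
3 0.6 0.3 2.5 roll 0.03
```

Call:
arm_command(
  steps=[
    {"dx": 2, "dy": 1, "dz": 9, "roll": 0, "grip": 180},
    {"dx": 0, "dy": 0, "dz": 5, "roll": 0, "grip": 180},
    {"dx": 0, "dy": 0, "dz": 5, "roll": 0, "grip": 180},
    {"dx": 0, "dy": 0, "dz": 3, "roll": 0, "grip": 180},
    {"dx": 0, "dy": 0, "dz": 0, "roll": 0, "grip": 180},
  ],
)

```text
time_s: 13.3
tcp_pos: [0.4683, -0.3069, 0.0204]
tool_rot: [3.14, -0.009, -0.002]
ft_force: [-0.0, -1.1, -0.5]
opening: 0.411
```

Run:
```python
from h import *
plan(467,-309.3,19,-0.5,rows=4)
I=arm.camera("scene"); crop("s",I,(200,80,320,180),5,"pics/s11.png")
```

```text
13.3 tcp [ 468.3 -306.9   20.4] rot [ 1.799e+02 -5.000e-01 -1.000e-01] F [-0.  -1.1 -0.5] op 0.411
delta [-1.3 -2.4 -1.4] dyaw -0.4 rows 4
0 -0.3 0.6 0.4 roll 0.09
1 -0.3 0.6 0.4 roll 0.09
2 -0.3 0.6 0.4 roll 0.09
3 -0.3 0.6 0.4 roll 0.09
```

View pics/s11.png

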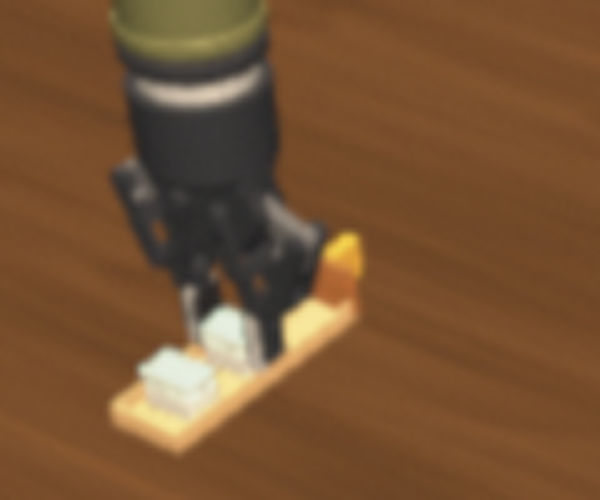

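Call:
arm_command(
  steps=[
    {"dx": 0, "dy": 1, "dz": 2, "roll": 0, "grip": 180},
    {"dx": 0, "dy": 0, "dz": 0, "roll": 0, "grip": 180},
    {"dx": 0, "dy": 0, "dz": 0, "roll": 0, "grip": 85},
    {"dx": 0, "dy": 0, "dz": 0, "roll": 0, "grip": 85},
    {"dx": 0, "dy": 0, "dz": -25, "roll": 0, "grip": 85},
  ],
)

```text
time_s: 13.85
tcp_pos: [0.4664, -0.3065, 0.0425]
tool_rot: [-3.14, -0.006, -0.003]
ft_force: [-0.1, -0.1, -0.0]
opening: 0.67
```

Call:
arm_command(
  steps=[
    {"dx": 0, "dy": 0, "dz": -40, "roll": 0, "grip": 85},
    {"dx": 0, "dy": -40, "dz": -35, "roll": 0, "grip": 85},
    {"dx": 0, "dy": -45, "dz": -10, "roll": 0, "grip": 85},
    {"dx": 0, "dy": -45, "dz": 0, "roll": 0, "grip": 85},
    {"dx": 0, "dy": -45, "dz": 0, "roll": 0, "grip": 85},
  ],
)

```text
time_s: 14.35
tcp_pos: [0.4718, -0.1377, 0.1321]
tool_rot: [3.137, -0.018, -0.013]
ft_force: [0.8, 0.4, 0.6]
opening: 0.671
```

Run:
```python
from h import *
I=arm.camera("scene"); T=arm.camera("top")
cv2.imwrite("pics/t12f.png",T[:,:,::-1])
crop("s",I,(200,80,320,180),5,"pics/s12.png")
p=(.4684,.3226);b=around("top",(*p,.013),17)
x,f=fit([("top",alpha(T,b),b)],(*p,-.43),lambda x,y,a:boxpts(.024,.036,0,.026,x,y,a)); print((x*1000).round(1),np.degrees(x[2]),f)
plan(468.4,322.6,100,155.3,vmax=46)
```

```text
[ 468.5  322.8 -427.2] -24.47432211605298 0.7391821146011353
14.45 tcp [ 469.9 -133.7  131.4] rot [179.9  -0.8  -0.4] F [0.7 0.2 0.1] op 0.663
delta [ -1.5 456.3 -31.4] dyaw 155.7 rows 19
0 -0.3 -24.0 1.6 roll -8.2
3 9.7 -21.9 1.7 roll -8.2
6 18.0 -15.9 1.9 roll -8.2
9 23.0 -7.0 2.0 roll -8.2
12 23.8 3.2 2.0 roll -8.2
15 20.3 12.8 2.0 roll -8.2
18 13.1 20.1 1.9 roll -8.2
```

View pics/s12.png

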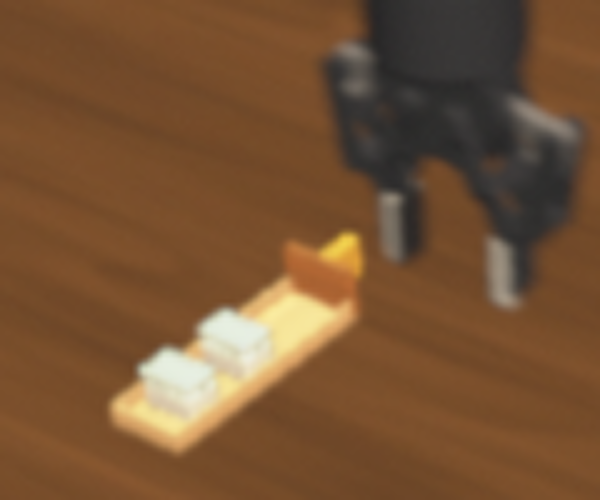

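View pics/t12f.png

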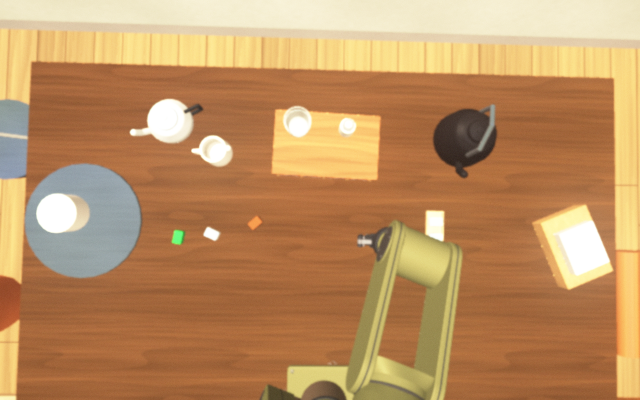

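Two tins are seated. The last one is unmoved at (212,234).

Call:
arm_command(
  steps=[
    {"dx": 0, "dy": -46, "dz": 0, "roll": 0, "grip": 85},
    {"dx": 0, "dy": -46, "dz": 0, "roll": 0, "grip": 85},
    {"dx": 0, "dy": -46, "dz": 0, "roll": 0, "grip": 85},
    {"dx": 0, "dy": -46, "dz": 0, "roll": 0, "grip": 85},
    {"dx": 0, "dy": -46, "dz": 0, "roll": 0, "grip": 85},
  ],
)

```text
time_s: 14.95
tcp_pos: [0.4759, 0.095, 0.1315]
tool_rot: [3.135, -0.021, -0.016]
ft_force: [0.1, -0.4, -0.1]
opening: 0.669
```

Call:
arm_command(
  steps=[
    {"dx": 0, "dy": -40, "dz": 0, "roll": 0, "grip": 85},
    {"dx": 0, "dy": -40, "dz": 0, "roll": -8, "grip": 85},
    {"dx": 0, "dy": -20, "dz": 0, "roll": -8, "grip": 85},
    {"dx": 0, "dy": 0, "dz": 0, "roll": -8, "grip": 85},
    {"dx": 0, "dy": 0, "dz": 0, "roll": -8, "grip": 85},
  ],
)

```text
time_s: 15.45
tcp_pos: [0.477, 0.2034, 0.1308]
tool_rot: [3.124, -0.018, 0.57]
ft_force: [0.0, 0.3, 0.2]
opening: 0.664
```

Call:
arm_command(
  steps=[
    {"dx": 0, "dy": 0, "dz": 0, "roll": -8.5, "grip": 85},
    {"dx": 0, "dy": 0, "dz": 0, "roll": -8.5, "grip": 85},
    {"dx": 0, "dy": 0, "dz": 0, "roll": -8.5, "grip": 85},
    {"dx": 0, "dy": 0, "dz": 0, "roll": -8.5, "grip": 85},
    {"dx": 0, "dy": 0, "dz": 0, "roll": -8.5, "grip": 85},
  ],
)

```text
time_s: 15.95
tcp_pos: [0.4793, 0.2015, 0.13]
tool_rot: [3.115, 0.0, 1.317]
ft_force: [0.6, -0.2, 0.6]
opening: 0.671
```

Call:
arm_command(
  steps=[
    {"dx": 0, "dy": 0, "dz": 0, "roll": -8.5, "grip": 85},
    {"dx": 0, "dy": 0, "dz": 0, "roll": -8.5, "grip": 85},
    {"dx": 0, "dy": 0, "dz": 0, "roll": -8.5, "grip": 85},
    {"dx": 0, "dy": 0, "dz": 0, "roll": -8.5, "grip": 85},
    {"dx": 0, "dy": 0, "dz": 0, "roll": -8.5, "grip": 85},
  ],
)

```text
time_s: 16.45
tcp_pos: [0.4819, 0.1982, 0.1293]
tool_rot: [3.123, 0.019, 2.067]
ft_force: [0.9, 0.5, 0.2]
opening: 0.669
```

Run:
```python
from h import *
print(np.degrees(arm.state()["joints"]).round(1))
plan(468.4,322.6,70,155.3,vmax=46)
```

```text
[ 18.3  19.2 102.1  -1.1  57.4  -9.5]
16.45 tcp [481.9 198.2 129.3] rot [178.9   1.1 118.4] F [0.9 0.5 0.2] op 0.669
delta [-13.5 124.4 -59.3] dyaw 36.9 rows 5
0 23.4 9.2 11.6 roll -7.37
1 22.0 12.1 11.7 roll -7.37
2 20.2 14.8 11.8 roll -7.37
3 18.1 17.3 11.8 roll -7.37
4 15.7 19.4 11.9 roll -7.37
```

Call:
arm_command(
  steps=[
    {"dx": 23, "dy": 9, "dz": 11, "roll": -7.4, "grip": 85},
    {"dx": 22, "dy": 12, "dz": 11, "roll": -7.4, "grip": 85},
    {"dx": 20, "dy": 15, "dz": 11, "roll": -7.4, "grip": 85},
    {"dx": 18, "dy": 17, "dz": 11, "roll": -7.4, "grip": 85},
    {"dx": 8, "dy": 10, "dz": 8, "roll": -7, "grip": 85},
  ],
)

```text
time_s: 16.95
tcp_pos: [0.4739, 0.3083, 0.0754]
tool_rot: [3.137, 0.032, 2.727]
ft_force: [-0.3, -1.0, 0.2]
opening: 0.666
```

Run:
```python
from h import *
plan(468.4,322.6,45,155.3,rows=3)
```

```text
16.95 tcp [473.9 308.3  75.4] rot [179.7   1.8 156.3] F [-0.3 -1.   0.2] op 0.666
delta [ -5.5  14.3 -30.4] dyaw -1.0 rows 3
0 3.9 3.6 10.0 roll 0.32
1 4.0 3.6 10.0 roll 0.32
2 4.0 3.5 10.0 roll 0.32
```

Call:
arm_command(
  steps=[
    {"dx": 4, "dy": 3, "dz": 10, "roll": 0, "grip": 85},
    {"dx": 4, "dy": 3, "dz": 10, "roll": 0, "grip": 85},
    {"dx": 2, "dy": 2, "dz": 7, "roll": 0, "grip": 85},
    {"dx": 0, "dy": 0, "dz": 0, "roll": 0, "grip": 85},
    {"dx": 0, "dy": 0, "dz": 0, "roll": 0, "grip": 85},
  ],
)

```text
time_s: 17.45
tcp_pos: [0.4689, 0.3183, 0.0442]
tool_rot: [3.14, 0.031, 2.721]
ft_force: [0.2, 0.6, -0.4]
opening: 0.664
```

Run:
```python
from h import *
I=arm.camera("scene"); crop("s",I,(400,180,520,280),6,"pics/s13.png")
plan(468.4,322.6,15.5,155.3,rows=3)
```

```text
17.5 tcp [468.9 318.2  44.3] rot [179.9   1.8 155.9] F [ 0.2 -0.7  0.3] op 0.663
delta [ -0.5   4.4 -28.8] dyaw -0.6 rows 3
0 1.1 1.2 9.6 roll 0.2
1 1.1 1.2 9.6 roll 0.2
2 1.1 1.2 9.6 roll 0.2
```

View pics/s13.png

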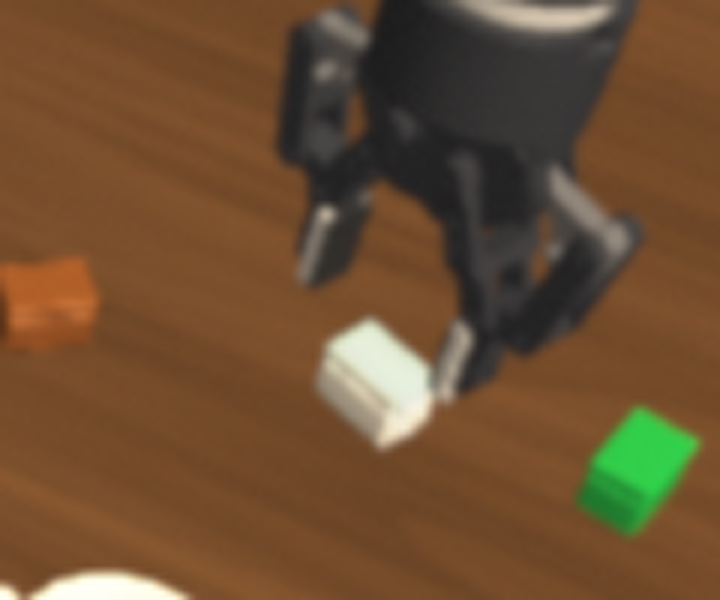

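Call:
arm_command(
  steps=[
    {"dx": 2, "dy": 3, "dz": 9, "roll": 0.6, "grip": 85},
    {"dx": 2, "dy": 1, "dz": 9, "roll": 0, "grip": 85},
    {"dx": 0, "dy": 0, "dz": 8, "roll": 0, "grip": 85},
    {"dx": 0, "dy": 0, "dz": 2, "roll": 0, "grip": 85},
    {"dx": 0, "dy": 0, "dz": 0, "roll": 0, "grip": 85},
  ],
)

```text
time_s: 18.0
tcp_pos: [0.4686, 0.3231, 0.0148]
tool_rot: [3.138, 0.032, 2.707]
ft_force: [0.5, -0.4, -0.3]
opening: 0.667
```

Call:
arm_command(
  steps=[
    {"dx": 0, "dy": 0, "dz": 0, "roll": 0, "grip": 180},
    {"dx": 0, "dy": 0, "dz": 0, "roll": 0, "grip": 180},
    {"dx": 0, "dy": 0, "dz": 0, "roll": 0, "grip": 180},
    {"dx": 0, "dy": 0, "dz": 0, "roll": 0, "grip": 180},
    {"dx": 0, "dy": 0, "dz": -10, "roll": 0, "grip": 180},
  ],
)

```text
time_s: 18.5
tcp_pos: [0.4678, 0.3229, 0.0246]
tool_rot: [3.139, 0.032, 2.707]
ft_force: [0.6, -0.9, 0.1]
opening: 0.414
```

Call:
arm_command(
  steps=[
    {"dx": 0, "dy": 0, "dz": -25, "roll": 0, "grip": 180},
    {"dx": 0, "dy": 0, "dz": -25, "roll": -5, "grip": 180},
    {"dx": 0, "dy": 0, "dz": -25, "roll": -6, "grip": 180},
    {"dx": 0, "dy": 0, "dz": -5, "roll": -6, "grip": 180},
    {"dx": 0, "dy": 0, "dz": 0, "roll": -5, "grip": 180},
  ],
)

```text
time_s: 19.0
tcp_pos: [0.4659, 0.3242, 0.1121]
tool_rot: [-3.134, 0.033, 3.106]
ft_force: [-0.4, 0.3, -0.2]
opening: 0.414
```

Run:
```python
from h import *
I=arm.camera("scene"); crop("s",I,(400,160,520,260),6,"pics/s14.png")
plan(426,-308.9,110,179.5,vmax=46)
```

```text
19.05 tcp [466.1 324.4 112.2] rot [-179.6    1.9  178.1] F [ 0.4  1.1 -0.2] op 0.415
delta [ -40.1 -633.3   -2.2] dyaw 1.4 rows 14
0 1.4 -45.3 0.5 roll -0.1
3 1.6 -45.3 0.5 roll -0.1
6 1.9 -45.3 0.4 roll -0.1
9 2.1 -45.3 0.4 roll -0.1
12 2.3 -45.3 0.4 roll -0.1
```

View pics/s14.png

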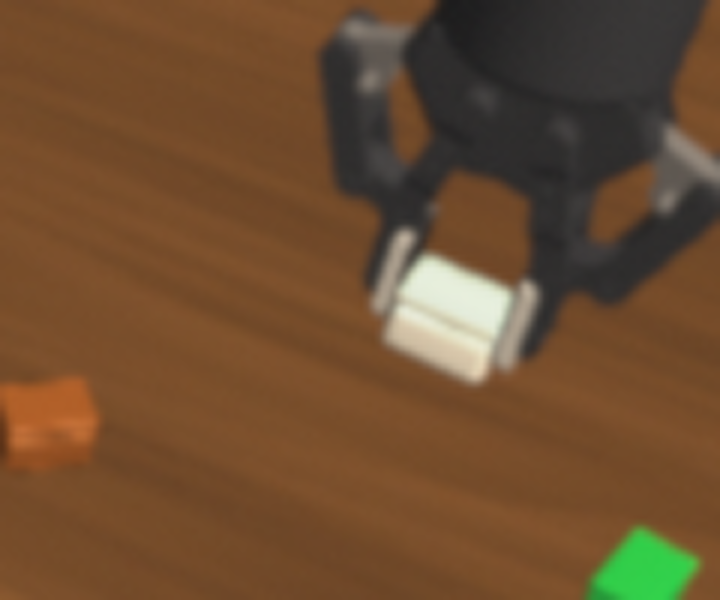

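Call:
arm_command(
  steps=[
    {"dx": 0, "dy": -46, "dz": 0, "roll": 0, "grip": 180},
    {"dx": 0, "dy": -46, "dz": 0, "roll": 0, "grip": 180},
    {"dx": 0, "dy": -46, "dz": 0, "roll": 0, "grip": 180},
    {"dx": 0, "dy": -46, "dz": 0, "roll": 0, "grip": 180},
    {"dx": 0, "dy": -46, "dz": 0, "roll": 0, "grip": 180},
  ],
)

```text
time_s: 19.55
tcp_pos: [0.4613, 0.0951, 0.1168]
tool_rot: [-3.14, 0.043, 3.112]
ft_force: [2.0, -0.6, -0.0]
opening: 0.413
```

Call:
arm_command(
  steps=[
    {"dx": 2, "dy": -46, "dz": 0, "roll": 0, "grip": 180},
    {"dx": 3, "dy": -46, "dz": 0, "roll": 0, "grip": 180},
    {"dx": 3, "dy": -46, "dz": 0, "roll": 0, "grip": 180},
    {"dx": 3, "dy": -46, "dz": 0, "roll": 0, "grip": 180},
    {"dx": 3, "dy": -46, "dz": 0, "roll": 0, "grip": 180},
  ],
)

```text
time_s: 20.05
tcp_pos: [0.4383, -0.1431, 0.1194]
tool_rot: [-3.14, 0.048, 3.104]
ft_force: [1.7, 1.3, 0.0]
opening: 0.416
```

Run:
```python
from h import *
plan(426,-308.9,90,179.5,vmax=46)
I=arm.camera("scene"); crop("s",I,(200,80,320,180),5,"pics/s15.png")
T=arm.camera("top"); cv2.imwrite("pics/t15.png",T[:,:,::-1])
```

```text
20.05 tcp [ 438.3 -143.1  119.4] rot [-179.9    2.8  177.8] F [1.7 1.3 0. ] op 0.416
delta [ -12.3 -165.8  -29.4] dyaw 1.7 rows 4
0 1.9 -41.5 7.4 roll -0.41
1 2.2 -41.5 7.3 roll -0.41
2 2.5 -41.5 7.3 roll -0.41
3 2.8 -41.5 7.3 roll -0.41
```

View pics/s15.png

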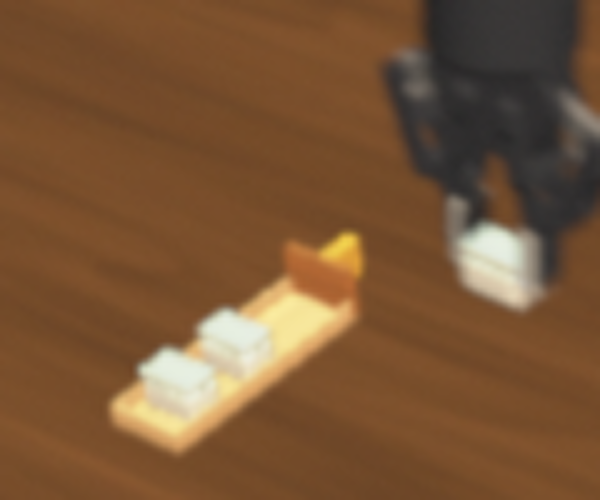

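Call:
arm_command(
  steps=[
    {"dx": 2, "dy": -42, "dz": 2, "roll": -0.4, "grip": 180},
    {"dx": 2, "dy": -42, "dz": 5, "roll": -0.4, "grip": 180},
    {"dx": 2, "dy": -42, "dz": 8, "roll": -0.4, "grip": 180},
    {"dx": 2, "dy": -25, "dz": 8, "roll": -0.4, "grip": 180},
    {"dx": 0, "dy": 0, "dz": 0, "roll": 0, "grip": 180},
  ],
)

```text
time_s: 20.65
tcp_pos: [0.4274, -0.3016, 0.0983]
tool_rot: [-3.136, 0.053, 3.119]
ft_force: [-0.7, 0.4, -0.1]
opening: 0.417
```

Run:
```python
from h import *
plan(426,-308.9,55,179.5,rows=3)
```

```text
20.65 tcp [ 427.4 -301.6   98.3] rot [-179.7    3.1  178.7] F [-0.7  0.4 -0.1] op 0.417
delta [ -1.4  -7.3 -43.3] dyaw 0.8 rows 3
0 1.2 -2.4 14.4 roll -0.27
1 1.2 -2.4 14.4 roll -0.27
2 1.2 -2.4 14.4 roll -0.27
```

Call:
arm_command(
  steps=[
    {"dx": 1, "dy": -4, "dz": 14, "roll": -0.6, "grip": 180},
    {"dx": 1, "dy": -3, "dz": 14, "roll": 0, "grip": 180},
    {"dx": 1, "dy": 0, "dz": 14, "roll": 0, "grip": 180},
    {"dx": 1, "dy": 0, "dz": 8, "roll": 0, "grip": 180},
    {"dx": 0, "dy": 0, "dz": 0, "roll": 0, "grip": 180},
  ],
)

```text
time_s: 21.15
tcp_pos: [0.4269, -0.3029, 0.0485]
tool_rot: [-3.139, 0.053, 3.125]
ft_force: [-0.8, 0.5, -0.5]
opening: 0.416
```

Run:
```python
from h import *
plan(426,-308.9,35,179.5,rows=3)
I=arm.camera("scene"); crop("s",I,(200,80,320,180),5,"pics/s16.png")
```

```text
21.15 tcp [ 426.9 -302.9   48.5] rot [-179.8    3.1  179. ] F [-0.8  0.5 -0.5] op 0.416
delta [ -0.9  -6.  -13.5] dyaw 0.5 rows 3
0 0.5 -2.0 4.5 roll -0.16
1 0.5 -2.0 4.5 roll -0.16
2 0.5 -2.0 4.5 roll -0.16
```

View pics/s16.png

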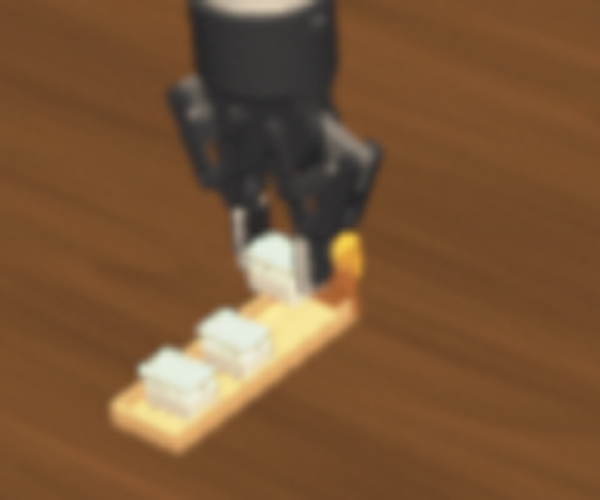

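Call:
arm_command(
  steps=[
    {"dx": 0, "dy": -6, "dz": 6, "roll": 0, "grip": 180},
    {"dx": 0, "dy": 0, "dz": 5, "roll": 0, "grip": 180},
    {"dx": 0, "dy": 0, "dz": 0, "roll": 0, "grip": 180},
    {"dx": 0, "dy": 0, "dz": 0, "roll": 0, "grip": 180},
    {"dx": 0, "dy": 0, "dz": 0, "roll": 0, "grip": 180},
  ],
)

```text
time_s: 21.7
tcp_pos: [0.4293, -0.3095, 0.0392]
tool_rot: [-3.136, 0.057, 3.125]
ft_force: [0.1, -0.6, -1.3]
opening: 0.413
```

Run:
```python
from h import *
plan(426,-308.9,19,179.5,rows=3)
```

```text
21.7 tcp [ 429.3 -309.5   39.2] rot [-179.7    3.2  179.1] F [ 0.1 -0.6 -1.3] op 0.413
delta [ -3.3   0.6 -20.2] dyaw 0.4 rows 3
0 1.5 0.2 6.7 roll -0.14
1 1.5 0.2 6.7 roll -0.14
2 1.5 0.2 6.7 roll -0.14
```

Call:
arm_command(
  steps=[
    {"dx": 1, "dy": 0, "dz": 6, "roll": 0, "grip": 180},
    {"dx": 1, "dy": 0, "dz": 5, "roll": 0, "grip": 180},
    {"dx": 0, "dy": 0, "dz": 4, "roll": 0, "grip": 180},
    {"dx": 0, "dy": 0, "dz": 3, "roll": 0, "grip": 180},
    {"dx": 0, "dy": 0, "dz": 0, "roll": 0, "grip": 180},
  ],
)

```text
time_s: 22.2
tcp_pos: [0.428, -0.3097, 0.0197]
tool_rot: [-3.136, 0.057, 3.125]
ft_force: [-0.6, -0.1, -0.5]
opening: 0.414
```

Run:
```python
from h import *
plan(426,-308.9,19,179.5,rows=3)
I=arm.camera("scene"); crop("s",I,(200,80,320,180),5,"pics/s17.png")
```

```text
22.2 tcp [ 428.  -309.7   19.7] rot [-179.7    3.2  179. ] F [-0.6 -0.1 -0.5] op 0.414
delta [-2.   0.8 -0.7] dyaw 0.5 rows 3
0 0.7 0.3 0.2 roll -0.15
1 0.7 0.3 0.2 roll -0.15
2 0.7 0.3 0.2 roll -0.15
```

View pics/s17.png

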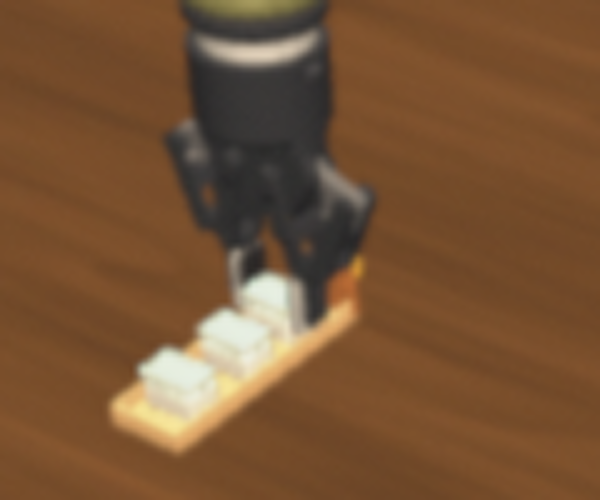

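Call:
arm_command(
  steps=[
    {"dx": 0, "dy": 0, "dz": 1, "roll": 0, "grip": 180},
    {"dx": 0, "dy": 0, "dz": 0, "roll": 0, "grip": 85},
    {"dx": 0, "dy": 0, "dz": 0, "roll": 0, "grip": 85},
    {"dx": 0, "dy": 0, "dz": -20, "roll": 0, "grip": 85},
    {"dx": 0, "dy": 0, "dz": -40, "roll": 0, "grip": 85},
  ],
)

```text
time_s: 22.75
tcp_pos: [0.4225, -0.3073, 0.0761]
tool_rot: [3.141, 0.05, 3.125]
ft_force: [0.6, -0.5, 0.4]
opening: 0.668
```

Call:
arm_command(
  steps=[
    {"dx": 0, "dy": 0, "dz": -40, "roll": 0, "grip": 85},
    {"dx": 0, "dy": 40, "dz": -20, "roll": 0, "grip": 85},
    {"dx": 0, "dy": 45, "dz": 0, "roll": 0, "grip": 85},
    {"dx": 0, "dy": 45, "dz": 0, "roll": 0, "grip": 85},
    {"dx": 0, "dy": 45, "dz": 0, "roll": 0, "grip": 85},
  ],
)

```text
time_s: 23.25
tcp_pos: [0.4289, -0.1369, 0.1443]
tool_rot: [-3.131, 0.066, 3.115]
ft_force: [-0.0, -0.2, -0.3]
opening: 0.665
```

Call:
arm_command(
  steps=[
    {"dx": 0, "dy": 35, "dz": 0, "roll": 0, "grip": 85},
    {"dx": 0, "dy": 0, "dz": 0, "roll": 0, "grip": 85},
    {"dx": 0, "dy": 0, "dz": 0, "roll": 0, "grip": 85},
    {"dx": 0, "dy": 0, "dz": 0, "roll": 0, "grip": 85},
    {"dx": 0, "dy": 0, "dz": 0, "roll": 0, "grip": 85},
  ],
)

```text
time_s: 23.75
tcp_pos: [0.4285, -0.0969, 0.1447]
tool_rot: [-3.132, 0.067, 3.121]
ft_force: [-0.3, -1.0, -0.0]
opening: 0.665
```

Run:
```python
from h import *
st()
I=arm.camera("scene"); T=arm.camera("top")
cv2.imwrite("pics/s18f.png",I[:,:,::-1]);cv2.imwrite("pics/t18f.png",T[:,:,::-1])
crop("s",I,(200,80,320,180),6,"pics/s18.png")
crop("t",T,(400,190,470,290),6,"pics/t18.png")
```

```text
23.75 tcp [428.5 -96.9 144.7] rot [-179.4    3.9  178.8] F [-0.3 -1.  -0. ] op 0.665
```

View pics/s18.png

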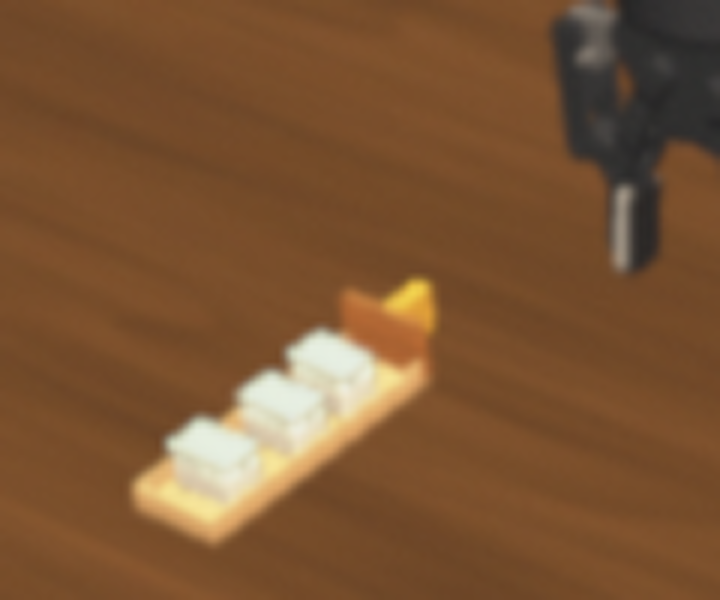

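View pics/t18f.png

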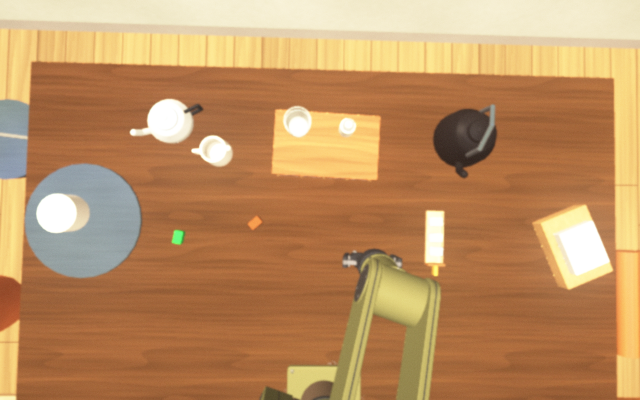

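All three tins sit in the drawer at scene (235,155), (247,147) and (255,141). Only the green and brown look-alikes remain on the table. Next is the tab.

Run:
```python
from h import *
T=cv2.imread("pics/t18f.png")[:,:,::-1].astype(int); b=(425,258,446,280)
c=T[b[1]:b[3],b[0]:b[2]]; m=(c[:,:,0]>235)&(c[:,:,2]<150)&(c[:,:,1]>190)
v,u=np.nonzero(m); print(len(u),u.mean()+b[0],v.mean()+b[1],px2w("top",u.mean()+b[0],v.mean()+b[1],.028), w2px("top",(.3765,-.3093,.032)))
plan(376,-309.3,80,179.7,vmax=46)
```

```text
67 435.13432835820896 268.5970149253731 [ 0.3806628  -0.30730893  0.028     ] [436.26769391 270.30702638]
23.85 tcp [428.4 -97.  144.6] rot [-179.4    3.8  178.8] F [0.1 0.5 0.4] op 0.665
delta [ -52.4 -212.3  -64.6] dyaw 0.9 rows 5
0 10.4 -42.6 12.7 roll -0.18
1 10.6 -42.5 12.7 roll -0.18
2 10.7 -42.5 12.6 roll -0.18
3 10.8 -42.5 12.6 roll -0.18
4 11.0 -42.4 12.6 roll -0.18
```

Call:
arm_command(
  steps=[
    {"dx": 9, "dy": -30, "dz": 0, "roll": -0.2, "grip": 85},
    {"dx": 9, "dy": -30, "dz": 0, "roll": -0.2, "grip": 85},
    {"dx": 9, "dy": -30, "dz": 0, "roll": -0.2, "grip": 85},
    {"dx": 9, "dy": -30, "dz": 0, "roll": -0.2, "grip": 85},
    {"dx": 9, "dy": -30, "dz": 0, "roll": -0.2, "grip": 85},
  ],
)

```text
time_s: 24.35
tcp_pos: [0.3809, -0.2526, 0.1428]
tool_rot: [-3.131, 0.068, 3.139]
ft_force: [-0.1, -0.9, -0.0]
opening: 0.669
```

Call:
arm_command(
  steps=[
    {"dx": 7, "dy": -28, "dz": 5, "roll": 0, "grip": 85},
    {"dx": 3, "dy": -20, "dz": 10, "roll": 0, "grip": 85},
    {"dx": 0, "dy": -8, "dz": 10, "roll": 0, "grip": 85},
    {"dx": 0, "dy": 0, "dz": 10, "roll": 0, "grip": 85},
    {"dx": 0, "dy": 0, "dz": 0, "roll": 0, "grip": 85},
  ],
)

```text
time_s: 24.85
tcp_pos: [0.3706, -0.3193, 0.1059]
tool_rot: [-3.129, 0.07, 3.126]
ft_force: [0.2, 0.8, -0.2]
opening: 0.667
```

Run:
```python
from h import *
plan(375.5,-309.3,50,179.7,rows=3)
```

```text
24.85 tcp [ 370.6 -319.3  105.9] rot [-179.3    4.   179.1] F [ 0.2  0.8 -0.2] op 0.667
delta [  4.9  10.  -55.9] dyaw 0.6 rows 3
0 -0.3 3.6 18.7 roll -0.19
1 -0.3 3.6 18.7 roll -0.19
2 -0.3 3.6 18.7 roll -0.19
```

Call:
arm_command(
  steps=[
    {"dx": 0, "dy": 5, "dz": 17, "roll": -0.5, "grip": 85},
    {"dx": 0, "dy": 5, "dz": 17, "roll": 0, "grip": 85},
    {"dx": 0, "dy": 1, "dz": 15, "roll": 0, "grip": 85},
    {"dx": 0, "dy": 0, "dz": 8, "roll": 0, "grip": 85},
    {"dx": 0, "dy": 0, "dz": 0, "roll": 0, "grip": 85},
  ],
)

```text
time_s: 25.35
tcp_pos: [0.3755, -0.3036, 0.0472]
tool_rot: [-3.131, 0.069, 3.139]
ft_force: [-0.1, 0.3, 0.3]
opening: 0.667
```

Run:
```python
from h import *
plan(375.5,-309.3,12,179.7,rows=3)
I=arm.camera("scene"); crop("s",I,(200,60,320,160),6,"pics/s19.png")
T=arm.camera("top"); crop("t",T,(390,190,490,300),5,"pics/t19.png")
```

```text
25.35 tcp [ 375.5 -303.6   47.2] rot [-179.4    3.9  179.9] F [-0.1  0.3  0.3] op 0.667
delta [ -0.   -5.7 -35.2] dyaw -0.2 rows 3
0 0.8 -1.8 11.7 roll 0.06
1 0.8 -1.8 11.7 roll 0.06
2 0.8 -1.8 11.7 roll 0.06
```

View pics/s19.png

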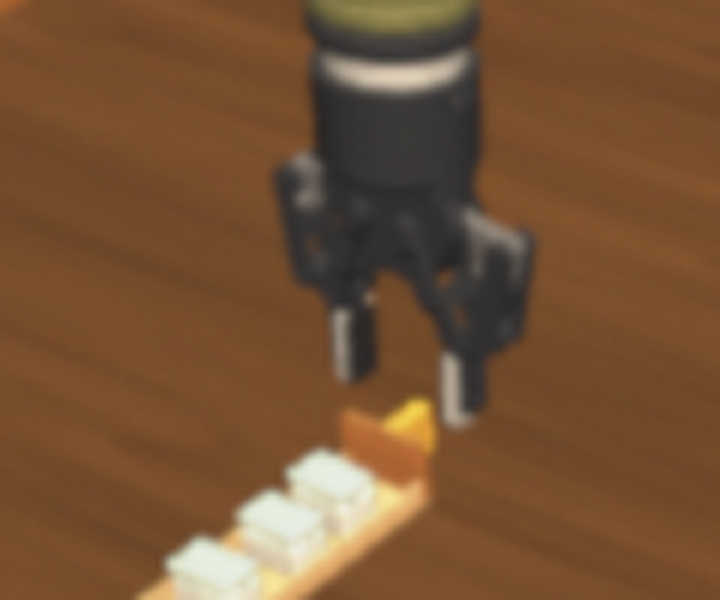

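View pics/t19.png

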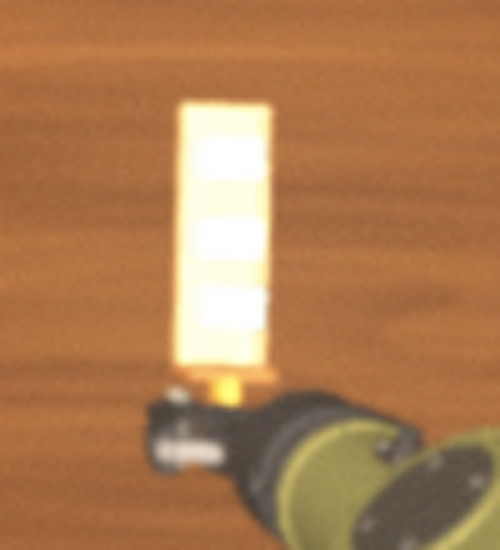

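Call:
arm_command(
  steps=[
    {"dx": 0, "dy": -4, "dz": 10, "roll": 0, "grip": 85},
    {"dx": 1, "dy": -2, "dz": 10, "roll": 0, "grip": 85},
    {"dx": 0, "dy": 0, "dz": 8, "roll": 0, "grip": 85},
    {"dx": 0, "dy": 0, "dz": 3, "roll": 0, "grip": 85},
    {"dx": 0, "dy": 0, "dz": 0, "roll": 0, "grip": 85},
  ],
)

```text
time_s: 25.95
tcp_pos: [0.3786, -0.313, 0.0164]
tool_rot: [-3.126, 0.073, 3.139]
ft_force: [0.7, -0.1, -0.0]
opening: 0.665
```

Run:
```python
from h import *
plan(375.5,-309.3,12,179.7,rows=3)
I=arm.camera("scene"); crop("s",I,(200,60,320,160),6,"pics/s20.png")
```

```text
25.95 tcp [ 378.6 -313.    16.4] rot [-179.1    4.2  179.9] F [ 0.7 -0.1 -0. ] op 0.665
delta [-3.1  3.7 -4.4] dyaw -0.2 rows 3
0 1.1 1.3 1.4 roll 0.05
1 1.1 1.3 1.4 roll 0.05
2 1.1 1.3 1.4 roll 0.05
```

View pics/s20.png

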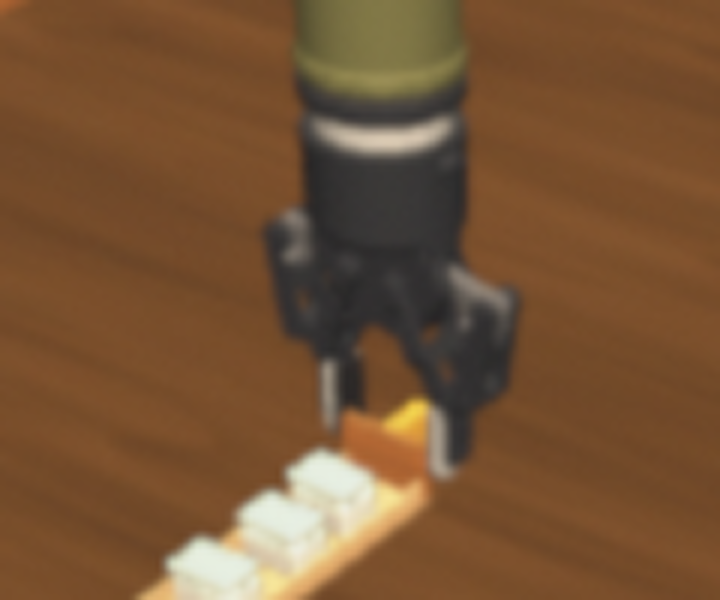

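Call:
arm_command(
  steps=[
    {"dx": 5, "dy": 4, "dz": 2, "roll": 0, "grip": 85},
    {"dx": 0, "dy": 0, "dz": 0, "roll": 0, "grip": 85},
    {"dx": 0, "dy": 0, "dz": 0, "roll": 0, "grip": 150},
    {"dx": 0, "dy": 0, "dz": 0, "roll": 0, "grip": 190},
    {"dx": 0, "dy": 0, "dz": 0, "roll": 0, "grip": 245},
  ],
  newtons=40,
)

```text
time_s: 26.5
tcp_pos: [0.3733, -0.3087, 0.0146]
tool_rot: [-3.125, 0.074, 3.139]
ft_force: [0.7, -0.5, 0.1]
opening: 0.157
```

Call:
arm_command(
  steps=[
    {"dx": 0, "dy": 0, "dz": 0, "roll": 0, "grip": 245},
    {"dx": 0, "dy": 0, "dz": 0, "roll": 0, "grip": 245},
    {"dx": 0, "dy": 0, "dz": 0, "roll": 0, "grip": 245},
    {"dx": 0, "dy": 0, "dz": 0, "roll": 0, "grip": 245},
    {"dx": 0, "dy": 0, "dz": 0, "roll": 0, "grip": 245},
  ],
  newtons=40,
)

```text
time_s: 27.0
tcp_pos: [0.3734, -0.3087, 0.0149]
tool_rot: [-3.125, 0.074, 3.139]
ft_force: [0.4, 0.1, 1.4]
opening: 0.107
```

Run:
```python
from h import *
st()
I=arm.camera("scene"); crop("s",I,(200,60,320,180),5,"pics/s21.png")
T=arm.camera("top"); crop("t",T,(390,190,490,300),5,"pics/t21.png")
```

```text
27.0 tcp [ 373.4 -308.7   14.9] rot [-179.1    4.2  179.9] F [0.4 0.1 1.4] op 0.107
```

View pics/s21.png

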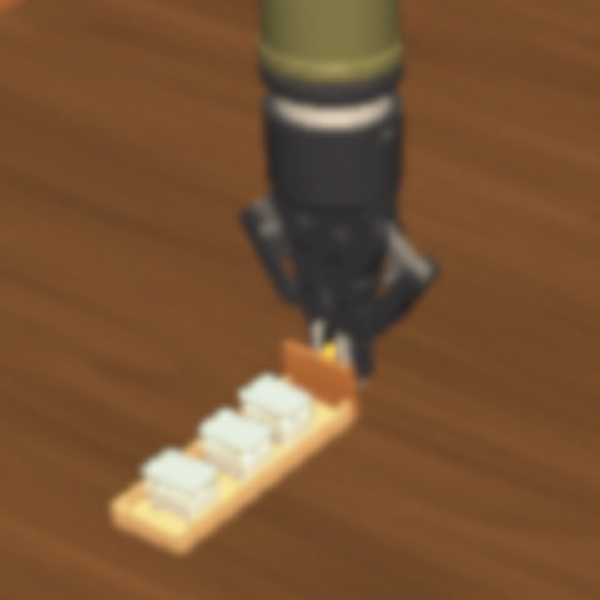

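View pics/t21.png

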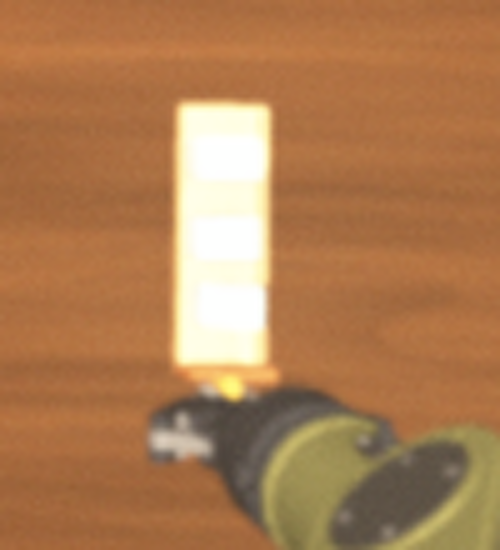

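```bash
cat >> h.py <<'E'
RK=[630.7,10.6,-2.3]
def rk(X,Y):
    a=np.radians(RK[2]); return RK[0]+np.cos(a)*X-np.sin(a)*Y, RK[1]+np.sin(a)*X+np.cos(a)*Y
def inrk():
    s=arm.state(); p=np.array(s["tcp_pos"][:2])*1000-RK[:2]; a=np.radians(RK[2]); print("rack frame tcp",round(np.cos(a)*p[0]+np.sin(a)*p[1],1),round(-np.sin(a)*p[0]+np.cos(a)*p[1],1))
E
python3 - <<'E'
from h import *
print(rk(-185,-99))
plan(*rk(-185,-99),15,177.7,vmax=23)
E
```

```text
(np.float64(441.8759894431041), np.float64(-80.8958634978066))
27.1 tcp [ 373.4 -308.7   14.9] rot [-179.1    4.2  179.9] F [-0.7  0.7  0.4] op 0.11
delta [6.840e+01 2.278e+02 1.000e-01] dyaw -2.2 rows 11
0 -6.2 20.7 0.1 roll 0.2
3 -5.9 20.8 0.1 roll 0.2
6 -5.7 20.9 0.1 roll 0.2
9 -5.5 20.9 0.1 roll 0.2
```

Call:
arm_command(
  steps=[
    {"dx": -3, "dy": 10, "dz": 0, "roll": 0.2, "grip": 245},
    {"dx": -6, "dy": 20, "dz": 0, "roll": 0.2, "grip": 245},
    {"dx": -6, "dy": 21, "dz": 0, "roll": 0.2, "grip": 245},
    {"dx": -6, "dy": 21, "dz": 0, "roll": 0.2, "grip": 245},
    {"dx": -6, "dy": 15, "dz": 0, "roll": 0.2, "grip": 245},
  ],
  newtons=60,
)

```text
time_s: 27.6
tcp_pos: [0.4023, -0.22, 0.015]
tool_rot: [-3.126, 0.075, 3.114]
ft_force: [-0.1, -0.8, -2.1]
opening: 0.102
```

Run:
```python
from h import *
plan(*rk(-185,-99),15,177.7,vmax=23)
I=arm.camera("scene"); crop("s",I,(200,60,340,180),5,"pics/s22.png")
```

```text
27.6 tcp [ 402.3 -220.    15. ] rot [-179.1    4.3  178.4] F [-0.1 -0.8 -2.1] op 0.102
delta [ 39.6 139.1  -0. ] dyaw -0.7 rows 7
0 -5.1 20.0 0.1 roll 0.11
3 -5.0 20.1 0.1 roll 0.11
6 -4.9 20.1 0.1 roll 0.11
```

View pics/s22.png

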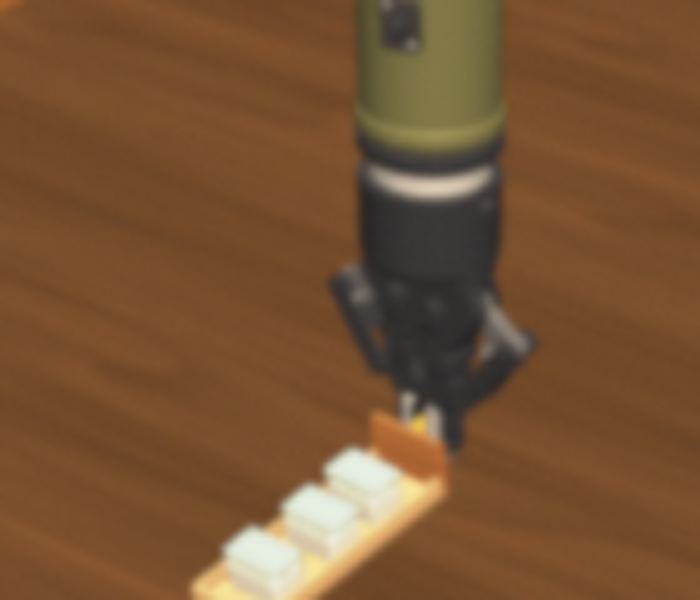

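Sliding well: the drawer follows and the tins stay upright.

Call:
arm_command(
  steps=[
    {"dx": -5, "dy": 18, "dz": 0, "roll": 0.1, "grip": 245},
    {"dx": -5, "dy": 20, "dz": 0, "roll": 0.1, "grip": 245},
    {"dx": -5, "dy": 20, "dz": 0, "roll": 0.1, "grip": 245},
    {"dx": -5, "dy": 20, "dz": 0, "roll": 0.1, "grip": 245},
    {"dx": -5, "dy": 18, "dz": 0, "roll": 0.1, "grip": 245},
  ],
)

```text
time_s: 28.15
tcp_pos: [0.4308, -0.1187, 0.015]
tool_rot: [-3.128, 0.074, 3.104]
ft_force: [0.2, -1.8, -1.5]
opening: 0.101
```

Call:
arm_command(
  steps=[
    {"dx": -5, "dy": 14, "dz": 0, "roll": 0.1, "grip": 245},
    {"dx": -5, "dy": 12, "dz": 0, "roll": 0.1, "grip": 245},
    {"dx": 0, "dy": 5, "dz": 0, "roll": 0, "grip": 245},
    {"dx": 0, "dy": 0, "dz": 0, "roll": 0, "grip": 245},
    {"dx": 0, "dy": 0, "dz": 0, "roll": 0, "grip": 245},
  ],
)

```text
time_s: 28.65
tcp_pos: [0.4416, -0.0837, 0.015]
tool_rot: [-3.129, 0.073, 3.104]
ft_force: [0.0, -0.4, -0.3]
opening: 0.106
```

Run:
```python
from h import *
plan(*rk(-185,-99),15,177.7,vmax=23); inrk()
I=arm.camera("scene"); T=arm.camera("top")
cv2.imwrite("pics/t23f.png",T[:,:,::-1]);cv2.imwrite("pics/s23f.png",I[:,:,::-1])
crop("t",T,(320,110,420,260),5,"pics/t23.png")
```

```text
28.65 tcp [441.6 -83.7  15. ] rot [-179.3    4.2  177.8] F [ 0.  -0.4 -0.3] op 0.106
delta [0.3 2.8 0. ] dyaw -0.1 rows 1
0 -0.2 2.8 -0.1 roll 0.15
rack frame tcp -185.2 -101.8
```

View pics/t23.png

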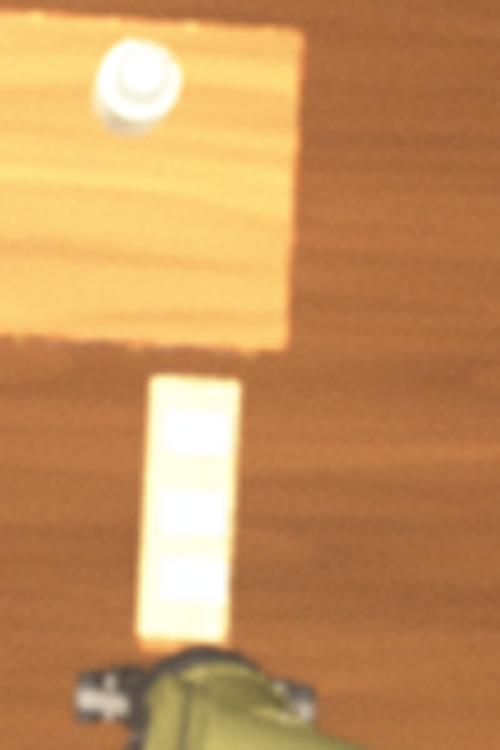

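View pics/s23f.png

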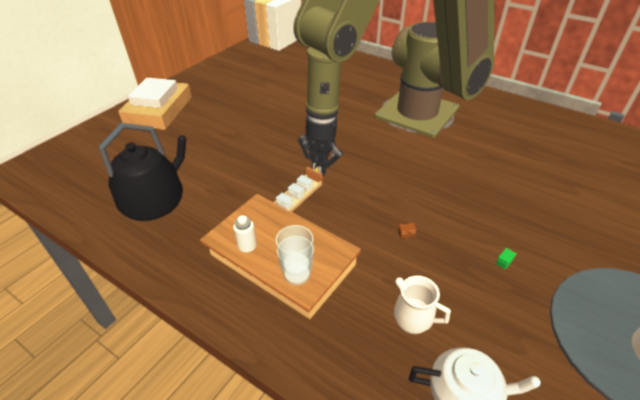

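```bash
cat > m3.py <<'E'
from h import *
import sys
T=cv2.imread(sys.argv[1])[:,:,::-1]
g=T[:,:,2].astype(float)
def edge(prof,lvl):
    i=np.where((prof[:-1]>=lvl)&(prof[1:]<lvl))[0]
    return None if len(i)==0 else i[0]+(prof[i[0]]-lvl)/(prof[i[0]]-prof[i[0]+1])
# drawer: rows, mid edges at z=.012
L=[];Rr=[]
for v in range(192,234,3):
    r=g[v,355:380]; l=g[v,335:356][::-1]
    e=edge(r,140);f=edge(l,140)
    if e is None or f is None: continue
    a=px2w("top",355+e,v,.012);b=px2w("top",355-f,v,.012); L.append(b);Rr.append(a)
L=np.array(L);Rr=np.array(Rr); C=(L+Rr)/2
k=np.polyfit(C[:,0],C[:,1],1); print("width",np.mean(L[:,1]-Rr[:,1]),"yaw",np.degrees(np.arctan(k[0])),"y at x=.6",np.polyval(k,.6),"y at x=.4416",np.polyval(k,.4416))
# rack side edges at z=.056
for nm,rng in(("R",range(130,172)),("L",range(140,172))):
    P=[]
    for v in rng:
        e=edge(g[v,360:400],98) if nm=="R" else edge(g[v,260:300][::-1],98)
        if e is None: continue
        P.append(px2w("top",(360+e) if nm=="R" else 299-e,v,.056))
    P=np.array(P); k=np.polyfit(P[:,0],P[:,1],1); print(nm,"yaw",np.degrees(np.arctan(k[0])),"y at x=.63",np.polyval(k,.63))
E
python3 m3.py pics/t23f.png
```

```text
width 0.05114548869247441 yaw -2.2789115020441613 y at x=.6 -0.08980903697660123 y at x=.4416 -0.08350543026266302
R yaw -2.135218870363841 y at x=.63 -0.13356535502359032
L yaw -1.6781174369803233 y at x=.63 0.15421991703301127
```

Run:
```python
from h import *
plan(*rk(-140,-99.6),15,177.7,rows=5); inrk()
```

```text
28.75 tcp [441.5 -84.   15. ] rot [-179.3    4.2  177.8] F [ 0.3  0.6 -0.4] op 0.103
delta [45.3  0.7  0. ] dyaw -0.1 rows 5
0 -9.0 0.5 0.6 roll 0.02
1 -9.0 0.5 0.6 roll 0.02
2 -9.0 0.5 0.6 roll 0.02
3 -9.0 0.5 0.6 roll 0.02
4 -9.0 0.5 0.6 roll 0.02
rack frame tcp -185.2 -102.1
```

Call:
arm_command(
  steps=[
    {"dx": -4, "dy": 2.5, "dz": 0.3, "roll": 0, "grip": 245},
    {"dx": -8, "dy": 0, "dz": 0.6, "roll": 0, "grip": 245},
    {"dx": -9, "dy": 0, "dz": 0.6, "roll": 0, "grip": 245},
    {"dx": -9, "dy": 0, "dz": 0.6, "roll": 0, "grip": 245},
    {"dx": -9, "dy": 0, "dz": 0.6, "roll": 0, "grip": 245},
  ],
)

```text
time_s: 29.25
tcp_pos: [0.4798, -0.0839, 0.0151]
tool_rot: [-3.13, 0.068, 3.1]
ft_force: [-1.2, 0.3, -0.2]
opening: 0.103
```

Run:
```python
from h import *
plan(*rk(-115,-99.6),15,177.7,rows=5); inrk()
I=arm.camera("scene"); crop("s",I,(230,130,350,230),6,"pics/s24.png")
```

```text
29.25 tcp [479.8 -83.9  15.1] rot [-179.3    3.9  177.6] F [-1.2  0.3 -0.2] op 0.103
delta [32.  -0.4 -0.1] dyaw 0.1 rows 5
0 -6.4 0.2 0.4 roll -0.01
1 -6.4 0.2 0.4 roll -0.01
2 -6.4 0.2 0.4 roll -0.01
3 -6.4 0.2 0.4 roll -0.01
4 -6.4 0.2 0.4 roll -0.01
rack frame tcp -147.0 -100.5
```

View pics/s24.png

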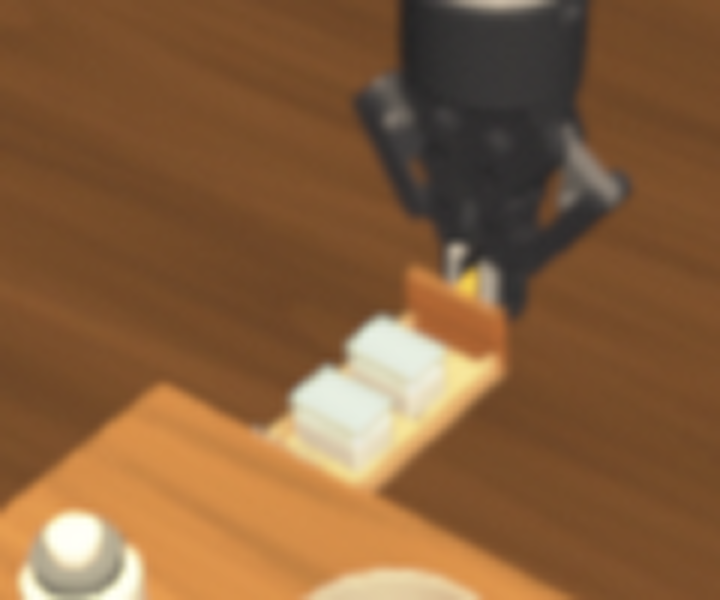

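Call:
arm_command(
  steps=[
    {"dx": -6, "dy": 0, "dz": 0.4, "roll": 0, "grip": 245},
    {"dx": -6, "dy": 0, "dz": 0.4, "roll": 0, "grip": 245},
    {"dx": -5, "dy": 0, "dz": 0.4, "roll": 0, "grip": 245},
    {"dx": -5, "dy": 0, "dz": 0.4, "roll": 0, "grip": 245},
    {"dx": -5, "dy": 0, "dz": 0.4, "roll": 0, "grip": 245},
  ],
)

```text
time_s: 29.8
tcp_pos: [0.5108, -0.0852, 0.0149]
tool_rot: [-3.13, 0.069, 3.101]
ft_force: [-2.9, 0.6, 2.7]
opening: 0.107
```

Call:
arm_command(
  steps=[
    {"dx": -5, "dy": 0, "dz": 0.4, "roll": 0, "grip": 245},
    {"dx": -5, "dy": 0, "dz": 0.4, "roll": 0, "grip": 245},
    {"dx": -5, "dy": 0, "dz": 0.4, "roll": 0, "grip": 245},
    {"dx": -5, "dy": 0, "dz": 0.4, "roll": 0, "grip": 245},
    {"dx": -5, "dy": 0, "dz": 0.4, "roll": 0, "grip": 245},
  ],
)

```text
time_s: 30.3
tcp_pos: [0.5248, -0.0858, 0.0146]
tool_rot: [-3.13, 0.046, 3.102]
ft_force: [-13.7, -3.0, 16.1]
opening: 0.102
```

Run:
```python
from h import *
plan(*rk(-100,-99.6),15,177.7,rows=5); inrk()
```

```text
30.3 tcp [524.8 -85.8  14.6] rot [-179.3    2.6  177.8] F [-13.7  -3.   16.1] op 0.102
delta [2.  0.9 0.4] dyaw -0.1 rows 5
0 -0.4 0.2 -0.1 roll 0.01
1 -0.4 0.2 -0.1 roll 0.01
2 -0.4 0.2 -0.1 roll 0.01
3 -0.4 0.2 -0.1 roll 0.01
4 -0.4 0.2 -0.1 roll 0.01
rack frame tcp -101.9 -100.6
```

Stall 1 is blocked: contact at about 68 mm in, with −14 N. Backing out.

Call:
arm_command(
  steps=[
    {"dx": 6, "dy": 0, "dz": -0.6, "roll": 0, "grip": 245},
    {"dx": 12, "dy": 0, "dz": -0.6, "roll": 0, "grip": 245},
    {"dx": 20, "dy": 0, "dz": -0.9, "roll": 0, "grip": 245},
    {"dx": 20, "dy": 0, "dz": -0.9, "roll": 0, "grip": 245},
    {"dx": 18, "dy": 0, "dz": -0.8, "roll": 0, "grip": 245},
  ],
)

```text
time_s: 30.8
tcp_pos: [0.4523, -0.0839, 0.0148]
tool_rot: [-3.128, 0.055, 3.103]
ft_force: [1.1, -0.2, 1.2]
opening: 0.103
```

Run:
```python
from h import *
plan(*rk(-190,-99.6),15,177.7,vmax=20); inrk()
T=arm.camera("top"); crop("t",T,(320,110,420,260),5,"pics/t25.png")
```

```text
30.8 tcp [452.3 -83.9  14.8] rot [-179.2    3.2  177.8] F [ 1.1 -0.2  1.2] op 0.103
delta [-15.4   2.6   0.2] dyaw -0.1 rows 1
0 15.5 2.0 -1.1 roll 0.06
rack frame tcp -174.5 -101.6
```

View pics/t25.png

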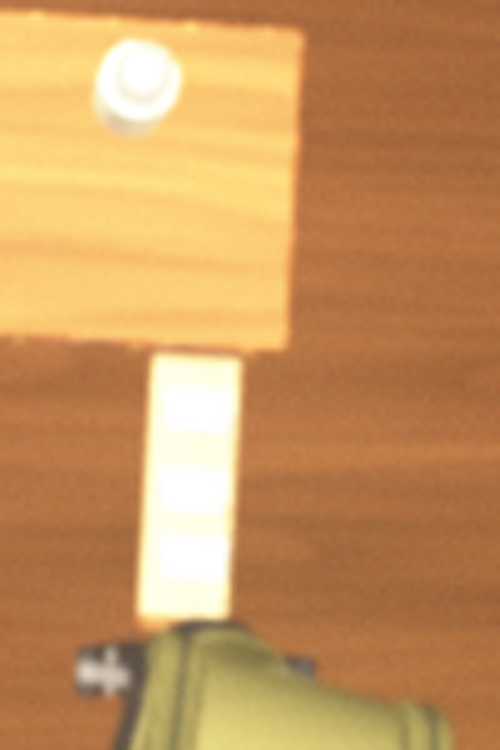

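Call:
arm_command(
  steps=[
    {"dx": 16, "dy": 2, "dz": -1, "roll": 0, "grip": 245},
    {"dx": 0, "dy": 0, "dz": 0, "roll": 0, "grip": 245},
    {"dx": 0, "dy": 10, "dz": 0, "roll": 0, "grip": 245},
    {"dx": 0, "dy": 18, "dz": 0, "roll": 0, "grip": 245},
    {"dx": 0, "dy": 18, "dz": 0, "roll": 0, "grip": 245},
  ],
)

```text
time_s: 31.35
tcp_pos: [0.4379, -0.0352, 0.0147]
tool_rot: [-3.128, 0.058, 3.097]
ft_force: [-0.5, -2.9, 1.8]
opening: 0.103
```

Run:
```python
from h import *
plan(*rk(-188,-34),15,177.7,vmax=20); inrk()
```

```text
31.35 tcp [437.9 -35.2  14.7] rot [-179.2    3.3  177.4] F [-0.5 -2.9  1.8] op 0.103
delta [ 3.6 19.3  0.3] dyaw 0.3 rows 1
0 -2.7 19.5 -0.4 roll -0.27
rack frame tcp -190.8 -53.5
```

Call:
arm_command(
  steps=[
    {"dx": -1, "dy": 8, "dz": 0, "roll": -0.3, "grip": 245},
    {"dx": -1, "dy": 6, "dz": 0, "roll": 0, "grip": 245},
    {"dx": 0, "dy": 0, "dz": 0, "roll": 0, "grip": 245},
    {"dx": 0, "dy": 0, "dz": 0, "roll": 0, "grip": 245},
    {"dx": 0, "dy": 0, "dz": 0, "roll": 0, "grip": 245},
  ],
)

```text
time_s: 31.85
tcp_pos: [0.443, -0.0184, 0.0147]
tool_rot: [-3.127, 0.059, 3.107]
ft_force: [-1.0, 1.0, 1.2]
opening: 0.11
```

Run:
```python
from h import *
plan(*rk(-150,-34),15,177.7,rows=5); inrk()
T=arm.camera("top"); crop("t",T,(290,110,400,260),5,"pics/t26.png"); cv2.imwrite("pics/t26f.png",T[:,:,::-1])
```

```text
31.85 tcp [443.  -18.4  14.7] rot [-179.2    3.4  178. ] F [-1.   1.   1.2] op 0.11
delta [36.4  1.1  0.3] dyaw -0.3 rows 5
0 -7.3 0.5 0.4 roll 0.06
1 -7.3 0.5 0.4 roll 0.06
2 -7.3 0.5 0.4 roll 0.06
3 -7.3 0.5 0.4 roll 0.06
4 -7.3 0.5 0.4 roll 0.06
rack frame tcp -186.4 -36.5
```

View pics/t26.png

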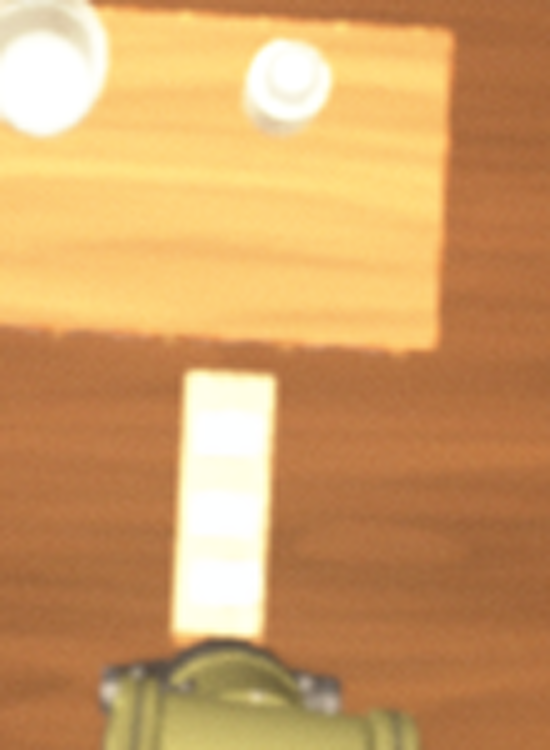

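Call:
arm_command(
  steps=[
    {"dx": -4, "dy": 2.5, "dz": 0.3, "roll": 0.3, "grip": 245},
    {"dx": -8, "dy": 0, "dz": 0.4, "roll": 0, "grip": 245},
    {"dx": -9, "dy": 0, "dz": 0.4, "roll": 0, "grip": 245},
    {"dx": -9, "dy": 0, "dz": 0.4, "roll": 0, "grip": 245},
    {"dx": -9, "dy": 0, "dz": 0.4, "roll": 0, "grip": 245},
  ],
)

```text
time_s: 32.4
tcp_pos: [0.4738, -0.0182, 0.0149]
tool_rot: [-3.128, 0.045, 3.098]
ft_force: [-2.7, -0.2, 2.1]
opening: 0.106
```

Run:
```python
from h import *
plan(*rk(-120,-34),15,177.7,rows=5); inrk()
```

```text
32.4 tcp [473.8 -18.2  14.9] rot [-179.2    2.6  177.5] F [-2.7 -0.2  2.1] op 0.106
delta [35.6 -0.3  0.1] dyaw 0.2 rows 5
0 -7.1 0.3 0.3 roll -0.04
1 -7.1 0.2 0.3 roll -0.04
2 -7.1 0.2 0.3 roll -0.04
3 -7.1 0.2 0.3 roll -0.04
4 -7.1 0.2 0.3 roll -0.04
rack frame tcp -155.6 -35.1
```

Call:
arm_command(
  steps=[
    {"dx": -6, "dy": 0.5, "dz": 0.3, "roll": 0, "grip": 245},
    {"dx": -6, "dy": 0.5, "dz": 0.3, "roll": 0, "grip": 245},
    {"dx": -6, "dy": 0, "dz": 0.3, "roll": 0, "grip": 245},
    {"dx": -6, "dy": 0, "dz": 0.3, "roll": 0, "grip": 245},
    {"dx": -6, "dy": 0, "dz": 0.3, "roll": 0, "grip": 245},
  ],
)

```text
time_s: 32.9
tcp_pos: [0.5054, -0.019, 0.0147]
tool_rot: [-3.129, 0.042, 3.097]
ft_force: [-18.2, -2.1, 14.7]
opening: 0.101
```

Run:
```python
from h import *
st(); inrk()
T=arm.camera("top"); crop("t",T,(290,110,400,260),5,"pics/t27.png")
I=arm.camera("scene"); crop("s",I,(230,130,350,230),6,"pics/s27.png")
```

```text
32.9 tcp [505.4 -19.   14.7] rot [-179.3    2.4  177.4] F [-18.2  -2.1  14.7] op 0.101
rack frame tcp -124.0 -34.7
```

View pics/t27.png

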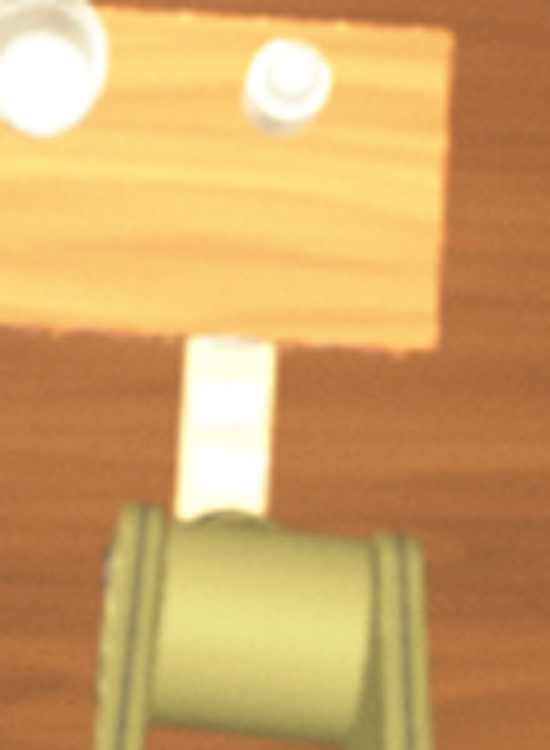

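View pics/s27.png

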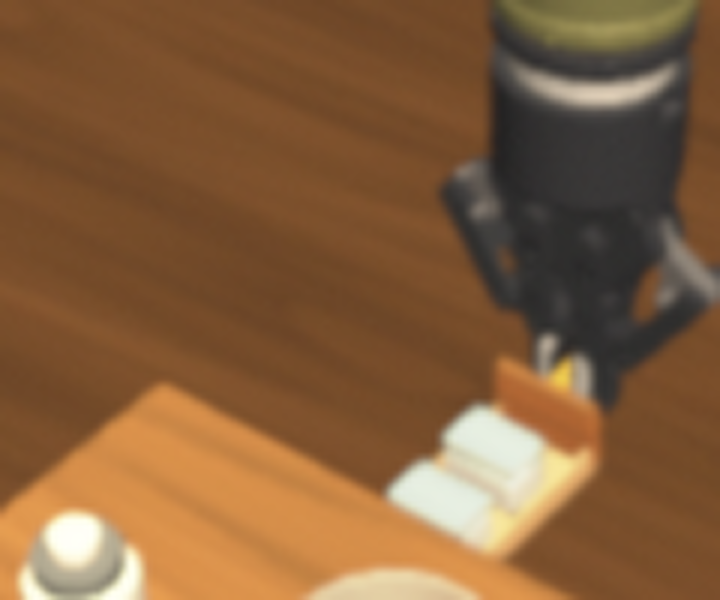

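Call:
arm_command(
  steps=[
    {"dx": -4, "dy": 0, "dz": 0.2, "roll": 0, "grip": 245},
    {"dx": -4, "dy": 0, "dz": 0.2, "roll": 0, "grip": 245},
    {"dx": -4, "dy": 0, "dz": 0.2, "roll": 0, "grip": 245},
    {"dx": 0, "dy": 0, "dz": 0, "roll": 0, "grip": 245},
    {"dx": 0, "dy": 0, "dz": 0, "roll": 0, "grip": 245},
  ],
)

```text
time_s: 33.5
tcp_pos: [0.5052, -0.0191, 0.0148]
tool_rot: [-3.128, 0.019, 3.097]
ft_force: [-1.8, 0.8, 2.5]
opening: 0.105
```

Run:
```python
from h import *
st(); inrk()
```

```text
33.5 tcp [505.2 -19.1  14.8] rot [-179.2    1.1  177.4] F [-1.8  0.8  2.5] op 0.105
rack frame tcp -124.2 -34.7
```

Stall 2 is blocked too: a hard stop at about 46 mm in, which a further push didn't move. On to stall 3.

Call:
arm_command(
  steps=[
    {"dx": 8, "dy": 0, "dz": -0.2, "roll": 0, "grip": 245},
    {"dx": 16, "dy": 0, "dz": -0.3, "roll": 0, "grip": 245},
    {"dx": 18, "dy": 0, "dz": -0.3, "roll": 0, "grip": 245},
    {"dx": 15, "dy": 0, "dz": -0.3, "roll": 0, "grip": 245},
    {"dx": 3, "dy": 0, "dz": 0, "roll": 0, "grip": 245},
  ],
)

```text
time_s: 34.0
tcp_pos: [0.4507, -0.0169, 0.0146]
tool_rot: [-3.128, 0.031, 3.096]
ft_force: [1.4, -0.2, -0.8]
opening: 0.102
```

Run:
```python
from h import *
inrk(); plan(*rk(-190,32.5),15,177.7,vmax=20)
```

```text
rack frame tcp -178.8 -34.7
34.0 tcp [450.7 -16.9  14.6] rot [-179.2    1.8  177.4] F [ 1.4 -0.2 -0.8] op 0.102
delta [-8.5 67.6  0.4] dyaw 0.3 rows 4
0 2.9 16.8 -0.4 roll -0.07
1 2.9 16.8 -0.4 roll -0.07
2 2.8 16.8 -0.4 roll -0.07
3 2.8 16.8 -0.4 roll -0.07
```

Call:
arm_command(
  steps=[
    {"dx": 10, "dy": 0, "dz": -0.3, "roll": 0, "grip": 245},
    {"dx": 3, "dy": 6, "dz": 0, "roll": -0.3, "grip": 245},
    {"dx": 0, "dy": 16, "dz": 0, "roll": 0, "grip": 245},
    {"dx": 0, "dy": 16, "dz": 0, "roll": 0, "grip": 245},
    {"dx": 0, "dy": 14, "dz": 0, "roll": 0, "grip": 245},
  ],
)

```text
time_s: 34.5
tcp_pos: [0.4414, 0.0347, 0.0145]
tool_rot: [-3.125, 0.035, 3.1]
ft_force: [-0.8, -2.3, 4.6]
opening: 0.105
```

Run:
```python
from h import *
inrk(); plan(*rk(-190,32.5),15,177.7,vmax=20)
```

```text
rack frame tcp -190.1 16.4
34.5 tcp [441.4  34.7  14.5] rot [-179.1    2.   177.6] F [-0.8 -2.3  4.6] op 0.105
delta [ 0.7 16.   0.5] dyaw 0.1 rows 1
0 -0.1 16.0 -0.8 roll -0.1
```

Call:
arm_command(
  steps=[
    {"dx": 0, "dy": 8, "dz": -0.5, "roll": 0, "grip": 245},
    {"dx": 0, "dy": 4, "dz": 0, "roll": 0, "grip": 245},
    {"dx": 0, "dy": 0, "dz": 0, "roll": 0, "grip": 245},
    {"dx": 0, "dy": 0, "dz": 0, "roll": 0, "grip": 245},
    {"dx": 0, "dy": 0, "dz": 0, "roll": 0, "grip": 245},
  ],
)

```text
time_s: 35.0
tcp_pos: [0.4414, 0.0486, 0.0145]
tool_rot: [-3.125, 0.034, 3.103]
ft_force: [0.3, 1.3, 3.0]
opening: 0.103
```

Run:
```python
from h import *
inrk(); plan(*rk(-150,32.5),15,177.7,rows=5)
T=arm.camera("top"); crop("t",T,(260,110,370,260),5,"pics/t28.png")
```

```text
rack frame tcp -190.7 30.4
35.0 tcp [441.4  48.6  14.5] rot [-179.1    1.9  177.8] F [0.3 1.3 3. ] op 0.103
delta [40.7  0.5  0.5] dyaw -0.1 rows 5
0 -8.1 0.4 0.2 roll 0.01
1 -8.1 0.4 0.2 roll 0.01
2 -8.1 0.4 0.2 roll 0.01
3 -8.1 0.4 0.2 roll 0.01
4 -8.1 0.4 0.2 roll 0.01
```

View pics/t28.png

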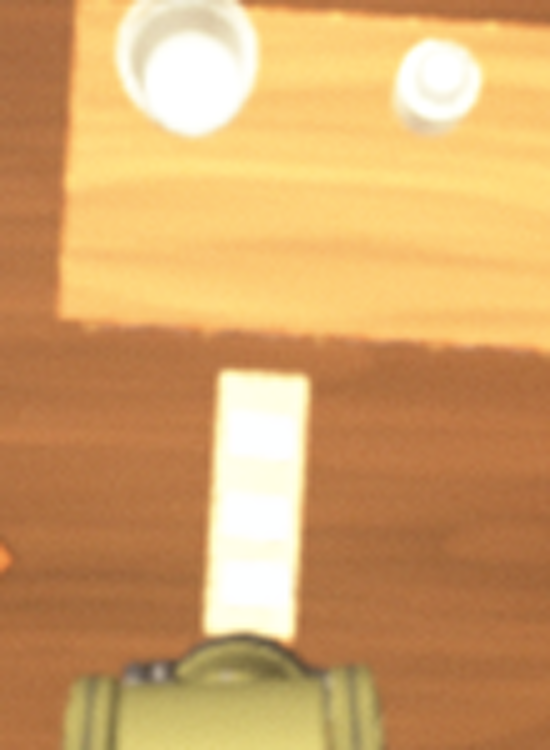

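Call:
arm_command(
  steps=[
    {"dx": -5, "dy": 1.5, "dz": 0, "roll": 0, "grip": 245},
    {"dx": -9, "dy": 0.5, "dz": 0, "roll": 0, "grip": 245},
    {"dx": -10, "dy": 0, "dz": 0.2, "roll": 0, "grip": 245},
    {"dx": -10, "dy": 0, "dz": 0.2, "roll": 0, "grip": 245},
    {"dx": -9, "dy": 0, "dz": 0.2, "roll": 0, "grip": 245},
  ],
)

```text
time_s: 35.55
tcp_pos: [0.4712, 0.0475, 0.0147]
tool_rot: [-3.124, 0.01, 3.101]
ft_force: [-3.6, 0.4, 8.2]
opening: 0.101
```

Run:
```python
from h import *
inrk(); plan(*rk(-120,32.5),15,177.7,rows=5)
```

```text
rack frame tcp -160.8 30.4
35.55 tcp [471.2  47.5  14.7] rot [-179.     0.6  177.6] F [-3.6  0.4  8.2] op 0.101
delta [40.9  0.4  0.3] dyaw 0.1 rows 5
0 -8.2 0.4 0.0 roll -0.01
1 -8.2 0.4 0.0 roll -0.01
2 -8.2 0.4 0.0 roll -0.01
3 -8.2 0.4 0.0 roll -0.01
4 -8.2 0.4 0.0 roll -0.01
```

Call:
arm_command(
  steps=[
    {"dx": -7, "dy": 1, "dz": -0.3, "roll": 0, "grip": 245},
    {"dx": -7, "dy": 1, "dz": -0.2, "roll": 0, "grip": 245},
    {"dx": -6, "dy": 0, "dz": 0, "roll": 0, "grip": 245},
    {"dx": -6, "dy": 0, "dz": 0, "roll": 0, "grip": 245},
    {"dx": -6, "dy": 0, "dz": 0, "roll": 0, "grip": 245},
  ],
)

```text
time_s: 36.05
tcp_pos: [0.5031, 0.0471, 0.0152]
tool_rot: [-3.123, 0.006, 3.099]
ft_force: [-1.7, -0.1, 3.2]
opening: 0.104
```

Run:
```python
from h import *
inrk(); plan(*rk(-100,32.5),15,177.7,rows=5)
```

```text
rack frame tcp -129.0 31.4
36.05 tcp [503.1  47.1  15.2] rot [-179.     0.4  177.6] F [-1.7 -0.1  3.2] op 0.104
delta [29.  -0.1 -0.2] dyaw 0.1 rows 5
0 -5.8 0.2 0.1 roll -0.03
1 -5.8 0.2 0.1 roll -0.03
2 -5.8 0.2 0.1 roll -0.03
3 -5.8 0.2 0.1 roll -0.03
4 -5.8 0.2 0.1 roll -0.03
```

Call:
arm_command(
  steps=[
    {"dx": -6, "dy": 0, "dz": 0, "roll": 0, "grip": 245},
    {"dx": -6, "dy": 0, "dz": 0, "roll": 0, "grip": 245},
    {"dx": -6, "dy": 0, "dz": 0, "roll": 0, "grip": 245},
    {"dx": -6, "dy": 0, "dz": 0, "roll": 0, "grip": 245},
    {"dx": -6, "dy": 0, "dz": 0, "roll": 0, "grip": 245},
  ],
)

```text
time_s: 36.55
tcp_pos: [0.5197, 0.0461, 0.0143]
tool_rot: [-3.123, -0.024, 3.098]
ft_force: [-13.4, 0.5, 18.4]
opening: 0.103
```

Run:
```python
from h import *
inrk(); plan(*rk(-70,32.5),15,177.7,rows=5)
```

```text
rack frame tcp -112.3 31.0
36.55 tcp [519.7  46.1  14.3] rot [-178.9   -1.4  177.5] F [-13.4   0.5  18.4] op 0.103
delta [42.4 -0.2  0.7] dyaw 0.2 rows 5
0 -8.5 0.3 -0.3 roll -0.04
1 -8.5 0.3 -0.3 roll -0.04
2 -8.5 0.3 -0.3 roll -0.04
3 -8.5 0.3 -0.3 roll -0.04
4 -8.5 0.3 -0.3 roll -0.04
```

Call:
arm_command(
  steps=[
    {"dx": -4, "dy": 0, "dz": -0.5, "roll": 0, "grip": 245},
    {"dx": -5, "dy": 0, "dz": 0, "roll": 0, "grip": 245},
    {"dx": -5, "dy": 0, "dz": 0, "roll": 0, "grip": 245},
    {"dx": 0, "dy": 0, "dz": 0, "roll": 0, "grip": 245},
    {"dx": 0, "dy": 0, "dz": 0, "roll": 0, "grip": 245},
  ],
)

```text
time_s: 37.05
tcp_pos: [0.5195, 0.0464, 0.0147]
tool_rot: [-3.122, -0.053, 3.098]
ft_force: [-3.6, 0.2, 2.3]
opening: 0.106
```

Run:
```python
from h import *
st(); inrk()
T=arm.camera("top"); crop("t",T,(260,110,370,260),5,"pics/t29.png")
I=arm.camera("scene"); crop("s",I,(230,130,370,250),5,"pics/s29.png")
```

```text
37.05 tcp [519.5  46.4  14.7] rot [-178.9   -3.   177.5] F [-3.6  0.2  2.3] op 0.106
rack frame tcp -112.5 31.3
```

View pics/s29.png

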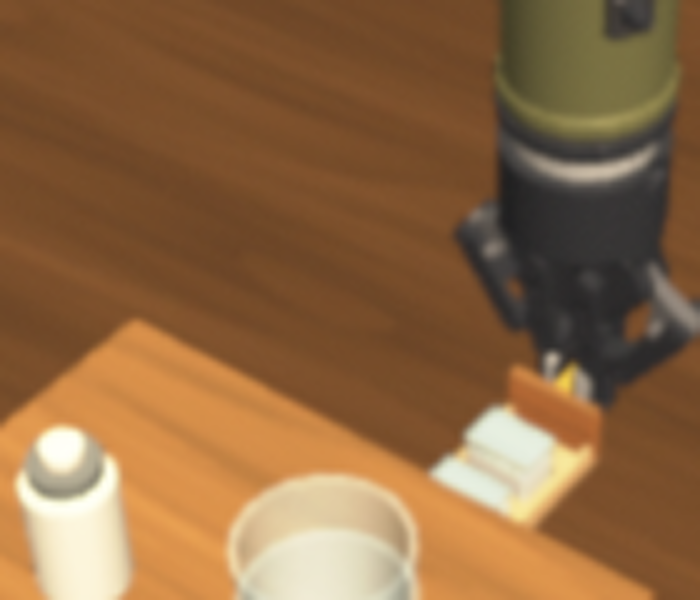

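View pics/t29.png

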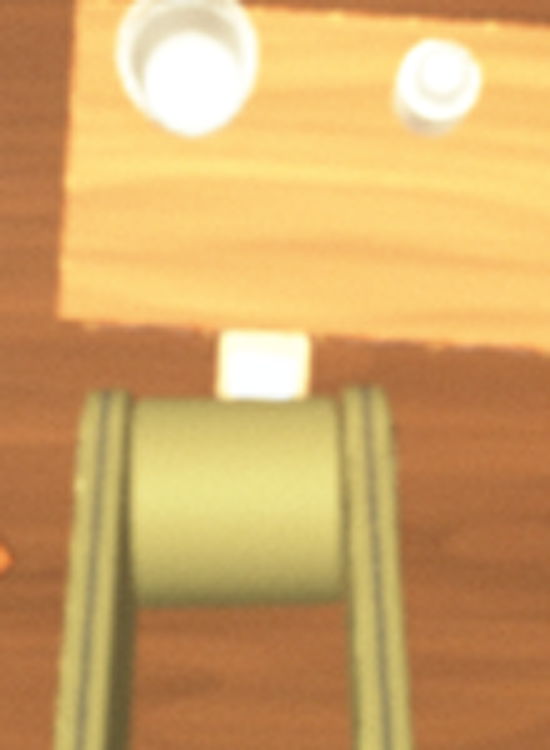

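Stall 3 is blocked as well: a hard stop at about 58 mm. That leaves stall 4.

Call:
arm_command(
  steps=[
    {"dx": 8, "dy": 0, "dz": 0, "roll": 0, "grip": 245},
    {"dx": 18, "dy": 0, "dz": 0, "roll": 0, "grip": 245},
    {"dx": 20, "dy": 0, "dz": 0.3, "roll": 0, "grip": 245},
    {"dx": 20, "dy": 0, "dz": 0.3, "roll": 0, "grip": 245},
    {"dx": 8, "dy": 0, "dz": 0, "roll": 0, "grip": 245},
  ],
)

```text
time_s: 37.65
tcp_pos: [0.4461, 0.0494, 0.0157]
tool_rot: [-3.122, -0.049, 3.097]
ft_force: [1.7, -0.5, -0.8]
opening: 0.101
```

Run:
```python
from h import *
inrk(); plan(*rk(-190,98),15,177.7,vmax=20)
```

```text
rack frame tcp -186.0 31.4
37.65 tcp [446.1  49.4  15.7] rot [-178.9   -2.8  177.5] F [ 1.7 -0.5 -0.8] op 0.101
delta [-1.4 66.7 -0.7] dyaw 0.2 rows 4
0 1.1 16.6 -0.1 roll -0.06
1 1.1 16.6 -0.1 roll -0.06
2 1.0 16.6 -0.1 roll -0.06
3 1.0 16.7 -0.1 roll -0.06
```

Call:
arm_command(
  steps=[
    {"dx": 4, "dy": 8, "dz": 0, "roll": 0, "grip": 245},
    {"dx": 1, "dy": 16, "dz": 0, "roll": -0.2, "grip": 245},
    {"dx": 0, "dy": 17, "dz": 0, "roll": 0, "grip": 245},
    {"dx": 0, "dy": 14, "dz": 0, "roll": 0, "grip": 245},
    {"dx": 0, "dy": 5, "dz": 0, "roll": 0, "grip": 245},
  ],
)

```text
time_s: 38.15
tcp_pos: [0.4467, 0.1123, 0.0148]
tool_rot: [-3.123, -0.044, 3.097]
ft_force: [0.4, -0.6, 0.1]
opening: 0.102
```

Run:
```python
from h import *
inrk(); plan(*rk(-190,98.5),15,177.7,vmax=20)
```

```text
rack frame tcp -187.9 94.3
38.15 tcp [446.7 112.3  14.8] rot [-178.9   -2.5  177.4] F [ 0.4 -0.6  0.1] op 0.102
delta [-1.9  4.3  0.2] dyaw 0.3 rows 1
0 2.1 4.2 -0.2 roll -0.27
```

Call:
arm_command(
  steps=[
    {"dx": 0, "dy": 4, "dz": 0, "roll": -0.3, "grip": 245},
    {"dx": 0, "dy": 0, "dz": 0, "roll": 0, "grip": 245},
    {"dx": 0, "dy": 0, "dz": 0, "roll": 0, "grip": 245},
    {"dx": 0, "dy": 0, "dz": 0, "roll": 0, "grip": 245},
    {"dx": 0, "dy": 0, "dz": 0, "roll": 0, "grip": 245},
  ],
)

```text
time_s: 38.65
tcp_pos: [0.4482, 0.117, 0.0145]
tool_rot: [-3.123, -0.043, 3.104]
ft_force: [0.2, 0.0, -0.9]
opening: 0.104
```

Run:
```python
from h import *
inrk(); plan(*rk(-150,98.5),15,177.7,rows=5)
T=arm.camera("top"); crop("t",T,(240,110,350,260),5,"pics/t30.png")
```

```text
rack frame tcp -186.7 99.0
38.65 tcp [448.2 117.   14.5] rot [-179.    -2.5  177.8] F [ 0.2  0.  -0.9] op 0.104
delta [36.6 -2.   0.5] dyaw -0.1 rows 5
0 -7.3 -0.1 -0.4 roll 0.03
1 -7.3 -0.1 -0.4 roll 0.03
2 -7.3 -0.1 -0.4 roll 0.03
3 -7.3 -0.1 -0.4 roll 0.03
4 -7.3 -0.1 -0.4 roll 0.03
```

View pics/t30.png

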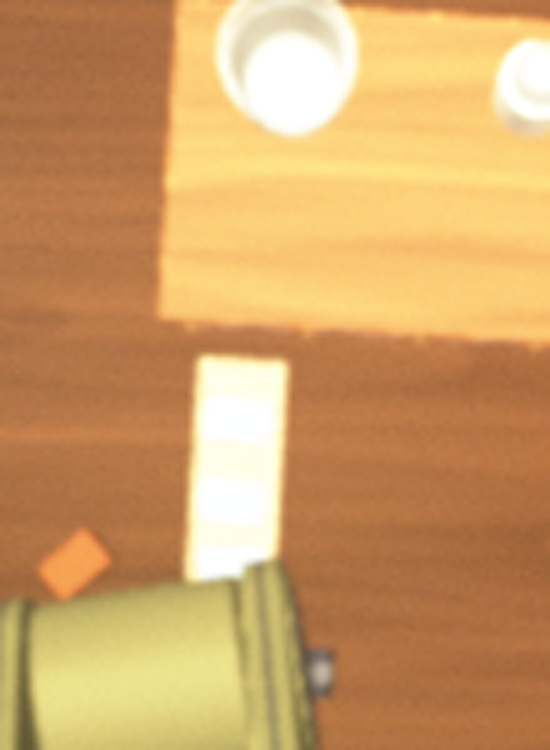

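Call:
arm_command(
  steps=[
    {"dx": -5, "dy": 0, "dz": -0.4, "roll": 0, "grip": 245},
    {"dx": -9, "dy": 0, "dz": -0.4, "roll": 0, "grip": 245},
    {"dx": -10, "dy": 0, "dz": -0.4, "roll": 0, "grip": 245},
    {"dx": -10, "dy": 0, "dz": -0.4, "roll": 0, "grip": 245},
    {"dx": -9, "dy": 0, "dz": -0.4, "roll": 0, "grip": 245},
  ],
)

```text
time_s: 39.2
tcp_pos: [0.4929, 0.1142, 0.0147]
tool_rot: [-3.123, -0.045, 3.103]
ft_force: [-1.3, 0.4, -0.1]
opening: 0.105
```

Run:
```python
from h import *
inrk(); plan(*rk(-110,98.5),15,177.7,rows=5)
```

```text
rack frame tcp -141.9 98.0
39.2 tcp [492.9 114.2  14.7] rot [-178.9   -2.6  177.8] F [-1.3  0.4 -0.1] op 0.105
delta [31.9 -0.8  0.3] dyaw -0.1 rows 5
0 -6.4 0.1 -0.4 roll 0.02
1 -6.4 0.1 -0.4 roll 0.02
2 -6.4 0.1 -0.4 roll 0.02
3 -6.4 0.1 -0.4 roll 0.02
4 -6.4 0.1 -0.4 roll 0.02
```

Call:
arm_command(
  steps=[
    {"dx": -7, "dy": 0, "dz": -0.4, "roll": 0, "grip": 245},
    {"dx": -7, "dy": 0, "dz": -0.4, "roll": 0, "grip": 245},
    {"dx": -7, "dy": 0, "dz": -0.4, "roll": 0, "grip": 245},
    {"dx": -7, "dy": 0, "dz": -0.4, "roll": 0, "grip": 245},
    {"dx": -7, "dy": 0, "dz": -0.4, "roll": 0, "grip": 245},
  ],
)

```text
time_s: 39.7
tcp_pos: [0.5322, 0.1127, 0.0147]
tool_rot: [-3.123, -0.045, 3.102]
ft_force: [-1.2, 0.1, 0.2]
opening: 0.104
```

Call:
arm_command(
  steps=[
    {"dx": -7, "dy": 0, "dz": -0.3, "roll": 0, "grip": 245},
    {"dx": -7, "dy": 0, "dz": -0.3, "roll": 0, "grip": 245},
    {"dx": -7, "dy": 0, "dz": -0.3, "roll": 0, "grip": 245},
    {"dx": -7, "dy": 0, "dz": -0.3, "roll": 0, "grip": 245},
    {"dx": -7, "dy": 0, "dz": -0.3, "roll": 0, "grip": 245},
  ],
)

```text
time_s: 40.2
tcp_pos: [0.5699, 0.1112, 0.0147]
tool_rot: [-3.123, -0.046, 3.102]
ft_force: [-1.6, 0.6, -0.2]
opening: 0.108
```

Run:
```python
from h import *
inrk(); plan(*rk(-20,98.5),15,177.7,rows=5)
```

```text
rack frame tcp -64.8 98.1
40.2 tcp [569.9 111.2  14.7] rot [-178.9   -2.6  177.8] F [-1.6  0.6 -0.2] op 0.108
delta [44.8 -1.4  0.3] dyaw -0.1 rows 5
0 -8.9 0.1 -0.5 roll 0.01
1 -8.9 0.1 -0.5 roll 0.01
2 -8.9 0.1 -0.5 roll 0.01
3 -8.9 0.1 -0.5 roll 0.01
4 -8.9 0.1 -0.5 roll 0.01
```

Stall 4 is free, with the nose about 105 mm in.

Call:
arm_command(
  steps=[
    {"dx": -7, "dy": 0, "dz": -0.3, "roll": 0, "grip": 245},
    {"dx": -7, "dy": 0, "dz": -0.3, "roll": 0, "grip": 245},
    {"dx": -6, "dy": 0, "dz": -0.3, "roll": 0, "grip": 245},
    {"dx": -6, "dy": 0, "dz": -0.3, "roll": 0, "grip": 245},
    {"dx": -4, "dy": 0, "dz": -0.3, "roll": 0, "grip": 245},
  ],
)

```text
time_s: 40.7
tcp_pos: [0.6032, 0.11, 0.0147]
tool_rot: [-3.123, -0.045, 3.102]
ft_force: [-1.5, 0.0, 1.0]
opening: 0.102
```

Run:
```python
from h import *
inrk(); plan(*rk(-15,98.5),15,177.7,rows=5)
I=arm.camera("scene"); crop("s",I,(270,150,420,290),5,"pics/s31.png")
```

```text
rack frame tcp -31.4 98.2
40.7 tcp [603.2 110.   14.7] rot [-178.9   -2.6  177.8] F [-1.5  0.   1. ] op 0.102
delta [16.4 -0.4  0.3] dyaw -0.1 rows 5
0 -3.3 0.1 -0.2 roll 0.01
1 -3.3 0.1 -0.2 roll 0.01
2 -3.3 0.1 -0.2 roll 0.01
3 -3.3 0.1 -0.2 roll 0.01
4 -3.3 0.1 -0.2 roll 0.01
```

View pics/s31.png

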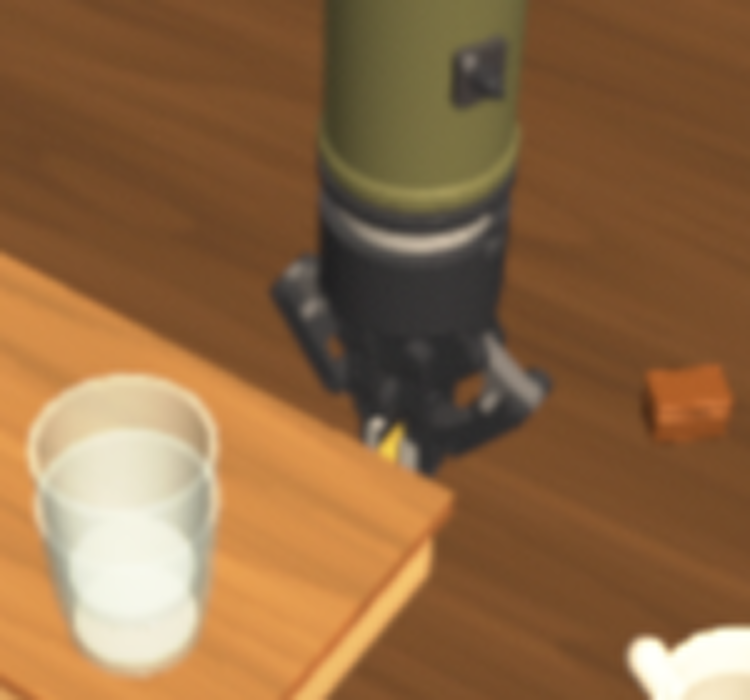

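Call:
arm_command(
  steps=[
    {"dx": -4, "dy": 0, "dz": -0.2, "roll": 0, "grip": 245},
    {"dx": -4, "dy": 0, "dz": -0.2, "roll": 0, "grip": 245},
    {"dx": -3, "dy": 0, "dz": -0.2, "roll": 0, "grip": 245},
    {"dx": -3, "dy": 0, "dz": -0.2, "roll": 0, "grip": 245},
    {"dx": -3, "dy": 0, "dz": -0.2, "roll": 0, "grip": 245},
  ],
)

```text
time_s: 41.25
tcp_pos: [0.6201, 0.1093, 0.0147]
tool_rot: [-3.123, -0.048, 3.102]
ft_force: [-8.3, 2.0, 4.7]
opening: 0.1
```

Run:
```python
from h import *
inrk(); st()
```

```text
rack frame tcp -14.5 98.2
41.25 tcp [620.1 109.3  14.7] rot [-178.9   -2.8  177.8] F [-8.3  2.   4.7] op 0.1
```

Call:
arm_command(
  steps=[
    {"dx": -3, "dy": 0, "dz": -0.2, "roll": 0, "grip": 245},
    {"dx": -3, "dy": 0, "dz": -0.2, "roll": 0, "grip": 245},
    {"dx": -3, "dy": 0, "dz": -0.2, "roll": 0, "grip": 245},
    {"dx": -3, "dy": 0, "dz": 0, "roll": 0, "grip": 245},
    {"dx": 0, "dy": 0, "dz": 0, "roll": 0, "grip": 245},
  ],
)

```text
time_s: 41.75
tcp_pos: [0.6189, 0.1094, 0.0149]
tool_rot: [-3.121, -0.073, 3.102]
ft_force: [1.1, -0.1, 1.1]
opening: 0.102
```

Run:
```python
from h import *
inrk(); st()
I=arm.camera("scene"); crop("s",I,(270,150,420,290),5,"pics/s32.png")
T=arm.camera("top"); crop("t",T,(240,110,350,260),5,"pics/t32.png")
```

```text
rack frame tcp -15.7 98.3
41.75 tcp [618.9 109.4  14.9] rot [-178.8   -4.2  177.7] F [ 1.1 -0.1  1.1] op 0.102
```

View pics/s32.png

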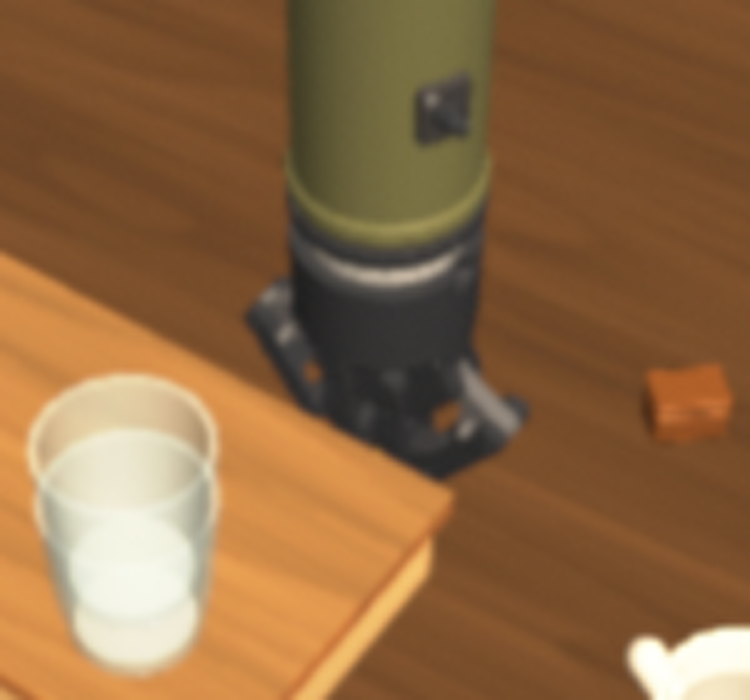

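Call:
arm_command(
  steps=[
    {"dx": -3, "dy": 0, "dz": 0, "roll": 0, "grip": 245},
    {"dx": -3, "dy": 0, "dz": 0, "roll": 0, "grip": 245},
    {"dx": -2, "dy": 0, "dz": 0, "roll": 0, "grip": 190},
    {"dx": 0, "dy": 0, "dz": 0, "roll": 0, "grip": 190},
    {"dx": 0, "dy": 0, "dz": 0, "roll": 0, "grip": 190},
  ],
)

```text
time_s: 42.35
tcp_pos: [0.6181, 0.109, 0.0138]
tool_rot: [-3.12, -0.091, 3.102]
ft_force: [-2.4, 0.2, 2.1]
opening: 0.256
```

Run:
```python
from h import *
inrk(); plan(*rk(-70,98.3),15,177.7,rows=5)
```

```text
rack frame tcp -16.5 97.9
42.35 tcp [618.1 109.   13.8] rot [-178.8   -5.2  177.7] F [-2.4  0.2  2.1] op 0.256
delta [-53.4   2.6   1.2] dyaw -0.0 rows 5
0 10.7 0.1 0.7 roll 0.01
1 10.7 0.1 0.7 roll 0.01
2 10.7 0.1 0.7 roll 0.01
3 10.7 0.1 0.7 roll 0.01
4 10.7 0.1 0.7 roll 0.01
```

Call:
arm_command(
  steps=[
    {"dx": 5, "dy": 0, "dz": 0.3, "roll": 0, "grip": 190},
    {"dx": 10, "dy": 0, "dz": 0.5, "roll": 0, "grip": 190},
    {"dx": 12, "dy": 0, "dz": 0.5, "roll": 0, "grip": 190},
    {"dx": 12, "dy": 0, "dz": 0.5, "roll": 0, "grip": 190},
    {"dx": 10, "dy": 0, "dz": 0.5, "roll": 0, "grip": 190},
  ],
)

```text
time_s: 42.85
tcp_pos: [0.5697, 0.111, 0.0161]
tool_rot: [-3.121, -0.084, 3.102]
ft_force: [-0.6, 0.4, -0.2]
opening: 0.26
```

Run:
```python
from h import *
inrk(); plan(*rk(-55,98.3),18,177.7,rows=5)
T=arm.camera("top"); crop("t",T,(240,130,350,240),5,"pics/t33.png")
```

```text
rack frame tcp -65.0 97.9
42.85 tcp [569.7 111.   16.1] rot [-178.8   -4.8  177.7] F [-0.6  0.4 -0.2] op 0.26
delta [10.  -0.   1.9] dyaw -0.0 rows 5
0 -2.0 0.1 -0.5 roll 0.0
1 -2.0 0.1 -0.5 roll 0.0
2 -2.0 0.1 -0.5 roll 0.0
3 -2.0 0.1 -0.5 roll 0.0
4 -2.0 0.1 -0.5 roll 0.0
```

View pics/t33.png

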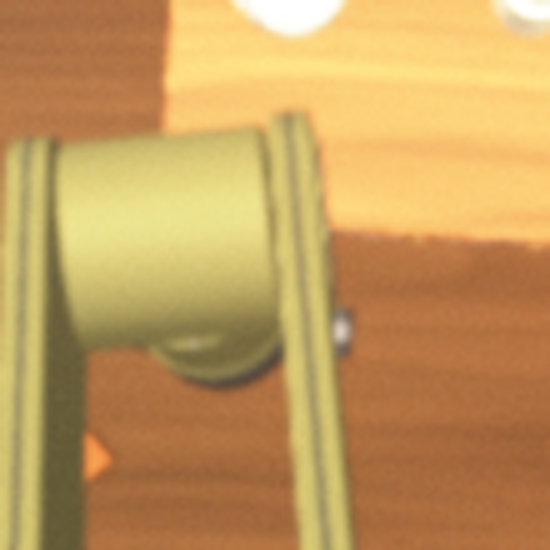

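Call:
arm_command(
  steps=[
    {"dx": 0, "dy": 0, "dz": -3, "roll": 0, "grip": 250},
    {"dx": 0, "dy": 0, "dz": 0, "roll": 0, "grip": 250},
    {"dx": -5, "dy": 0, "dz": -0.4, "roll": 0, "grip": 250},
    {"dx": -5, "dy": 0, "dz": -0.4, "roll": 0, "grip": 250},
    {"dx": -3, "dy": 0, "dz": -0.2, "roll": 0, "grip": 250},
  ],
)

```text
time_s: 43.4
tcp_pos: [0.5819, 0.1108, 0.02]
tool_rot: [-3.121, -0.084, 3.102]
ft_force: [0.3, -0.1, -0.4]
opening: 0.021
```

Run:
```python
from h import *
inrk(); st()
I=arm.camera("scene"); crop("s",I,(270,150,420,290),5,"pics/s34.png")
```

```text
rack frame tcp -52.8 98.1
43.4 tcp [581.9 110.8  20. ] rot [-178.8   -4.8  177.8] F [ 0.3 -0.1 -0.4] op 0.021
```

View pics/s34.png

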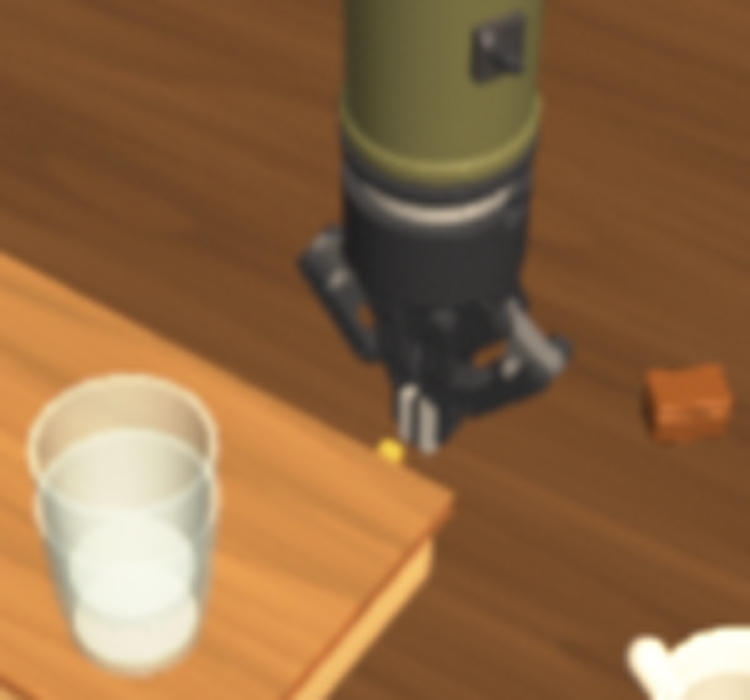

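The tab shows just past the board edge at crop (390,450). I'll push its end gently with the shut jaws.

Call:
arm_command(
  steps=[
    {"dx": -3, "dy": 0, "dz": -0.3, "roll": 0, "grip": 250},
    {"dx": -3, "dy": 0, "dz": -0.3, "roll": 0, "grip": 250},
    {"dx": -3, "dy": 0, "dz": -0.2, "roll": 0, "grip": 250},
    {"dx": -3, "dy": 0, "dz": -0.2, "roll": 0, "grip": 250},
    {"dx": -2, "dy": 0, "dz": -0.2, "roll": 0, "grip": 250},
  ],
)

```text
time_s: 43.95
tcp_pos: [0.5976, 0.11, 0.0194]
tool_rot: [-3.121, -0.085, 3.102]
ft_force: [-4.7, -0.0, 2.2]
opening: 0.02
```

Call:
arm_command(
  steps=[
    {"dx": -2, "dy": 0, "dz": -0.2, "roll": 0, "grip": 250},
    {"dx": -2, "dy": 0, "dz": -0.2, "roll": 0, "grip": 250},
    {"dx": -2, "dy": 0, "dz": -0.2, "roll": 0, "grip": 250},
    {"dx": -2, "dy": 0, "dz": -0.2, "roll": 0, "grip": 250},
    {"dx": -2, "dy": 0, "dz": -0.2, "roll": 0, "grip": 250},
  ],
)

```text
time_s: 44.45
tcp_pos: [0.5974, 0.11, 0.0194]
tool_rot: [-3.119, -0.106, 3.102]
ft_force: [-4.9, 0.5, 3.3]
opening: 0.021
```

Run:
```python
from h import *
inrk(); st()
```

```text
rack frame tcp -37.3 98.0
44.45 tcp [597.4 110.   19.4] rot [-178.7   -6.1  177.7] F [-4.9  0.5  3.3] op 0.021
```

Call:
arm_command(
  steps=[
    {"dx": -6, "dy": 0, "dz": -0.6, "roll": 0, "grip": 250},
    {"dx": -6, "dy": 0, "dz": -0.6, "roll": 0, "grip": 250},
    {"dx": 4, "dy": 0, "dz": 0.3, "roll": 0, "grip": 250},
    {"dx": 12, "dy": 0, "dz": 0.5, "roll": 0, "grip": 250},
    {"dx": 20, "dy": 0, "dz": 0, "roll": 0, "grip": 250},
  ],
)

```text
time_s: 44.95
tcp_pos: [0.564, 0.1115, 0.0231]
tool_rot: [-3.119, -0.124, 3.101]
ft_force: [-0.4, -0.0, -0.2]
opening: 0.016
```

Call:
arm_command(
  steps=[
    {"dx": 25, "dy": 0, "dz": -5, "roll": 0, "grip": 250},
    {"dx": 25, "dy": 0, "dz": -25, "roll": 0, "grip": 250},
    {"dx": 25, "dy": -20, "dz": -35, "roll": 0, "grip": 250},
    {"dx": 20, "dy": -40, "dz": -35, "roll": 0, "grip": 250},
    {"dx": 20, "dy": -40, "dz": -35, "roll": 0, "grip": 250},
  ],
)

```text
time_s: 45.45
tcp_pos: [0.4608, 0.0284, 0.1637]
tool_rot: [-3.118, -0.127, 3.108]
ft_force: [1.6, -1.1, 0.5]
opening: 0.024
```

Call:
arm_command(
  steps=[
    {"dx": 0, "dy": -45, "dz": -10, "roll": 0, "grip": 250},
    {"dx": 0, "dy": -45, "dz": 0, "roll": 0, "grip": 250},
    {"dx": 0, "dy": -45, "dz": 0, "roll": 0, "grip": 250},
    {"dx": 0, "dy": -45, "dz": 0, "roll": 0, "grip": 250},
    {"dx": 0, "dy": -30, "dz": 0, "roll": 0, "grip": 250},
  ],
)

```text
time_s: 45.95
tcp_pos: [0.4568, -0.1892, 0.1869]
tool_rot: [-3.112, -0.104, 3.112]
ft_force: [0.6, 0.1, -0.7]
opening: 0.023
```

Run:
```python
from h import *
st()
I=arm.camera("scene"); T=arm.camera("top")
cv2.imwrite("pics/s35f.png",I[:,:,::-1]);cv2.imwrite("pics/t35f.png",T[:,:,::-1])
def dr(I,n,P,f,box,name):
    u0,v0,u1,v1=box
    c=cv2.resize(I[v0:v1,u0:u1],None,fx=f,fy=f,interpolation=cv2.INTER_CUBIC)
    for p in P:
        q=(w2px(n,p)+.5-[u0,v0])*f; cv2.circle(c,tuple(np.round(q).astype(int)),2,(0,0,255),-1)
    cv2.imwrite(name,c[:,:,::-1])
P=[]
for X,Y,z in((-26.5,103,32),(-26.5,93,32),(1.5,123,34),(1.5,75,34)):
    x,y=rk(X,Y-.7); P.append((x/1e3,y/1e3,z/1e3))
dr(T,"top",P,7,(250,140,330,200),"pics/t35.png"); dr(I,"scene",[],6,(290,190,390,290),"pics/s35.png")
```

```text
45.95 tcp [ 456.8 -189.2  186.9] rot [-178.3   -5.9  178.3] F [ 0.6  0.1 -0.7] op 0.023
```

View pics/t35.png

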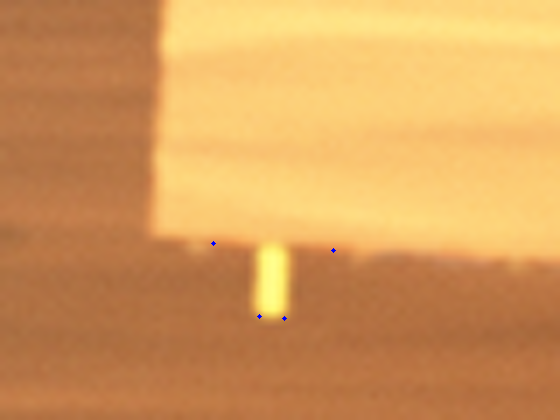

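View pics/s35f.png

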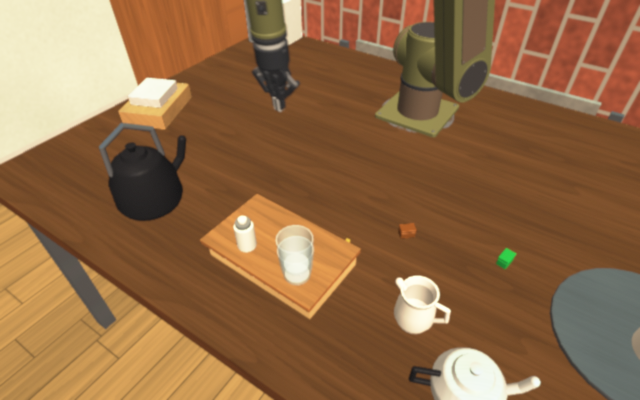

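View pics/t35f.png

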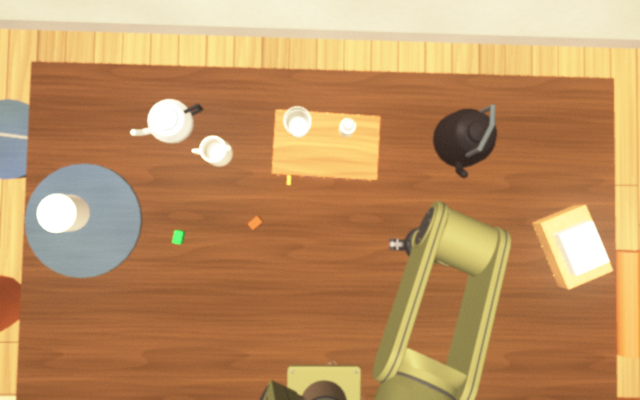

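```bash
python3 -c "
from cell import arm
print(arm.sign_off())"
```

```text
the job is handed in; nothing more can be done
None
```

All three tins present are in the drawer, and the drawer is fully home, nose first, in stall 4, the only free one. I handed the job in at about 46 s.

- **Search:** I tried stalls 1, 2 and 3 first. Each stopped the drawer hard, at about 68, 46 and 58 mm in. The stop in stall 1 is about 1 mm beyond the stated 45–67 mm range, which is within my measuring error.
- **Seating check:** Pushing the tab's end with the shut jaws moved the drawer no further, and the arm stopped where it should for a seated drawer.
- **Picture check:** In the last top view, the tab's end lies within about a pixel (2–3 mm) of its computed home position, and the front is in line with the rack's edge. The tins are out of sight under the board. They were upright in the drawer each time I could see them, though only part of it showed once it was inside a stall.
- **Everything else:** The jug, cups, sweetener pot and the green and brown look-alikes look unmoved, and the gripper is clear.
- **What went less well:** The tool tilted by up to about 7° during the run, which did no visible harm. I saw no knocks or grip slips.

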